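# Make up a recovery meal in the mobile clinic

## Task

Make up the meal for the patient that is waking up: stand the food tin and the white supplement jar from the basket upright on the feeding tray beside the dish, and use the spatula to slip under every biscuit on the baking sheet and tip it gently into the dish, so that they all lie inside the rim, not on it (they may overlap, none on edge). Food is not handled: never touch a biscuit with the gripper or arm, only with the spatula. When done lay the spatula back flat on its rest, leave the dish on the tray and the bottle in the basket, and leave the other things on the bench as they are.

Things in the scene. Friction and masses are not known exactly. Their poses are not given: they have to be found in the camera images.
- sheet: dark steel baking sheet, fixed, 220 (x) x 310 (y) mm, floor 3 mm thick. Far edge (+x) turned up 23 mm high (inner face at x = 106 mm), sides turned up 13 mm (inner faces at y = +-151 mm), near edge (-x) open. A biscuit pushed against the far edge cannot escape the blade. Origin: underside of its centre; +x points away from the robot, turned 18 to 33 deg to its left
- biscuit0: hard round dog biscuit, tan, 66 mm across, 12 mm thick, 40 g; its lower edge is bevelled: the flat underside is 48 mm across and the bevel reaches full width 5 mm up. Origin: centre of the underside, z up. Two or three of the three are present (None: absent). 
- biscuit1: hard round dog biscuit, tan, 66 mm across, 12 mm thick, 40 g; its lower edge is bevelled: the flat underside is 48 mm across and the bevel reaches full width 5 mm up. Origin: centre of the underside, z up. Two or three of the three are present (None: absent). 
- biscuit2: hard round dog biscuit, tan, 66 mm across, 12 mm thick, 40 g; its lower edge is bevelled: the flat underside is 48 mm across and the bevel reaches full width 5 mm up. Origin: centre of the underside, z up. Two or three of the three are present (None: absent). 
- spatula: short turner, 130 g: polished steel blade 100 (x) x 56 (y) x 2 mm (friction 0.35: a biscuit slides off at some 25 deg), steep neck, black handle 18 mm wide and high, 110 mm long, sloping up backwards by 14 deg, mid-line from 34 to 61 mm above the blade underside. Stands flat on its blade, handle in the air. Origin: centre of the blade underside; +x to the tip, z up, handle along -x
- blade_tip (a point): middle of the spatula's front edge, underside, 50 mm ahead of the spatula's origin
- handle (a point): place to grip on the handle, on its mid-line, 130 mm behind the spatula's origin and 47 mm above the blade's underside
- rest: white spatula rest, fixed: 135 (x) x 104 (y) mm plate, 4 mm thick, with an 8 mm high rim at +x and both sides (inside 92 mm wide), open at -x where the handle sticks out. The blade lies on it at the start. Origin: underside of its centre
- tray: grey feeding tray, fixed, 230 (x) x 360 (y) mm, floor 4 mm thick, 14 mm high rim (6 mm wide). Origin: underside of its centre; the dish stands on its +y half, the -y half is free for the tin and jar
- dish: round flat steel feeding dish, loose, 210 mm across the rim, 16 mm high, floor 180 mm across and 4 mm thick, 350 g. Origin: underside of its centre
- basket: red-pink plastic basket, fixed, 150 (x) x 250 (y) mm, 50 mm high, walls and floor 4 mm. In a row along its y stand the tin, the jar and the bottle, in any order, about 78 mm apart. Origin: underside of its centre
- tin: upright plain steel food tin, 58 mm across, 90 mm high, 150 to 290 g; it stands proud of the basket. Origin: centre of its underside, z up
- jar: upright white supplement jar with a screw lid, 48 mm across, 84 mm high, 80 to 160 g; it stands proud of the basket. Origin: centre of its underside, z up
- bottle: amber bottle in the basket, 42 mm across, 118 mm high; not needed. Origin: centre of its underside
- tape_roll: white roll of tape, 80 mm across, bystander
- brush: small flat brush with a wooden handle, bystander
- bowl: small steel bowl, 120 mm across, bystander
- clipper: grey hair clipper, 190 mm long, bystander
- spray: white bottle, 170 mm high, bystander
Things that resemble listed ones, but are neither listed nor needed, are in the scene too. What is shaped like the biscuit2 but yellow is not meant. What is shaped like the jar but blue or purple is not meant.

How it is judged:
By the outcome, as a careful person would: the job done as asked, in the order asked, and still so for the second after the job is handed in, with the robot touching nothing.
Of biscuit0, biscuit1, biscuit2 only 2 to 3 are there at a start; the rules pass over those that are not, and their reading is None.
At some moment in a run one of dish, biscuit0, biscuit1, biscuit2 may be knocked a few centimetres aside while the robot is not near it.
It also fails if it takes over 208 s, if anything falls off the work surface, if the arm or the gripper's body presses on something with over 40 N, if the wrist force passes 120 N, or if a joint passes its speed limit or range.

## Robot

A 6-joint arm with a two-finger parallel gripper is mounted at the origin on the work surface. World frame = base frame: x ahead of the robot, y to its left, z up, the work surface at z = 0. Lengths are in mm, angles in rad, forces in N, time in s.
With the tool pointing down it reaches from about 400 to 925 mm from the base axis. Payload 3.4 kg.
Tool frame: the origin (TCP) lies at the very end of the fingers, on their centre line; the grasp point (between the pads) lies ctrl.grip_depth behind it (ctrl.grip_depth is the distance from the TCP to the grasp point, in mm); z points along the fingers, x is the direction in which the jaws open and shut, and the axes are right-handed (so a half turn about z gives the same grasp; the last joint's range is limited). The gripper opens to 85 mm and grips with 20 to 120 N. Pads are 22 mm wide; open, the fingers measure 114 mm over their backs; the gripper's body (76 mm by 85 mm) begins 54 mm behind the grasp point. The pads swing forward as they close: fully open they stand 13 mm farther back than shut.
Start: joints at [-1.381, 0.307, 1.506, -0, 1.328, -0.073], TCP at [149.352, -555.27, 231.305] pointing down, gripper open.
Joint ranges: [-3.12, 3.12], [-1.05, 2.28], [0.14, 2.33], [-1.42, 4.57], [0.1, 2.73], [-2.68, 2.68]. Speed limits (rad/s): [2.57, 2.57, 3.14, 3.14, 3.14, 3.14].

## Interface

Orientations are given as a unit quaternion [x, y, z, w].
In Python, from cell import ctrl, optics gives the robot as it stands.
- The arm moves only by the tool move_arm, never from a script. Its argument "commands" is a list of rows, each a list of 3 entries, a list of its own where there are three numbers: the shift along the tool's x, y, z scaled (see below), then the turn, a rotation vector about the tool's x, y, z scaled (see below), then the opening, from -1 (shut) to 1 (fully open). A call has 1 to 12 rows; each row shifts and turns the commanded pose from where the row before left it, along the tool's axes as they then stand; what a row does not reach is not made up. The controller multiplies each number of a shift by 30 mm and each number of a turn by 0.1 rad. A row lasts 1/12 s, in which the tool goes at most 41.7 mm and 7.16 degrees, less where a joint would pass 70% of its speed; a pose out of reach is approached as far as the arm can. A call with a number of a shift or a turn outside -1 to 1 is refused whole. A call with a gripper value outside its range is refused whole. The fingers move at their own pace and stop on an object; "grip_force" is the grip in N (left out, the last holds). Time passes only in rows, so rows that do not move let the fingers close. It gives the time, the measured TCP pose, the force and the opening at its end, in the units of the state.
- ctrl.get_state(): the state, without advancing time (a new reading comes with each control period).
- optics.get_image(name): name is "side" or "top"; returns the picture (420x560x3 uint8, red, green, blue); there is no depth.
- optics.camera_params(name): a dict with "fovy" (degrees; the focal length in pixels is half the picture's height over the tangent of half this angle, whatever the lens; pixels are square), "cx", "cy" (the principal point, pixels), "world_to_cam" (4x4, takes a point from world to camera coordinates). Camera axes: x right, y down, z forward; pixel columns grow to the right and rows downward; lengths in mm; the calibration is good to about 2 mm. A picture is of the moment at which its call begins. camera_params takes no time and is no camera call.
- ctrl.sign_off(): hands the job in, once; it reports no verdict.
Trained networks look in the newest picture that a camera, given by its name, has taken for a name from the list of things; names that differ only in an ending like _2 or _b are one class to them, and where a whole thing is asked for, a point or a joint stands for the part that bears it (a point fixed in the world has none). Each returns a list of dicts, best first, with "conf" (0 to 1); they miss things now and then, are a little off and sometimes report something else, mostly with a low value. They report only what shows in the picture. A call takes as long as a camera call. They do not tell look-alikes from the thing itself.
- optics.regions_of(label, camera): "pixels" (420x560 bool, what is visible of it).
- optics.tip_of(label, camera): "at" ([x, y, z] in mm, in world coordinates, good to about 4 mm: a listed point, or the origin of a listed thing).
The state is a dict: "t": time; "joint_pos": joint angles; "joint_velocities": joint speeds; "effort": joint torques, N m; "tool_pos": TCP position; "orientation": TCP orientation; "contact_force": force on the tool from outside, world axes, zero at the start; "ft_torque": the same for the moment, N m; "gripper_width": finger opening in mm.
Only numpy, scipy, OpenCV 4.12 (cv2) and the standard library are available. Lean on these libraries where they do the work, as an engineer would, in place of code of your own. Each camera call takes 0.05 s, during which the arm holds its last target.

## Working session

There is one attempt and no reset: what is moved stays moved. The work goes in short steps, Python scripts to look and compute and a tool call to move; the robot and the scene stay as the last step left them, time stands still between calls to the robot, and variables do not carry over. Pictures are saved under pics/ and viewed, and the job is handed in when it is done.

Besides the shell and the picture viewer there is one more tool, called after ">>>" in YAML: its name, and indented under it one key for each argument. move_arm: Moves the arm, as the interface text tells. Shifts and turns lie within -1 to 1; 1 stands for 30 mm of shift or 0.1 rad of turn. Its arguments: {"type":"object","properties":{"commands":{"type":"array"},"grip_force":{"type":"number"}},"required":["commands"]}

```bash
ls -la; mkdir -p pics; python3 - <<'E'
from cell import ctrl, optics
import cv2
s=ctrl.get_state(); print(s); print(ctrl.grip_depth)
for n in("side","top"):
    im=optics.get_image(n); cv2.imwrite(f"pics/{n}0.png",im[:,:,::-1]); print(n,optics.camera_params(n))
E
```

```text
total 12
drwxr-xr-x  3 agent agent 4096 Dec  6 14:35 .
drwxr-xr-x 23 root  root  4096 Dec  6 14:35 ..
drwxr-xr-x  2 agent agent 4096 Dec  6 14:35 pics
{'t': 0.0, 'joint_pos': array([-1.38147425e+00,  3.07548258e-01,  1.50765507e+00, -9.76181144e-06,
        1.32839011e+00, -7.34743454e-02]), 'joint_velocities': array([ 0.00014018, -0.00298076, -0.00164785,  0.00098477,  0.00158565,
       -0.00098797]), 'effort': array([-8.80713851e-04, -4.57546091e+01, -2.51920688e+01, -4.95934946e-04,
        1.34580780e-02,  9.03242665e-06]), 'tool_pos': array([ 149.23245868, -554.58718126,  230.40211239]), 'orientation': array([ 7.93657038e-01, -6.08364615e-01, -7.50300018e-04, -6.61708978e-04]), 'contact_force': array([-0.72873862, -0.08401498, -0.35694702]), 'ft_torque': array([ 0.03683295, -0.00396721, -0.0174299 ]), 'gripper_width': 85.48839275333634}
18.700000000000003
side {'fovy': 42.00591105657794, 'cx': 282.59122221623664, 'cy': 215.06305563233346, 'world_to_cam': array([[-9.86123661e-01, -1.65622874e-01, -1.13661214e-02,
         5.23451730e+02],
       [-1.01735445e-01,  6.56999615e-01, -7.46994916e-01,
         1.39589852e+02],
       [ 1.31186982e-01, -7.35473024e-01, -6.64732583e-01,
         1.38086683e+03],
       [ 0.00000000e+00,  0.00000000e+00,  0.00000000e+00,
         1.00000000e+00]])}
top {'fovy': 55.867787881359526, 'cx': 277.56995506887586, 'cy': 208.6172646043074, 'world_to_cam': array([[-1.90558927e-02, -9.99614076e-01, -2.02131588e-02,
        -4.95331089e-01],
       [-9.94330175e-01,  2.10627922e-02, -1.04229847e-01,
         5.46473599e+02],
       [ 1.04615368e-01,  1.81123610e-02, -9.94347810e-01,
         1.32927636e+03],
       [ 0.00000000e+00,  0.00000000e+00,  0.00000000e+00,
         1.00000000e+00]])}
```

View pics/side0.png

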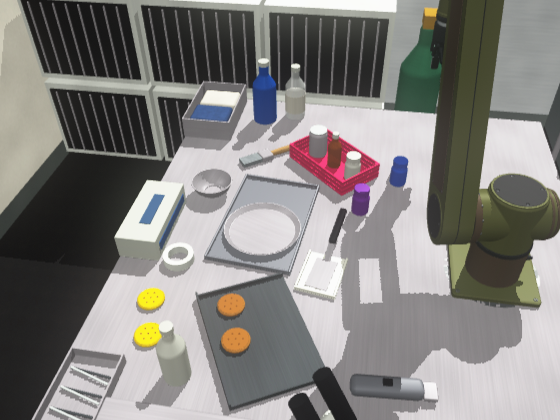

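View pics/top0.png

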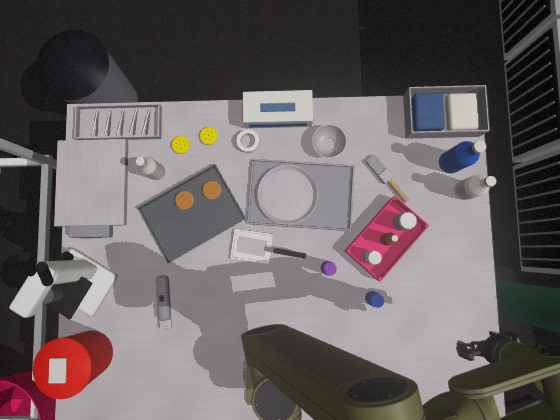

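```bash
cat > h.py <<'E'
import numpy as np, cv2
from cell import ctrl, optics
from scipy.spatial.transform import Rotation as R
def cam(n):
    p=optics.camera_params(n); f=210/np.tan(np.radians(p["fovy"]/2)); return f,p["cx"],p["cy"],np.array(p["world_to_cam"])
def proj(n,P):
    f,cx,cy,T=cam(n); P=np.atleast_2d(P); c=P@T[:3,:3].T+T[:3,3]; return np.c_[f*c[:,0]/c[:,2]+cx,f*c[:,1]/c[:,2]+cy]
def ray(n,uv):
    f,cx,cy,T=cam(n); d=np.array([(uv[0]-cx)/f,(uv[1]-cy)/f,1.]); Rm=T[:3,:3]; return -Rm.T@T[:3,3], Rm.T@d
def atz(n,uv,z):
    o,d=ray(n,uv); return o+d*(z-o[2])/d[2]
E
python3 - <<'E'
from h import *
np.set_printoptions(precision=1,suppress=True)
for n in("top","side"):
    optics.get_image(n)
    for l in ["sheet","biscuit0","spatula","blade_tip","handle","rest","tray","dish","basket","tin","jar","bottle"]:
        r=optics.tip_of(l,n)
        print(n,l,[(np.array(d["at"]).round(1).tolist(),round(float(d["conf"]),2),proj(n,d["at"])[0].round().tolist()) for d in r[:6]])
print(ctrl.get_state()["t"])
E
```

```text
top sheet [([539.5, 288.2, -1.9], 0.66, [193.0, 213.0])]
top biscuit0 [([620.8, 218.6, 3.7], 0.71, [212.0, 190.0]), ([788.9, 325.2, -3.5], 0.71, [183.0, 144.0]), ([579.6, 317.0, 8.8], 0.65, [184.0, 202.0]), ([811.2, 232.8, 0.1], 0.56, [208.0, 137.0])]
top spatula [([421.8, 80.2, 2.5], 0.82, [252.0, 246.0]), ([771.9, -195.9, 1.9], 0.68, [328.0, 145.0]), ([415.9, 78.9, 1.4], 0.15, [252.0, 247.0])]
top blade_tip [([432.0, 131.2, 2.8], 0.68, [237.0, 243.0]), ([596.1, -48.6, 6.1], 0.46, [288.0, 195.0])]
top handle [([397.7, -47.9, 51.1], 0.91, [289.0, 252.0]), ([414.0, 79.7, 1.9], 0.61, [252.0, 248.0])]
top rest [([417.2, 82.1, -1.0], 0.65, [252.0, 247.0])]
top tray [([377.6, -328.3, 6.4], 0.48, [371.0, 256.0])]
top dish [([597.0, -48.0, 6.3], 0.59, [288.0, 195.0]), ([437.3, -380.4, -1.1], 0.41, [385.0, 239.0])]
top basket [([439.1, -382.0, 2.2], 0.67, [386.0, 238.0]), ([687.5, 417.8, -3.6], 0.23, [157.0, 173.0])]
top tin [([489.6, -433.8, 3.8], 0.87, [400.0, 223.0])]
top jar [([236.8, -327.5, -1.1], 0.78, [372.0, 298.0]), ([342.0, -175.1, 5.1], 0.64, [327.0, 268.0]), ([375.7, -324.9, 3.0
[... 584 characters left out ...]
ade_tip [([427.6, 128.3, 4.6], 0.77, [315.0, 287.0])]
side handle [([394.7, -47.5, 50.5], 0.6, [337.0, 227.0])]
side rest [([420.2, 80.1, -0.6], 0.93, [321.0, 275.0])]
side tray []
side dish [([596.6, -47.3, 3.2], 0.75, [262.0, 232.0])]
side basket [([438.4, -379.3, -2.9], 0.57, [332.0, 167.0]), ([485.5, -438.1, 2.9], 0.31, [319.0, 153.0])]
side tin [([487.5, -437.7, 0.8], 0.89, [318.0, 154.0]), ([251.8, 380.7, 0.7], 0.27, [385.0, 391.0])]
side jar [([235.6, -328.2, -0.6], 0.95, [397.0, 182.0]), ([339.2, -180.3, 2.5], 0.9, [359.0, 210.0]), ([373.1, -328.3, 2.4], 0.82, [351.0, 177.0]), ([689.8, 408.4, -0.4], 0.37, [178.0, 373.0])]
side bottle [([438.7, -381.5, 5.8], 0.87, [332.0, 164.0])]
1.4
```

```bash
python3 - <<'E'
import cv2
a=cv2.imread("pics/top0.png"); 
cv2.imwrite("pics/topA.png",cv2.resize(a[150:290,130:310],None,fx=4.4,fy=4.2,interpolation=cv2.INTER_CUBIC))
cv2.imwrite("pics/topB.png",cv2.resize(a[140:310,300:450],None,fx=3.5,fy=3.5,interpolation=cv2.INTER_CUBIC))
a=cv2.imread("pics/side0.png"); 
cv2.imwrite("pics/sideA.png",cv2.resize(a[170:410,190:370],None,fx=2.5,fy=2.5,interpolation=cv2.INTER_CUBIC))
E
```

```text
(no output)
```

View pics/topA.png

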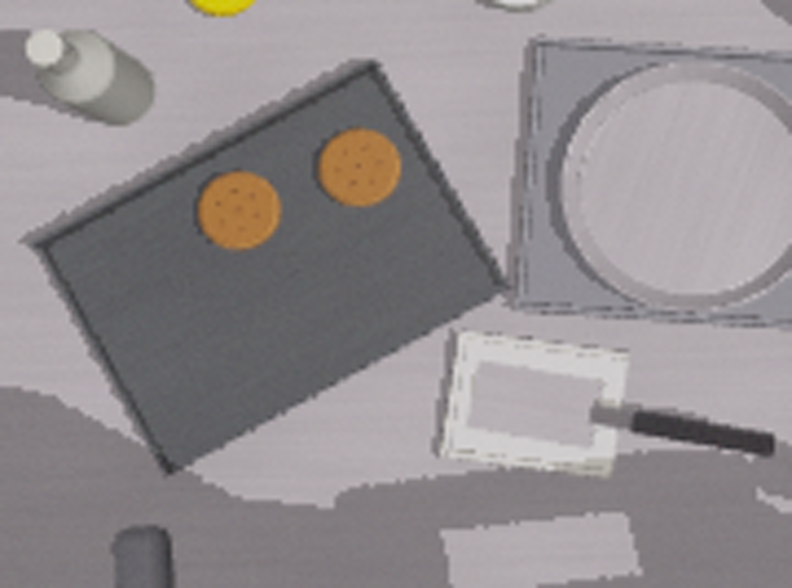

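View pics/topB.png

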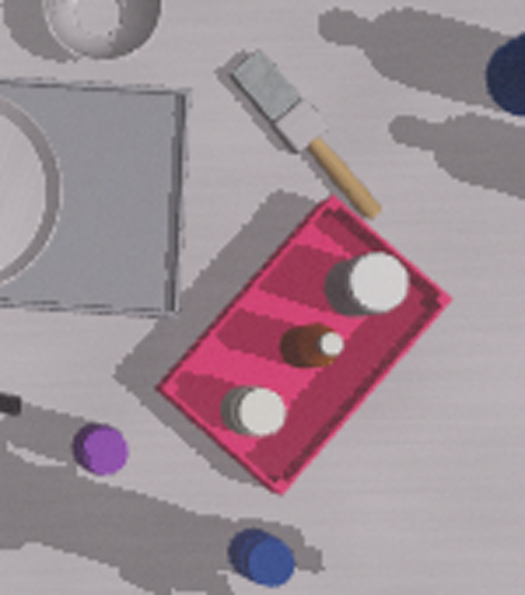

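View pics/sideA.png

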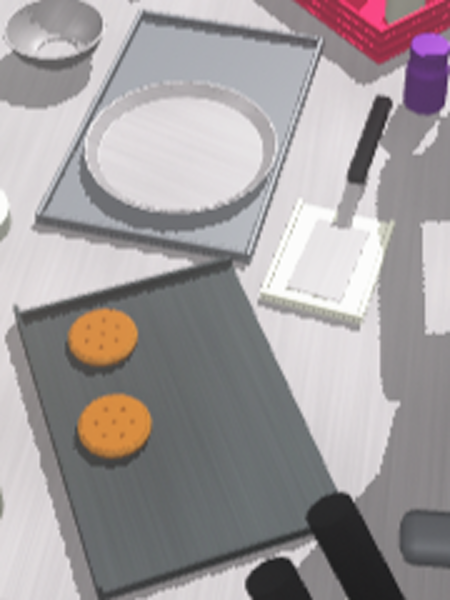

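```bash
python3 - <<'E'
from h import *
np.set_printoptions(precision=1,suppress=True)
Z={"sheet":8,"tray":14,"rest":10,"biscuit0":8,"dish":16,"spatula":40}
for n in("top","side"):
    optics.get_image(n)
    for l in Z:
        for d in optics.regions_of(l,n)[:5]:
            m=d["pixels"].astype(np.uint8); c=max(cv2.findContours(m,0,1)[0],key=cv2.contourArea)[:,0]
            mom=cv2.moments(m,True); cen=(mom["m10"]/mom["m00"],mom["m01"]/mom["m00"])
            w=np.array([atz(n,p,Z[l])[:2] for p in c],np.float32)
            (cx,cy),(a,b),ang=cv2.minAreaRect(w)
            print(n,l,round(d["conf"],2),"cen",np.array(cen),atz(n,cen,Z[l])[:2],"rect",np.array([cx,cy,a,b,ang]))
            if l in("sheet","tray","rest"): print(cv2.boxPoints(((cx,cy),(a,b),ang)).round().tolist())
E
```

```text
top sheet 0.73 cen [190.6 214.7] [533.6 292.9] rect [541.6 290.9 227.9 315.1  28.9]
[[366.0, 374.0], [518.0, 98.0], [718.0, 208.0], [565.0, 484.0]]
top tray 0.59 cen [309.7 194.7] [ 594.1 -123.6] rect [597.1 -91.6 365.4 235.8  85. ]
[[464.0, -263.0], [699.0, -284.0], [730.0, 80.0], [495.0, 101.0]]
top tray 0.46 cen [247.1 140.8] [791.1  91.9] rect [790.5  92.2  78.1  79.6  88.6]
[[750.0, 54.0], [829.0, 52.0], [831.0, 130.0], [752.0, 132.0]]
top rest 0.65 cen [371.5 256.9] [ 375.7 -328.9] rect [ 375.4 -328.8   51.4   40.7   88.9]
[[355.0, -354.0], [395.0, -355.0], [396.0, -304.0], [356.0, -303.0]]
top biscuit0 0.63 cen [210.9 189.5] [621.  221.8] rect [621.  221.3  63.6  60.3  88.8]
top biscuit0 0.59 cen [180.4 144.1] [786.7 330.4] rect [787.1 330.   64.9  57.8  44.1]
top biscuit0 0.49 cen [183.8 199.8] [586.5 317. ] rect [586.8 317.2  58.2  59.1  44.6]
top dish 0.57 cen [287.1 194.1] [597.7 -45.2] rect [598.6 -45.3 207.9 207.6  57.8]
top spatula 0.7 cen [261.2 247.7] [414.1  45.8] rect [407.5  15.5 230.6  58.3  78.9]
top spatula 0.48 cen [249.7 245.7] [421.6  84.5] rect [420.4  80.7 
[... 753 characters left out ...]
.0], [376.0, 167.0]]
side rest 0.54 cen [211.6 182.7] [ 785.5 -227.6] rect [ 785.  -230.1  130.1  124.6   60.5]
[[699.0, -256.0], [807.0, -317.0], [871.0, -204.0], [763.0, -143.0]]
side biscuit0 0.74 cen [235.3 340.3] [585.3 313.1] rect [585.  312.7  60.5  67.1  12.2]
side biscuit0 0.68 cen [146.2 335.1] [787.4 331.1] rect [787.3 329.8  55.4  62.5  21. ]
side biscuit0 0.61 cen [150.8 299.3] [813.  230.2] rect [813.1 229.8  66.8  62.3  69.2]
side dish 0.71 cen [262.1 228.7] [594.7 -45.8] rect [595.  -50.1 210.3 206.5   8.8]
side spatula 0.7 cen [325.9 259.2] [410.3  63.7] rect [399.   14.9 299.5  57.5  79.6]
side spatula 0.3 cen [230.5 305.1] [610.9 242.2] rect [610.8 241.6  61.   62.7  50.8]
```

```bash
cat >> h.py <<'E'
def yawq(y): # tool down with tool-x at yaw y (deg)
    c,s=np.cos(np.radians(y)),np.sin(np.radians(y))
    return R.from_matrix(np.array([[c,s,0],[s,-c,0],[0,0,-1.]]))
def plan(pos,rot,g,n=None,start=None,per=28,pr=0.095):
    s=ctrl.get_state()
    p0,r0=(np.array(s["tool_pos"]),R.from_quat(s["orientation"])) if start is None else start
    pos=np.array(pos,float); rv=(r0.inv()*rot).as_rotvec(); D=pos-p0
    k=max(np.linalg.norm(D)/per,np.linalg.norm(rv)/pr,1); k=int(np.ceil(k)) if n is None else n
    rows=[];p=p0.copy();r=r0
    for i in range(k):
        d=r.inv().apply(p0+D*(i+1)/k-p)/30; d=d.round(2); t=((r.inv()*rot).as_rotvec()/(k-i)/0.1).round(2)
        rows.append([d.tolist(),t.tolist(),g]); p=p+r.apply(d*30); r=r*R.from_rotvec(t*0.1)
    for i in range(0,k,12): print(str(rows[i:i+12]).replace(" ","").replace("0.0,","0,").replace("0.0]","0]"))
    print("end",p.round(1),"rot err",((r.inv()*rot).as_rotvec()).round(3),"rows",k)
    return p,r
E
python3 - <<'E'
from h import *
st=plan([488.5,-436,200],yawq(-133.7),1)
E
```

```text
[[[-0.07,-0.92,0.08],[-0,-0,0.79],1],[[-0.14,-0.91,0.08],[-0,-0,0.79],1],[[-0.21,-0.9,0.08],[-0,-0,0.79],1],[[-0.29,-0.87,0.08],[-0,-0,0.79],1],[[-0.35,-0.86,0.08],[-0,-0,0.79],1],[[-0.42,-0.82,0.08],[-0,-0,0.79],1],[[-0.48,-0.78,0.08],[-0,-0,0.79],1],[[-0.54,-0.75,0.08],[-0,-0,0.79],1],[[-0.6,-0.7,0.08],[-0,-0,0.79],1],[[-0.65,-0.65,0.08],[-0,-0,0.79],1],[[-0.7,-0.6,0.08],[-0,-0,0.78],1],[[-0.75,-0.54,0.08],[-0,-0,0.79],1]]
[[[-0.79,-0.48,0.08],[-0,-0,0.78],1]]
end [ 488.5 -435.9  200.1] rot err [-0. -0.  0.] rows 13
```

>>> move_arm:
  commands:
    - [[-0.07, -0.92, 0.08], [0, 0, 0.79], 1]
    - [[-0.14, -0.91, 0.08], [0, 0, 0.79], 1]
    - [[-0.21, -0.9, 0.08], [0, 0, 0.79], 1]
    - [[-0.29, -0.87, 0.08], [0, 0, 0.79], 1]
    - [[-0.35, -0.86, 0.08], [0, 0, 0.79], 1]
    - [[-0.42, -0.82, 0.08], [0, 0, 0.79], 1]
    - [[-0.48, -0.78, 0.08], [0, 0, 0.79], 1]
    - [[-0.54, -0.75, 0.08], [0, 0, 0.79], 1]
    - [[-0.6, -0.7, 0.08], [0, 0, 0.79], 1]
    - [[-0.65, -0.65, 0.08], [0, 0, 0.79], 1]
    - [[-0.7, -0.6, 0.08], [0, 0, 0.78], 1]
    - [[-0.75, -0.54, 0.08], [0, 0, 0.79], 1]

```text
t: 3.1
tool_pos: [463.7, -444.6, 202.4]
orientation: [-0.427, 0.904, -0.0, -0.0]
contact_force: [-0.3, 0.2, -0.9]
gripper_width: 85.4
```

>>> move_arm:
  commands:
    - [[-0.79, -0.48, 0.08], [0, 0, 0.78], 1]
    - [[0, 0, 0], [0, 0, 0], 1]
    - [[0, 0, 0], [0, 0, 0], 1]

```text
t: 3.35
tool_pos: [489.8, -435.1, 199.6]
orientation: [-0.395, 0.919, 0.0, -0.0]
contact_force: [-1.2, -0.2, -1.5]
gripper_width: 85.2
```

```bash
cat > st.py <<'E'
from h import *
s=ctrl.get_state(); r=R.from_quat(s["orientation"]).as_matrix()
print(round(s["t"],2),"pos",np.round(s["tool_pos"],1),"xyaw",np.degrees(np.arctan2(r[1,0],r[0,0])).round(1),"z",r[:,2].round(3),"F",np.round(s["contact_force"],1),"w",round(s["gripper_width"],1),"q",np.round(s["joint_pos"],3))
E
python3 st.py; python3 -c "
from h import *
im=optics.get_image('side'); cv2.imwrite('pics/s1.png',cv2.resize(im[60:240,220:460,::-1],None,fx=3,fy=3))"
```

```text
3.35 pos [ 489.8 -435.1  199.6] xyaw -133.5 z [-0.001  0.    -1.   ] F [-1.2 -0.2 -1.5] w 85.2 q [-0.791  0.441  1.373 -0.     1.329  1.539]
```

View pics/s1.png

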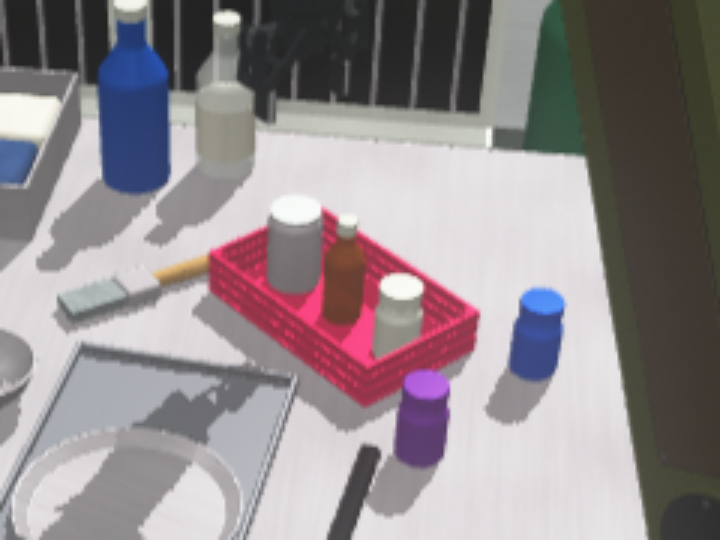

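>>> move_arm:
  commands:
    - [[0, 0, 0.95], [0, 0, 0], 1]
    - [[0, 0, 0.95], [0, 0, 0], 1]
    - [[0, 0, 0.95], [0, 0, 0], 1]
    - [[0, 0, 0.95], [0, 0, 0], 1]
    - [[0, 0, 0.4], [0, 0, 0], 1]
    - [[0, 0, 0.4], [0, 0, 0], 1]
    - [[0, 0, 0], [0, 0, 0], 1]

```text
t: 3.98
tool_pos: [486.8, -435.5, 60.1]
orientation: [-0.393, 0.92, 0.002, -0.001]
contact_force: [-0.3, 0.2, -0.4]
gripper_width: 85.5
```

```bash
python3 st.py; python3 -c "
from h import *
im=optics.get_image('side'); cv2.imwrite('pics/s2.png',cv2.resize(im[60:240,220:460,::-1],None,fx=3,fy=3))"
```

```text
3.98 pos [ 486.8 -435.5   60.1] xyaw -133.7 z [-0.003  0.003 -1.   ] F [-0.3  0.2 -0.4] w 85.5 q [-0.794  0.571  1.531 -0.     1.044  1.54 ]
```

View pics/s2.png

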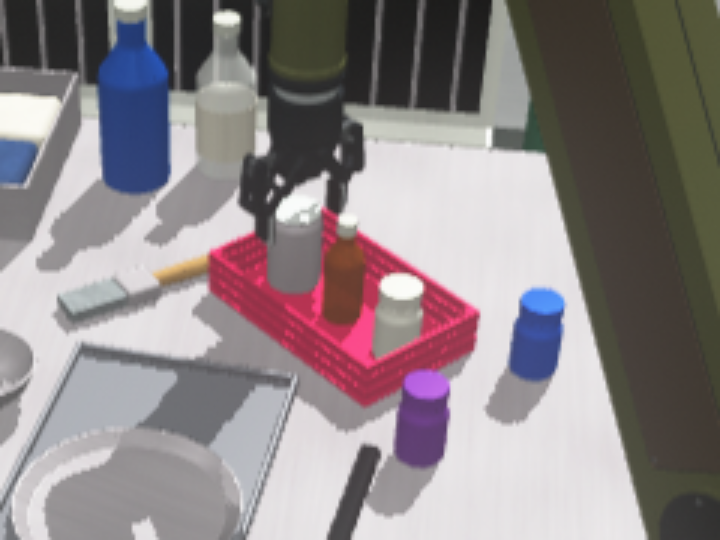

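>>> move_arm:
  commands:
    - [[0, 0, 0.1], [0, 0, 0], -1]
    - [[0, 0, 0], [0, 0, 0], -1]
    - [[0, 0, 0], [0, 0, 0], -1]
    - [[0, 0, 0], [0, 0, 0], -1]
    - [[0, 0, 0], [0, 0, 0], -1]
    - [[0, 0, 0], [0, 0, 0], -1]
    - [[0, 0, 0], [0, 0, 0], -1]
    - [[0, 0, 0], [0, 0, 0], -1]
  grip_force: 40

```text
t: 4.7
tool_pos: [489.6, -436.7, 60.9]
orientation: [-0.394, 0.919, -0.002, 0.001]
contact_force: [0.2, 1.2, 6.5]
gripper_width: 56.6
```

>>> move_arm:
  commands:
    - [[0, 0, -0.4], [0, 0, 0], -1]
    - [[0, 0, -0.9], [0, 0, 0], -1]
    - [[0, 0, -0.9], [0, 0, 0], -1]
    - [[0, 0, -0.9], [0, 0, 0], -1]
    - [[0, 0, -0.9], [0, 0, 0], -1]
    - [[0, 0, -0.9], [0, 0, 0], -1]
    - [[0, 0, -0.4], [0, 0, 0], -1]
    - [[0, 0, 0], [0, 0, 0], -1]

```text
t: 5.37
tool_pos: [490.0, -437.4, 222.9]
orientation: [-0.393, 0.919, -0.004, 0.001]
contact_force: [0.1, -0.4, -1.0]
gripper_width: 56.3
```

```bash
python3 st.py; python3 -c "
from h import *
im=optics.get_image('side'); cv2.imwrite('pics/s3.png',cv2.resize(im[60:260,200:460,::-1],None,fx=3,fy=3))
plan([655,-218,215],yawq(-110),-1)"
```

```text
5.37 pos [ 490.  -437.4  222.9] xyaw -133.7 z [ 0.005 -0.006 -1.   ] F [ 0.1 -0.4 -1. ] w 56.3 q [-0.793  0.422  1.343 -0.     1.368  1.54 ]
[[[-0.91,0.1,0.02],[-0,-0,-0.41],-1],[[-0.91,0.07,0.01],[-0,-0,-0.41],-1],[[-0.91,0.03,0.02],[-0,-0,-0.41],-1],[[-0.92,-0.01,0.02],[-0.01,-0,-0.41],-1],[[-0.91,-0.05,0.02],[-0,-0,-0.41],-1],[[-0.91,-0.08,0.01],[-0.01,-0,-0.42],-1],[[-0.91,-0.13,0.02],[-0,-0,-0.41],-1],[[-0.9,-0.16,0.02],[-0.01,-0,-0.42],-1],[[-0.89,-0.19,0.01],[-0,-0.01,-0.41],-1],[[-0.89,-0.24,0.02],[-0.01,-0,-0.42],-1]]
end [ 655.1 -217.9  215.1] rot err [ 0. -0.  0.] rows 10
```

View pics/s3.png

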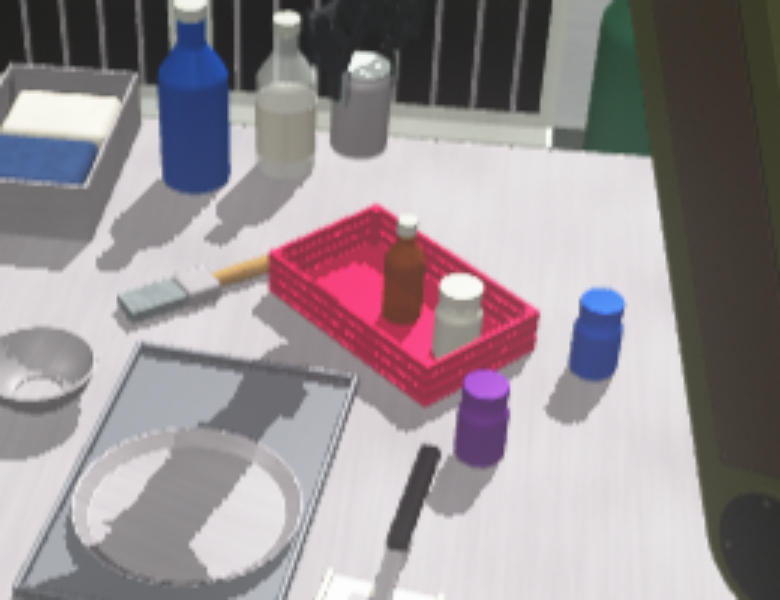

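>>> move_arm:
  commands:
    - [[-0.91, 0.1, 0.02], [0, 0, -0.41], -1]
    - [[-0.91, 0.07, 0.01], [0, 0, -0.41], -1]
    - [[-0.91, 0.03, 0.02], [0, 0, -0.41], -1]
    - [[-0.92, -0.01, 0.02], [-0.01, 0, -0.41], -1]
    - [[-0.91, -0.05, 0.02], [0, 0, -0.41], -1]
    - [[-0.91, -0.08, 0.01], [-0.01, 0, -0.42], -1]
    - [[-0.91, -0.13, 0.02], [0, 0, -0.41], -1]
    - [[-0.9, -0.16, 0.02], [-0.01, 0, -0.42], -1]
    - [[-0.89, -0.19, 0.01], [0, -0.01, -0.41], -1]
    - [[-0.89, -0.24, 0.02], [-0.01, 0, -0.42], -1]
    - [[0, 0, 0], [0, 0, 0], -1]
    - [[0, 0, 0], [0, 0, 0], -1]

```text
t: 6.42
tool_pos: [654.1, -215.3, 210.4]
orientation: [-0.575, 0.818, 0.004, -0.002]
contact_force: [-0.3, -0.4, -2.0]
gripper_width: 56.5
```

>>> move_arm:
  commands:
    - [[0, 0, 0.9], [0, 0, 0], -1]
    - [[0, 0, 0.9], [0, 0, 0], -1]
    - [[0, 0, 0.9], [0, 0, 0], -1]
    - [[0, 0, 0.9], [0, 0, 0], -1]
    - [[0, 0, 0.9], [0, 0, 0], -1]
    - [[0, 0, 0.2], [0, 0, 0], -1]
    - [[0, 0, 0], [0, 0, 0], -1]
    - [[0, 0, 0], [0, 0, 0], -1]

```text
t: 7.08
tool_pos: [653.7, -217.7, 71.9]
orientation: [-0.573, 0.819, 0.002, -0.001]
contact_force: [-0.3, -0.0, -2.3]
gripper_width: 55.8
```

```bash
python3 st.py
```

```text
7.08 pos [ 653.7 -217.7   71.9] xyaw -110.1 z [-0.004  0.003 -1.   ] F [-0.3 -0.  -2.3] w 55.8 q [-3.830e-01  5.990e-01  1.432e+00  1.000e-03  1.115e+00  1.537e+00]
```

>>> move_arm:
  commands:
    - [[0, 0, 0.15], [0, 0, 0], -1]
    - [[0, 0, 0.1], [0, 0, 0], -1]
    - [[0, 0, 0.05], [0, 0, 0], -1]
    - [[0, 0, 0.03], [0, 0, 0], -1]
    - [[0, 0, 0], [0, 0, 0], -1]

```text
t: 7.5
tool_pos: [654.2, -216.9, 62.6]
orientation: [-0.574, 0.819, 0.002, -0.0]
contact_force: [-0.2, -1.1, -2.5]
gripper_width: 56.3
```

```bash
python3 st.py
```

```text
7.5 pos [ 654.2 -216.9   62.6] xyaw -110.0 z [-0.003  0.003 -1.   ] F [-0.2 -1.1 -2.5] w 56.3 q [-0.382  0.609  1.441  0.002  1.095  1.537]
```

>>> move_arm:
  commands:
    - [[0, 0, 0.04], [0, 0, 0], -1]
    - [[0, 0, 0.04], [0, 0, 0], -1]
    - [[0, 0, 0.0], [0, 0, 0], -1]
    - [[0, 0, 0], [0, 0, 0], -1]

```text
t: 7.83
tool_pos: [654.7, -217.1, 61.0]
orientation: [-0.574, 0.819, 0.001, 0.0]
contact_force: [-0.6, 0.9, 5.3]
gripper_width: 56.7
```

```bash
python3 st.py
```

```text
7.83 pos [ 654.7 -217.1   61. ] xyaw -110.0 z [-0.001  0.002 -1.   ] F [-0.6  0.9  5.3] w 56.7 q [-0.382  0.61   1.442  0.002  1.091  1.537]
```

>>> move_arm:
  commands:
    - [[0, 0, 0], [0, 0, 0], 1]
    - [[0, 0, 0], [0, 0, 0], 1]
    - [[0, 0, 0], [0, 0, 0], 1]
    - [[0, 0, 0], [0, 0, 0], 1]
    - [[0, 0, -0.3], [0, 0, 0], 1]
    - [[0, 0, -0.9], [0, 0, 0], 1]
    - [[0, 0, -0.9], [0, 0, 0], 1]
    - [[0, 0, -0.9], [0, 0, 0], 1]
    - [[0, 0, -0.9], [0, 0, 0], 1]
    - [[0, 0, -0.9], [0, 0, 0], 1]
    - [[0, 0, 0], [0, 0, 0], 1]
    - [[0, 0, 0], [0, 0, 0], 1]

```text
t: 8.83
tool_pos: [655.9, -217.9, 207.0]
orientation: [-0.574, 0.819, -0.0, 0.001]
contact_force: [0.5, -0.4, -0.4]
gripper_width: 85.3
```

```bash
python3 st.py; python3 -c "
from h import *
for n in('top','side'):
    im=optics.get_image(n); cv2.imwrite(f'pics/{n}4.png',im[:,:,::-1])
    for l in('jar','tin'): print(n,l,[(np.round(d['at'],1),round(d['conf'],2)) for d in optics.tip_of(l,n)])
plan([374.5,-327,200],yawq(-133.7),1)"
```

```text
8.83 pos [ 655.9 -217.9  207. ] xyaw -110.0 z [ 0.002  0.001 -1.   ] F [ 0.5 -0.4 -0.4] w 85.3 q [-3.830e-01  4.840e-01  1.278e+00  1.000e-03  1.378e+00  1.537e+00]
top jar [(array([ 234.3, -326.2,   -0.9]), 0.72), (array([ 373.3, -327.5,    3.5]), 0.69)]
top tin [(array([ 655.1, -215.7,    7. ]), 0.48)]
side jar [(array([ 237.3, -325.5,    4.6]), 0.96), (array([ 342.1, -176.7,    4.8]), 0.74), (array([ 371.6, -323.1,    4.1]), 0.57)]
side tin [(array([ 653.2, -214.8,    6. ]), 0.9), (array([595.6, -47.3,   3.2]), 0.51)]
[[[0.6,0.68,0.01],[0.01,0,0.38],1],[[0.63,0.66,0.01],[0.01,0,0.38],1],[[0.65,0.63,0.01],[0.01,0,0.37],1],[[0.68,0.61,0.01],[0.01,0,0.38],1],[[0.7,0.58,0],[0,0,0.37],1],[[0.72,0.56,0.01],[0.01,0,0.38],1],[[0.74,0.53,0.01],[0,0,0.37],1],[[0.76,0.5,0],[0.01,0,0.38],1],[[0.77,0.47,0.01],[0,0,0.37],1],[[0.8,0.44,0.01],[0.01,0,0.38],1],[[0.81,0.41,0],[0,0,0.37],1]]
end [ 374.5 -327.1  200.1] rot err [0. 0. 0.] rows 11
```

View pics/side4.png

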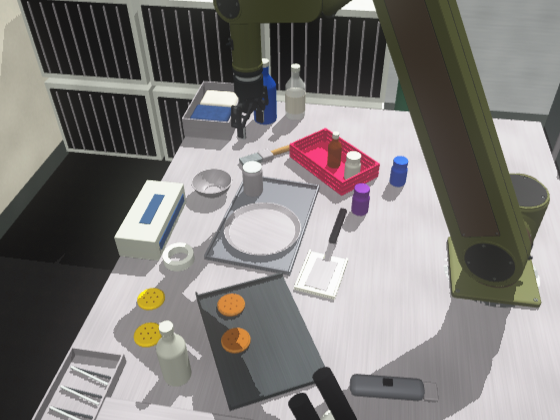

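>>> move_arm:
  commands:
    - [[0.6, 0.68, 0.01], [0.01, 0, 0.38], 1]
    - [[0.63, 0.66, 0.01], [0.01, 0, 0.38], 1]
    - [[0.65, 0.63, 0.01], [0.01, 0, 0.37], 1]
    - [[0.68, 0.61, 0.01], [0.01, 0, 0.38], 1]
    - [[0.7, 0.58, 0], [0, 0, 0.37], 1]
    - [[0.72, 0.56, 0.01], [0.01, 0, 0.38], 1]
    - [[0.74, 0.53, 0.01], [0, 0, 0.37], 1]
    - [[0.76, 0.5, 0], [0.01, 0, 0.38], 1]
    - [[0.77, 0.47, 0.01], [0, 0, 0.37], 1]
    - [[0.8, 0.44, 0.01], [0.01, 0, 0.38], 1]
    - [[0.81, 0.41, 0], [0, 0, 0.37], 1]
    - [[0, 0, 0], [0, 0, 0], 1]

```text
t: 10.13
tool_pos: [370.7, -327.7, 200.1]
orientation: [-0.392, 0.92, 0.001, -0.001]
contact_force: [0.6, -0.0, -0.1]
gripper_width: 85.1
```

>>> move_arm:
  commands:
    - [[0, 0, 0], [0, 0, 0], 1]
    - [[0, 0, 0.9], [0, 0, 0], 1]
    - [[0, 0, 0.9], [0, 0, 0], 1]
    - [[0, 0, 0.9], [0, 0, 0], 1]
    - [[0, 0, 0], [0, 0, 0], 1]
    - [[0, 0, 0], [0, 0, 0], 1]

```text
t: 10.63
tool_pos: [375.6, -326.3, 118.8]
orientation: [-0.394, 0.919, 0.001, 0.001]
contact_force: [0.1, 0.0, 0.2]
gripper_width: 85.3
```

```bash
python3 st.py;  python3 -c "
from h import *
im=optics.get_image('side'); cv2.imwrite('pics/s5.png',cv2.resize(im[60:260,200:460,::-1],None,fx=3,fy=3))"
```

```text
10.63 pos [ 375.6 -326.3  118.8] xyaw -133.6 z [ 0.     0.003 -1.   ] F [0.1 0.  0.2] w 85.3 q [-0.802  0.32   1.817  0.002  1.006  1.529]
```

View pics/s5.png

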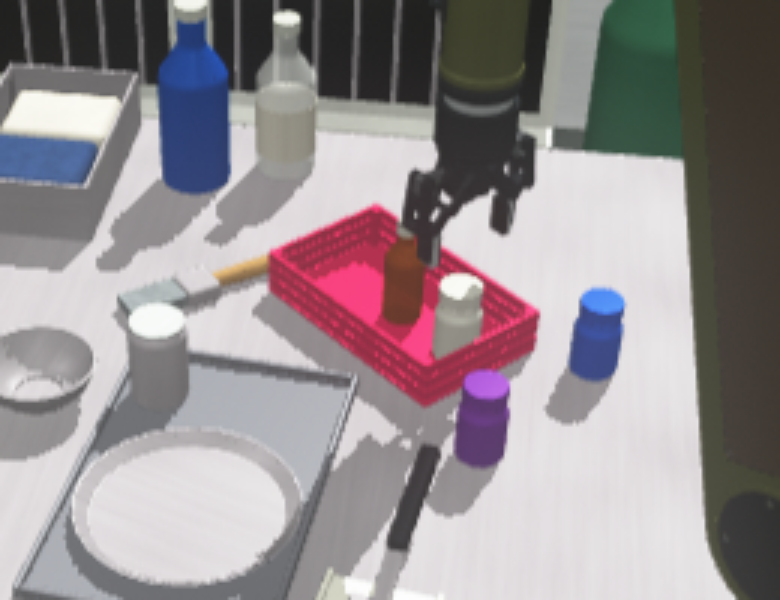

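>>> move_arm:
  commands:
    - [[0.07, 0, 0.9], [0, 0, 0], 1]
    - [[0, 0, 0.8], [0, 0, 0], 1]
    - [[0, 0, 0.3], [0, 0, 0], 1]
    - [[0, 0, 0], [0, 0, 0], 1]
    - [[0, 0, 0], [0, 0, 0], -1]
    - [[0, 0, 0], [0, 0, 0], -1]
    - [[0, 0, 0], [0, 0, 0], -1]
    - [[0, 0, 0], [0, 0, 0], -1]
    - [[0, 0, 0], [0, 0, 0], -1]
    - [[0, 0, 0], [0, 0, 0], -1]
    - [[0, 0, 0], [0, 0, 0], -1]
    - [[0, 0, 0], [0, 0, 0], -1]

```text
t: 11.68
tool_pos: [375.5, -329.9, 61.7]
orientation: [-0.393, 0.919, -0.002, 0.002]
contact_force: [1.2, 1.1, 5.9]
gripper_width: 42.2
```

```bash
python3 st.py
```

```text
11.68 pos [ 375.5 -329.9   61.7] xyaw -133.7 z [ 0.006 -0.003 -1.   ] F [1.2 1.1 5.9] w 42.2 q [-0.807  0.4    1.883  0.003  0.853  1.524]
```

>>> move_arm:
  commands:
    - [[0, 0, -0.4], [0, 0, 0], -1]
    - [[0, 0, -0.9], [0, 0, 0], -1]
    - [[0, 0, -0.9], [0, 0, 0], -1]
    - [[0, 0, -0.9], [0, 0, 0], -1]
    - [[0, 0, -0.9], [0, 0, 0], -1]
    - [[0, 0, -0.9], [0, 0, 0], -1]
    - [[0, 0, -0.4], [0, 0, 0], -1]
    - [[0, 0, 0], [0, 0, 0], -1]
    - [[0, 0, 0], [0, 0, 0], -1]

```text
t: 12.43
tool_pos: [374.0, -329.1, 219.9]
orientation: [-0.393, 0.919, -0.002, 0.002]
contact_force: [0.0, 0.3, -1.1]
gripper_width: 42.0
```

```bash
python3 st.py;  python3 -c "
from h import *
im=optics.get_image('side'); cv2.imwrite('pics/s6.png',cv2.resize(im[0:260,200:460,::-1],None,fx=2.2,fy=2.2))
plan([540,-208,215],yawq(-120),-1)"
```

```text
12.43 pos [ 374.  -329.1  219.9] xyaw -133.7 z [ 0.004 -0.002 -1.   ] F [ 0.   0.3 -1.1] w 42.0 q [-0.808  0.207  1.681  0.002  1.249  1.525]
[[[-0.84,-0.16,0.02],[-0,0,-0.3],-1],[[-0.84,-0.18,0.01],[-0,0,-0.3],-1],[[-0.83,-0.2,0.02],[-0,0,-0.3],-1],[[-0.83,-0.23,0.02],[-0,0,-0.3],-1],[[-0.81,-0.26,0.02],[-0.01,0,-0.3],-1],[[-0.81,-0.28,0.01],[-0,0,-0.3],-1],[[-0.81,-0.3,0.02],[-0.01,0.01,-0.29],-1],[[-0.79,-0.33,0.02],[-0,0,-0.3],-1]]
end [ 540.1 -208.   214.9] rot err [-0.  0.  0.] rows 8
```

View pics/s6.png

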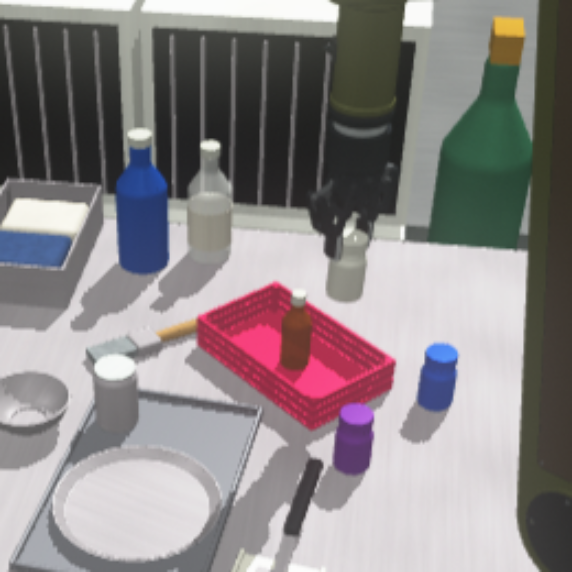

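>>> move_arm:
  commands:
    - [[-0.84, -0.16, 0.02], [0, 0, -0.3], -1]
    - [[-0.84, -0.18, 0.01], [0, 0, -0.3], -1]
    - [[-0.83, -0.2, 0.02], [0, 0, -0.3], -1]
    - [[-0.83, -0.23, 0.02], [0, 0, -0.3], -1]
    - [[-0.81, -0.26, 0.02], [-0.01, 0, -0.3], -1]
    - [[-0.81, -0.28, 0.01], [0, 0, -0.3], -1]
    - [[-0.81, -0.3, 0.02], [-0.01, 0.01, -0.29], -1]
    - [[-0.79, -0.33, 0.02], [0, 0, -0.3], -1]
    - [[0, 0, 0], [0, 0, 0], -1]
    - [[0, 0, 0], [0, 0, 0], -1]

```text
t: 13.32
tool_pos: [540.3, -207.1, 212.8]
orientation: [-0.501, 0.865, 0.001, -0.001]
contact_force: [0.3, -0.3, -1.8]
gripper_width: 41.7
```

>>> move_arm:
  commands:
    - [[0, 0, 0.9], [0, 0, 0], -1]
    - [[0, 0, 0.9], [0, 0, 0], -1]
    - [[0, 0, 0.9], [0, 0, 0], -1]
    - [[0, 0, 0.9], [0, 0, 0], -1]
    - [[0, 0, 0.9], [0, 0, 0], -1]
    - [[0, 0, 0.2], [0, 0, 0], -1]
    - [[0, 0, 0], [0, 0, 0], -1]
    - [[0, 0, 0], [0, 0, 0], -1]

```text
t: 13.98
tool_pos: [540.1, -208.9, 74.2]
orientation: [-0.5, 0.866, 0.0, -0.0]
contact_force: [-0.4, -1.0, -2.1]
gripper_width: 41.8
```

```bash
python3 st.py
```

```text
13.98 pos [ 540.1 -208.9   74.2] xyaw -120.0 z [-0.  0. -1.] F [-0.4 -1.  -2.1] w 41.8 q [-0.442  0.47   1.693 -0.     0.979  1.653]
```

>>> move_arm:
  commands:
    - [[0, 0, 0.2], [0, 0, 0], -1]
    - [[0, 0, 0.13], [0, 0, 0], -1]
    - [[0, 0, 0.05], [0, 0, 0], -1]
    - [[0, 0, 0.03], [0, 0, 0], -1]
    - [[0, 0, 0], [0, 0, 0], -1]
    - [[0, 0, 0], [0, 0, 0], -1]

```text
t: 14.48
tool_pos: [540.9, -208.5, 62.3]
orientation: [-0.5, 0.866, -0.001, 0.0]
contact_force: [0.3, -0.0, -0.7]
gripper_width: 42.3
```

```bash
python3 st.py
```

```text
14.48 pos [ 540.9 -208.5   62.3] xyaw -120.0 z [ 0.001 -0.001 -1.   ] F [ 0.3 -0.  -0.7] w 42.3 q [-0.441  0.485  1.704  0.     0.951  1.653]
```

>>> move_arm:
  commands:
    - [[0, 0, 0.03], [0, 0, 0], -1]
    - [[0, 0, 0], [0, 0, 0], 1]
    - [[0, 0, 0], [0, 0, 0], 1]
    - [[0, 0, 0], [0, 0, 0], 1]
    - [[0, 0, 0], [0, 0, 0], 1]
    - [[0, 0, -0.4], [0, 0, 0], 1]
    - [[0, 0, -0.9], [0, 0, 0], 1]
    - [[0, 0, -0.9], [0, 0, 0], 1]
    - [[0, 0, -0.9], [0, 0, 0], 1]
    - [[0, 0, -0.5], [0, 0, 0], 1]
    - [[0, 0, 0], [0, 0, 0], 1]
    - [[0, 0, 0], [0, 0, 0], 1]

```text
t: 15.48
tool_pos: [541.2, -208.7, 170.0]
orientation: [-0.5, 0.866, -0.001, 0.001]
contact_force: [0.2, -0.6, -0.6]
gripper_width: 85.5
```

```bash
python3 st.py; python3 - <<'E'
from h import *
for n in('top','side'):
    im=optics.get_image(n); cv2.imwrite(f'pics/{n}7.png',im[:,:,::-1])
    for l in('jar','tin','blade_tip','handle','spatula','rest'): print(n,l,[(np.round(d['at'],1),round(d['conf'],2)) for d in optics.tip_of(l,n)])
plan([400,-48,150],yawq(-9.5),1)
E
```

```text
15.48 pos [ 541.2 -208.7  170. ] xyaw -120.0 z [ 0.003 -0.001 -1.   ] F [ 0.2 -0.6 -0.6] w 85.5 q [-0.441  0.364  1.584  0.     1.19   1.653]
top jar [(array([ 7.712e+02, -1.948e+02,  6.000e-01]), 0.65), (array([ 235.9, -328.8,   -3.3]), 0.5), (array([ 539. , -205.9,    4.1]), 0.43)]
top tin [(array([ 652.7, -216.9,    5.7]), 0.59)]
top blade_tip [(array([430.2, 129.5,   1.6]), 0.64)]
top handle [(array([396.3, -46.1,  47.7]), 0.8)]
top spatula [(array([420.7,  80.7,   1.8]), 0.79)]
top rest [(array([416.9,  79.3,   2. ]), 0.66)]
side jar [(array([ 236.9, -328. ,    2.1]), 0.9), (array([ 536.7, -202.5,    0.9]), 0.88)]
side tin [(array([ 653.3, -219.5,    5.5]), 0.79)]
side blade_tip [(array([429. , 124.7,   4.2]), 0.72), (array([620.7, 218.2,   1.7]), 0.68)]
side handle [(array([394.3, -50.2,  48. ]), 0.59)]
side spatula [(array([419.3,  79.6,  -2.8]), 0.46)]
side rest [(array([421.6,  83.2,   2.2]), 0.71), (array([624.2, 216.1,   5.8]), 0.6), (array([539.1, 288.9,  -1.9]), 0.58)]
[[[-0.11,0.32,0.03],[-0,-0,-0.92],1],[[-0.14,0.31,0.03],[-0,-0,-0.92],1],[[-0.16,0.3,0.03],[-0,-0,-0.92],1],[[-0.2,0.27,0.03],[-0,-0,-0.92],1],[[-0.21,0.26,0.03],[-0,-0,-0.92],1],[[-0.24,0.24,0.03],[-0,-0,-0.92],1],[[-0.26,0.22,0.03],[-0,-0,-0.92],1],[[-0.28,0.19,0.03],[-0,-0,-0.92],1],[[-0.3,0.16,0.03],[-0,-0,-0.92],1],[[-0.31,0.14,0.03],[-0,-0,-0.92],1],[[-0.32,0.11,0.03],[-0,-0,-0.92],1],[[-0.33,0.08,0.03],[-0,-0,-0.92],1]]
[[[-0.34,0.04,0.03],[-0,-0,-0.92],1],[[-0.33,0.02,0.03],[-0,-0,-0.92],1],[[-0.34,-0.02,0.03],[-0,-0,-0.91],1],[[-0.34,-0.04,0.03],[-0,-0,-0.92],1],[[-0.33,-0.08,0.03],[0,-0,-0.91],1],[[-0.32,-0.11,0.03],[0,-0,-0.92],1],[[-0.31,-0.13,0.03],[0,-0,-0.91],1],[[-0.3,-0.16,0.03],[0,-0,-0.92],1],[[-0.28,-0.19,0.03],[0,-0.01,-0.91],1]]
end [399.9 -48.1 149.9] rot err [ 0.  0. -0.] rows 21
```

View pics/side7.png

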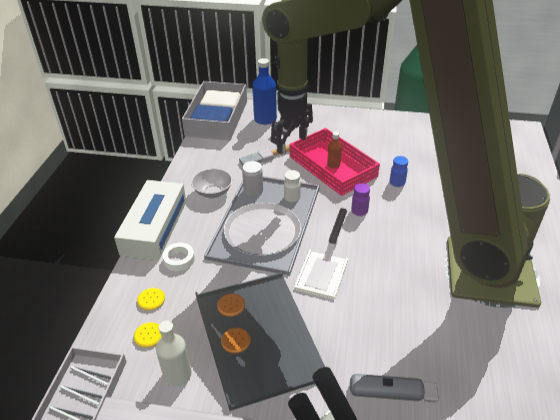

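>>> move_arm:
  commands:
    - [[-0.11, 0.32, 0.03], [0, 0, -0.92], 1]
    - [[-0.14, 0.31, 0.03], [0, 0, -0.92], 1]
    - [[-0.16, 0.3, 0.03], [0, 0, -0.92], 1]
    - [[-0.2, 0.27, 0.03], [0, 0, -0.92], 1]
    - [[-0.21, 0.26, 0.03], [0, 0, -0.92], 1]
    - [[-0.24, 0.24, 0.03], [0, 0, -0.92], 1]
    - [[-0.26, 0.22, 0.03], [0, 0, -0.92], 1]
    - [[-0.28, 0.19, 0.03], [0, 0, -0.92], 1]
    - [[-0.3, 0.16, 0.03], [0, 0, -0.92], 1]
    - [[-0.31, 0.14, 0.03], [0, 0, -0.92], 1]
    - [[-0.32, 0.11, 0.03], [0, 0, -0.92], 1]
    - [[-0.33, 0.08, 0.03], [0, 0, -0.92], 1]

```text
t: 17.18
tool_pos: [459.9, -116.6, 158.3]
orientation: [0.881, -0.473, 0.001, -0.0]
contact_force: [0.1, -0.6, 0.4]
gripper_width: 85.5
```

>>> move_arm:
  commands:
    - [[-0.34, 0.04, 0.03], [0, 0, -0.92], 1]
    - [[-0.33, 0.02, 0.03], [0, 0, -0.92], 1]
    - [[-0.34, -0.02, 0.03], [0, 0, -0.91], 1]
    - [[-0.34, -0.04, 0.03], [0, 0, -0.92], 1]
    - [[-0.33, -0.08, 0.03], [0, 0, -0.91], 1]
    - [[-0.32, -0.11, 0.03], [0, 0, -0.92], 1]
    - [[-0.31, -0.13, 0.03], [0, 0, -0.91], 1]
    - [[-0.3, -0.16, 0.03], [0, 0, -0.92], 1]
    - [[-0.28, -0.19, 0.03], [0, 0, -0.91], 1]
    - [[-0.1, 0, 0], [0, 0, 0.24], 1]
    - [[0, 0, 0], [0, 0, 0], 1]
    - [[0, 0, 0], [0, 0, 0], 1]

```text
t: 18.18
tool_pos: [397.5, -47.9, 150.3]
orientation: [0.995, -0.096, 0.001, 0.0]
contact_force: [0.4, 0.2, 0.4]
gripper_width: 85.2
```

```bash
python3 st.py
```

```text
18.18 pos [397.5 -47.9 150.3] xyaw -11.0 z [ 0.002 -0.001 -1.   ] F [0.4 0.2 0.4] w 85.2 q [-0.225  0.152  1.965 -0.     1.023 -0.033]
```

>>> move_arm:
  commands:
    - [[-0.05, 0, 0.9], [0, 0, 0], 0.2]
    - [[0, 0, 0.9], [0, 0, 0], 0.2]
    - [[0, 0, 0.9], [0, 0, 0], 0.2]
    - [[0, 0, 0.3], [0, 0, 0], 0.2]
    - [[0, 0, 0], [0, 0, 0], 0.2]
    - [[0, 0, 0], [0, 0, 0], 0.2]

```text
t: 18.68
tool_pos: [396.0, -47.8, 59.7]
orientation: [0.995, -0.096, -0.0, 0.0]
contact_force: [0.5, -0.1, 0.6]
gripper_width: 51.2
```

```bash
python3 st.py;  python3 -c "
from h import *
im=optics.get_image('side'); cv2.imwrite('pics/s8.png',cv2.resize(im[150:350,240:440,::-1],None,fx=3,fy=3))
im=optics.get_image('top'); cv2.imwrite('pics/t8.png',cv2.resize(im[180:340,180:400,::-1],None,fx=3,fy=3))"
```

```text
18.68 pos [396.  -47.8  59.7] xyaw -11.0 z [-0. -0. -1.] F [ 0.5 -0.1  0.6] w 51.2 q [-0.226  0.301  2.088 -0.     0.752 -0.034]
```

View pics/s8.png

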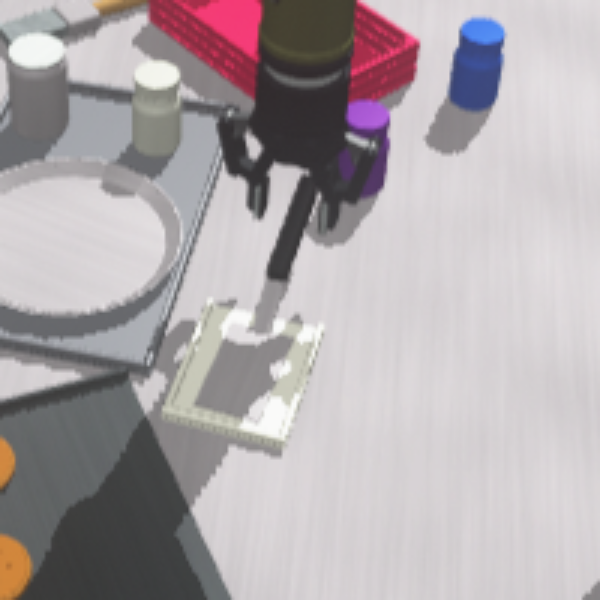

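View pics/t8.png

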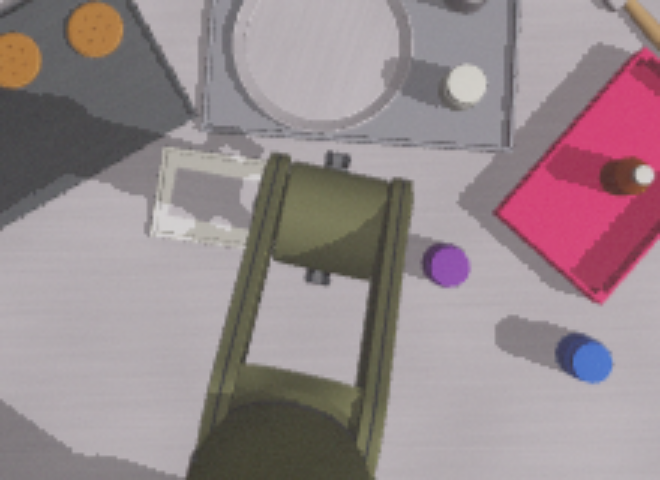

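>>> move_arm:
  commands:
    - [[0, 0, 0.6], [0, 0, 0], 0.2]
    - [[0, 0, 0.33], [0, 0, 0], 0.2]
    - [[0, 0, 0], [0, 0, 0], 0.2]
    - [[0, 0, 0], [0, 0, 0], -1]
    - [[0, 0, 0], [0, 0, 0], -1]
    - [[0, 0, 0], [0, 0, 0], -1]
    - [[0, 0, 0], [0, 0, 0], -1]
    - [[0, 0, 0], [0, 0, 0], -1]
    - [[0, 0, 0], [0, 0, 0], -1]
    - [[0, 0, 0], [0, 0, 0], -1]
    - [[0, 0, 0], [0, 0, 0], -1]
    - [[0, 0, 0], [0, 0, 0], -1]
  grip_force: 90

```text
t: 19.78
tool_pos: [396.5, -47.7, 32.4]
orientation: [0.995, -0.095, 0.001, 0.0]
contact_force: [1.0, -2.7, 5.9]
gripper_width: 16.5
```

```bash
python3 st.py
```

```text
19.78 pos [396.5 -47.7  32.4] xyaw -10.9 z [ 0.003 -0.001 -1.   ] F [ 1.  -2.7  5.9] w 16.5 q [-0.225  0.354  2.121 -0.     0.664 -0.035]
```

>>> move_arm:
  commands:
    - [[0, 0, -0.2], [0, 0, 0], -1]
    - [[0, 0, -0.5], [0, 0, 0], -1]
    - [[0, 0, -0.8], [0, 0, 0], -1]
    - [[0, 0, -0.8], [0, 0, 0], -1]
    - [[0, 0, -0.8], [0, 0, 0], -1]
    - [[0, 0, -0.8], [0, 0, 0], -1]
    - [[0, 0, -0.4], [0, 0, 0], -1]
    - [[0, 0, 0], [0, 0, 0], -1]
    - [[0, 0, 0], [0, 0, 0], -1]

```text
t: 20.53
tool_pos: [394.9, -47.1, 161.1]
orientation: [0.996, -0.095, 0.0, 0.0]
contact_force: [-0.4, -0.6, -1.3]
gripper_width: 16.5
```

```bash
cat >> h.py <<'E'
def S(psi,delta): return R.from_euler("ZY",[psi,delta],degrees=True)
M=np.array([[0,-1,0],[-1,0,0],[0,0,-1.]])  # tool axes in spatula frame (columns)
def toolrot(s): return s*R.from_matrix(M)
OFF=np.array([-180,0,28.3])
def tcp_for_tip(tip,psi,delta): 
    s=S(psi,delta); return np.array(tip)+s.apply(OFF), toolrot(s)
def tip_now():
    st=ctrl.get_state(); r=R.from_quat(st["orientation"])*R.from_matrix(M).inv()
    return np.array(st["tool_pos"])-r.apply(OFF), r.as_euler("ZYX",degrees=True)
SO=np.array([540.5,289.0]);SY=28.8
def sh2w(x,y):
    c,s=np.cos(np.radians(SY)),np.sin(np.radians(SY)); return SO+[c*x-s*y,s*x+c*y]
def w2sh(p):
    c,s=np.cos(np.radians(SY)),np.sin(np.radians(SY)); d=np.array(p)[:2]-SO; return np.array([c*d[0]+s*d[1],-s*d[0]+c*d[1]])
E
python3 st.py; python3 - <<'E'
from h import *
print("tip pred",tip_now())
for n in('top','side'):
    im=optics.get_image(n); cv2.imwrite(f'pics/{n}9.png',im[:,:,::-1])
    for l in('blade_tip','handle','spatula','biscuit0'): print(n,l,[(np.round(d['at'],1),round(d['conf'],2)) for d in optics.tip_of(l,n)])
E
```

```text
20.53 pos [394.9 -47.1 161.1] xyaw -10.9 z [ 0.001 -0.    -1.   ] F [-0.4 -0.6 -1.3] w 16.5 q [-0.225  0.134  1.952 -0.     1.054 -0.035]
tip pred (array([428.84511301, 129.62784098, 132.79187316]), array([ 7.91272788e+01,  1.06832535e-02, -4.40485370e-02]))
top blade_tip [(array([432. , 132.1, 130.6]), 0.7)]
top handle [(array([ 541.1, -207.4,    4.5]), 0.61), (array([421.2,  81.7, 129.1]), 0.6)]
top spatula [(array([422.2,  84.2, 130.7]), 0.75)]
top biscuit0 [(array([787.8, 328.2,  -2.3]), 0.82), (array([621.8, 218.8,   4.1]), 0.77), (array([8.109e+02, 2.312e+02, 2.000e-01]), 0.76), (array([578.9, 311.7,   6.2]), 0.64)]
side blade_tip [(array([426.7, 125.2, 131.2]), 0.66), (array([7.875e+02, 8.580e+01, 6.000e-01]), 0.52)]
side handle [(array([395.1, -46.5, 174.7]), 0.55)]
side spatula [(array([418.4,  83.1, 128.1]), 0.67)]
side biscuit0 [(array([814.6, 230. ,   4.7]), 0.96), (array([783.2, 326. ,   1.6]), 0.82), (array([588.6, 312.5,   1.6]), 0.79), (array([624.1, 219. ,   2.6]), 0.61), (array([425.5, 127.9, 131.2]), 0.19)]
```

View pics/side9.png

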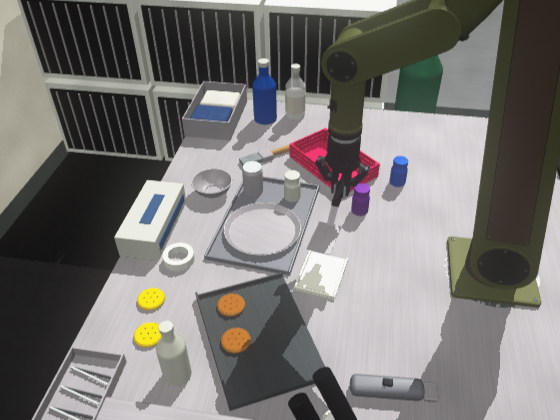

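```bash
python3 - <<'E'
from h import *
for b in [(622,219.5),(585,314)]: print(w2sh(b))
y=w2sh((622,219.5))[1]
p,r=tcp_for_tip([*sh2w(-40,y),40],SY,5); print(p)
plan(p,r,-1)
E
```

```text
[  37.93711407 -100.1662387 ]
[51.03948911  0.4696285 ]
[398.72963099  96.75607594  83.88034365]
[[[-0.08,-0.47,0.26],[-0.08,-0.04,0.88],-1],[[-0.12,-0.47,0.25],[-0.08,-0.04,0.88],-1],[[-0.16,-0.46,0.25],[-0.08,-0.04,0.88],-1],[[-0.2,-0.44,0.24],[-0.08,-0.04,0.88],-1],[[-0.23,-0.43,0.25],[-0.08,-0.04,0.88],-1],[[-0.27,-0.4,0.24],[-0.08,-0.04,0.88],-1],[[-0.31,-0.38,0.24],[-0.08,-0.03,0.87],-1],[[-0.33,-0.36,0.24],[-0.08,-0.04,0.88],-1],[[-0.37,-0.33,0.23],[-0.08,-0.03,0.87],-1],[[-0.39,-0.29,0.24],[-0.09,-0.04,0.88],-1]]
end [398.6  96.7  83.8] rot err [ 0.  0. -0.] rows 10
```

>>> move_arm:
  commands:
    - [[-0.08, -0.47, 0.26], [-0.08, -0.04, 0.88], -1]
    - [[-0.12, -0.47, 0.25], [-0.08, -0.04, 0.88], -1]
    - [[-0.16, -0.46, 0.25], [-0.08, -0.04, 0.88], -1]
    - [[-0.2, -0.44, 0.24], [-0.08, -0.04, 0.88], -1]
    - [[-0.23, -0.43, 0.25], [-0.08, -0.04, 0.88], -1]
    - [[-0.27, -0.4, 0.24], [-0.08, -0.04, 0.88], -1]
    - [[-0.31, -0.38, 0.24], [-0.08, -0.03, 0.87], -1]
    - [[-0.33, -0.36, 0.24], [-0.08, -0.04, 0.88], -1]
    - [[-0.37, -0.33, 0.23], [-0.08, -0.03, 0.87], -1]
    - [[-0.39, -0.29, 0.24], [-0.09, -0.04, 0.88], -1]
    - [[0, 0, 0], [0, 0, 0], -1]
    - [[0, 0, 0], [0, 0, 0], -1]

```text
t: 22.03
tool_pos: [398.7, 97.0, 83.8]
orientation: [0.861, -0.507, -0.022, 0.038]
contact_force: [0.3, -0.3, -0.4]
gripper_width: 16.8
```

```bash
python3 st.py; python3 - <<'E'
from h import *
t,e=tip_now(); print("tip",t.round(1),e.round(1),"sheet",w2sh(t).round(1))
im=optics.get_image('side'); cv2.imwrite('pics/s10.png',cv2.resize(im[200:420,180:400,::-1],None,fx=2.7,fy=2.7))
im=optics.get_image('top'); cv2.imwrite('pics/t10.png',cv2.resize(im[150:290,130:310,::-1],None,fx=4.2,fy=4.2))
for n in('top','side'):
    for l in('blade_tip','biscuit0'): print(n,l,[(np.round(d['at'],1),round(d['conf'],2)) for d in optics.tip_of(l,n)])
E
```

```text
22.03 pos [398.7  97.   83.8] xyaw -61.0 z [-0.077 -0.043 -0.996] F [ 0.3 -0.3 -0.4] w 16.8 q [ 0.162  0.308  1.975 -0.037  0.942  1.25 ]
tip [553.4 182.7  39.8] [29.  5.  0.] sheet [-39.9 -99.4]
top blade_tip [(array([555.1, 183.6,  38.3]), 0.78)]
top biscuit0 [(array([620.8, 218.4,   4.2]), 0.77), (array([582.1, 314.7,   7.7]), 0.71), (array([786.7, 326.7,  -2.9]), 0.64), (array([811. , 230.6,   2. ]), 0.52), (array([ 643.6, -404.9,   -4.8]), 0.21)]
side blade_tip [(array([551.6, 179.4,  41.1]), 0.64), (array([688.5, 412.9,   2.9]), 0.41)]
side biscuit0 [(array([817.4, 227.1,   2.2]), 0.9), (array([623.9, 217. ,   4.9]), 0.74), (array([588.4, 316.5,   5.5]), 0.59), (array([ 7.827e+02,  3.248e+02, -6.000e-01]), 0.56)]
```

View pics/s10.png

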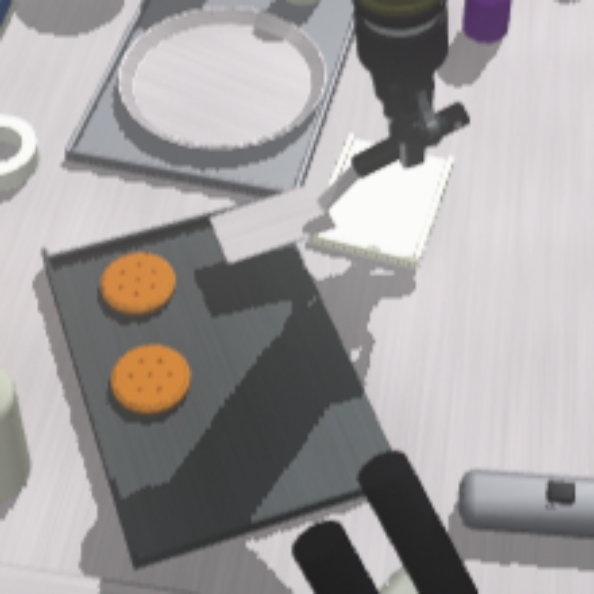

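View pics/t10.png

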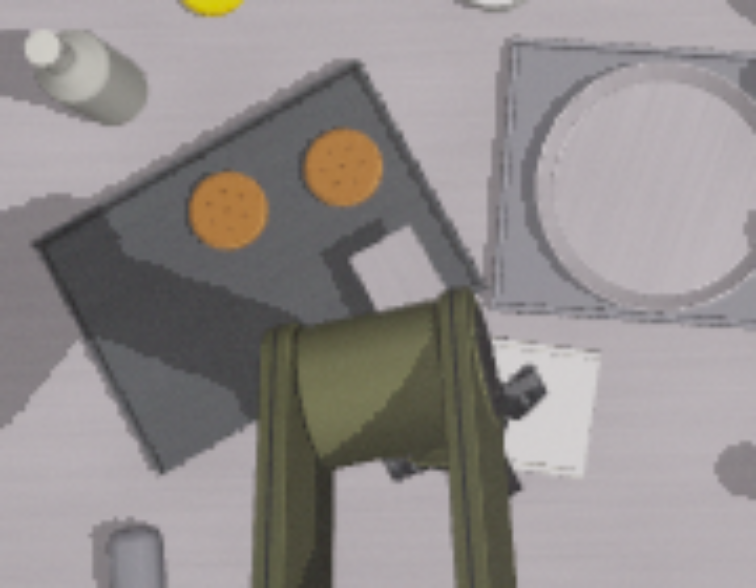

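>>> move_arm:
  commands:
    - [[0, -0.04, 0.5], [0, 0, 0], -1]
    - [[0, -0.04, 0.4], [0, 0, 0], -1]
    - [[0, -0.01, 0.15], [0, 0, 0], -1]
    - [[0, 0, 0], [0, 0, 0], -1]
    - [[0, 0, 0], [0, 0, 0], -1]

```text
t: 22.75
tool_pos: [398.8, 96.4, 52.7]
orientation: [0.86, -0.509, -0.022, 0.038]
contact_force: [-0.4, 0.2, -1.0]
gripper_width: 17.1
```

```bash
cat > sp.py <<'E'
from h import *
s=ctrl.get_state(); t,e=tip_now(); print(round(s["t"],2),"tip",t.round(1),"euler",e.round(1),"sheet",w2sh(t).round(1),"F",np.round(s["contact_force"],1),"T",np.round(s["ft_torque"],2),"w",round(s["gripper_width"],1))
E
python3 sp.py
```

```text
22.75 tip [553.9 181.5   8.9] euler [28.8  5.  -0. ] sheet [ -40.1 -100.7] F [-0.4  0.2 -1. ] T [-0.01  0.05 -0.01] w 17.1
```

>>> move_arm:
  commands:
    - [[0, -0.01, 0.1], [0, 0, 0], -1]
    - [[0, 0, 0.06], [0, 0, 0], -1]
    - [[0, 0, 0], [0, 0, 0], -1]
    - [[0, 0, 0], [0, 0, 0], -1]

```text
t: 23.08
tool_pos: [399.4, 96.6, 48.3]
orientation: [0.86, -0.509, -0.021, 0.037]
contact_force: [-0.8, -1.2, 2.8]
gripper_width: 16.8
```

```bash
python3 sp.py
```

```text
23.08 tip [554.5 181.7   4.7] euler [28.8  4.9 -0.1] sheet [ -39.4 -100.7] F [-0.8 -1.2  2.8] T [-0.06 -0.11 -0.08] w 16.8
```

>>> move_arm:
  commands:
    - [[0, 0, 0.04], [0, 0, 0], -1]
    - [[0, 0, 0], [0, 0, 0], -1]
    - [[0, 0, 0], [0, 0, 0], -1]

```text
t: 23.33
tool_pos: [399.0, 96.4, 47.3]
orientation: [0.86, -0.509, -0.021, 0.037]
contact_force: [-1.9, -0.9, 8.2]
gripper_width: 16.4
```

```bash
python3 sp.py
```

```text
23.33 tip [554.1 181.6   3.7] euler [28.8  4.9 -0.1] sheet [ -39.8 -100.7] F [-1.9 -0.9  8.2] T [-0.04 -0.19 -0.06] w 16.4
```

>>> move_arm:
  commands:
    - [[0, -0.2, -0.017], [0, 0, 0], -1]
    - [[0, -0.2, -0.017], [0, 0, 0], -1]
    - [[0, -0.2, -0.017], [0, 0, 0], -1]
    - [[0, -0.2, -0.017], [0, 0, 0], -1]
    - [[0, -0.2, -0.017], [0, 0, 0], -1]
    - [[0, -0.2, -0.017], [0, 0, 0], -1]
    - [[0, -0.2, -0.017], [0, 0, 0], -1]
    - [[0, -0.2, -0.017], [0, 0, 0], -1]
    - [[0, -0.2, -0.017], [0, 0, 0], -1]
    - [[0, -0.2, -0.017], [0, 0, 0], -1]
    - [[0, -0.2, -0.017], [0, 0, 0], -1]
    - [[0, -0.2, -0.017], [0, 0, 0], -1]

```text
t: 24.33
tool_pos: [462.5, 131.6, 46.4]
orientation: [0.86, -0.509, -0.022, 0.037]
contact_force: [-1.0, -0.2, 1.7]
gripper_width: 16.3
```

```bash
python3 sp.py; python3 - <<'E'
from h import *
im=optics.get_image('side'); cv2.imwrite('pics/s11.png',cv2.resize(im[240:380,180:320,::-1],None,fx=4.2,fy=4.2))
E
```

```text
24.33 tip [617.5 216.7   2.6] euler [28.8  5.  -0. ] sheet [  32.7 -100.4] F [-1.  -0.2  1.7] T [ 0.08 -0.11 -0.04] w 16.3
```

View pics/s11.png

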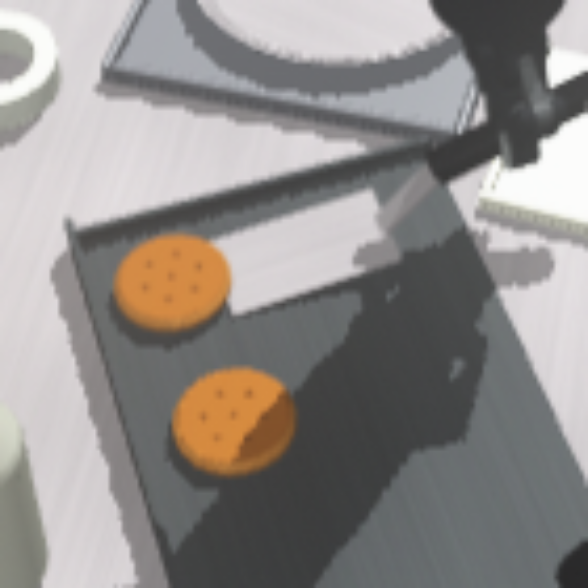

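>>> move_arm:
  commands:
    - [[0, -0.167, 0.0], [0, 0, 0], -1]
    - [[0, -0.167, -0.005], [0, 0, 0], -1]
    - [[0, -0.167, -0.014], [0, 0, 0], -1]
    - [[0, -0.167, -0.014], [0, 0, 0], -1]
    - [[0, -0.167, -0.014], [0, 0, 0], -1]
    - [[0, -0.167, -0.014], [0, 0, 0], -1]
    - [[0, -0.167, -0.014], [0, 0, 0], -1]
    - [[0, -0.167, -0.014], [0, 0, 0], -1]

```text
t: 25.05
tool_pos: [497.6, 150.8, 45.7]
orientation: [0.86, -0.509, -0.022, 0.037]
contact_force: [-1.2, -0.8, 2.5]
gripper_width: 16.7
```

```bash
python3 sp.py; python3 - <<'E'
from h import *
im=optics.get_image('side'); cv2.imwrite('pics/s12.png',cv2.resize(im[240:380,180:320,::-1],None,fx=4.2,fy=4.2))
E
```

```text
25.05 tip [652.7 235.9   1.9] euler [28.8  5.  -0. ] sheet [  72.7 -100.5] F [-1.2 -0.8  2.5] T [ 0.02 -0.12 -0.07] w 16.7
```

View pics/s12.png

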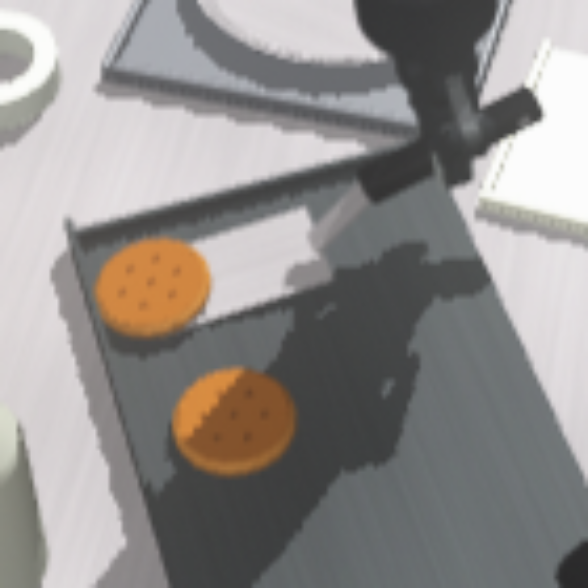

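>>> move_arm:
  commands:
    - [[0, -0.15, -0.012], [0, 0, 0], -1]
    - [[0, -0.15, -0.012], [0, 0, 0], -1]
    - [[0, -0.15, -0.012], [0, 0, 0], -1]
    - [[0, -0.15, -0.012], [0, 0, 0], -1]
    - [[0, -0.13, -0.011], [0, 0, 0], -1]
    - [[0, -0.13, -0.011], [0, 0, 0], -1]
    - [[0, 0, 0], [0, 0, 0], -1]

```text
t: 25.68
tool_pos: [521.3, 163.7, 45.5]
orientation: [0.86, -0.509, -0.021, 0.037]
contact_force: [-0.4, 0.2, 0.7]
gripper_width: 16.6
```

```bash
python3 sp.py; python3 - <<'E'
from h import *
im=optics.get_image('side'); cv2.imwrite('pics/s13.png',cv2.resize(im[240:380,180:320,::-1],None,fx=4.2,fy=4.2))
E
```

```text
25.68 tip [676.4 248.9   2.1] euler [28.8  4.9 -0. ] sheet [  99.8 -100.6] F [-0.4  0.2  0.7] T [ 0.14 -0.44  0.03] w 16.6
```

View pics/s13.png

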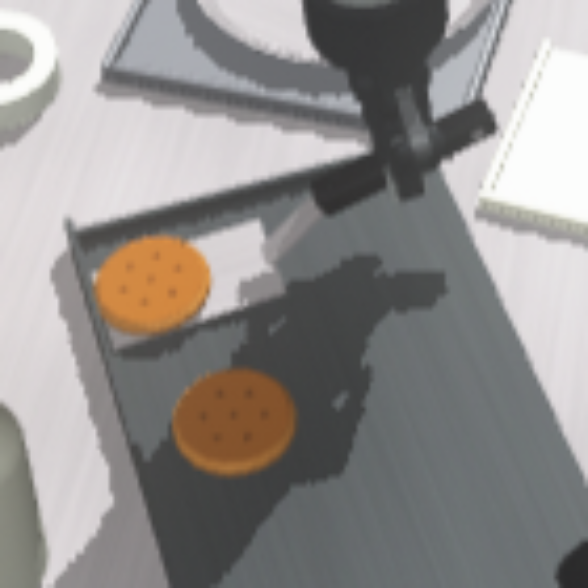

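```bash
python3 - <<'E'
from h import *
t,e=tip_now()
p,r=tcp_for_tip([*sh2w(96,-100.5),62],SY,-6); print(p)
plan(p,r,-1,n=9)
E
```

```text
[513.57832163 159.51380521  71.32984625]
[[[-0,0.04,-0.09],[0.21,-0,-0],-1],[[-0,0.04,-0.1],[0.21,-0,-0],-1],[[-0,0.04,-0.09],[0.21,-0,-0],-1],[[-0,0.03,-0.09],[0.21,-0,-0],-1],[[-0,0.03,-0.1],[0.21,-0,-0],-1],[[-0,0.03,-0.1],[0.21,-0,-0],-1],[[-0,0.03,-0.09],[0.21,-0,-0],-1],[[-0,0.03,-0.1],[0.21,-0,-0],-1],[[-0,0.02,-0.1],[0.21,-0.01,-0],-1]]
end [513.7 159.5  71.4] rot err [ 0.  0. -0.] rows 9
```

>>> move_arm:
  commands:
    - [[0, 0.04, -0.09], [0.21, 0, 0], -1]
    - [[0, 0.04, -0.1], [0.21, 0, 0], -1]
    - [[0, 0.04, -0.09], [0.21, 0, 0], -1]
    - [[0, 0.03, -0.09], [0.21, 0, 0], -1]
    - [[0, 0.03, -0.1], [0.21, 0, 0], -1]
    - [[0, 0.03, -0.1], [0.21, 0, 0], -1]
    - [[0, 0.03, -0.09], [0.21, 0, 0], -1]
    - [[0, 0.03, -0.1], [0.21, 0, 0], -1]
    - [[0, 0.02, -0.1], [0.21, 0, 0], -1]
    - [[0, 0, 0], [0, 0, 0], -1]

```text
t: 26.57
tool_pos: [511.1, 158.5, 71.9]
orientation: [0.859, -0.509, 0.026, -0.044]
contact_force: [-0.1, -0.0, -1.4]
gripper_width: 16.7
```

```bash
python3 sp.py; python3 - <<'E'
from h import *
for n in('top','side'):
    im=optics.get_image(n); cv2.imwrite(f'pics/{n}14.png',im[:,:,::-1])
    for l in('dish','biscuit0'): print(n,l,[(np.round(d['at'],1),round(d['conf'],2)) for d in optics.tip_of(l,n)])
E
```

```text
26.57 tip [670.7 246.   62.3] euler [28.8 -5.9 -0. ] sheet [  93.3 -100.4] F [-0.1 -0.  -1.4] T [-0.06  0.27  0.02] w 16.7
top dish [(array([596.2, -46.1,   8.6]), 0.69)]
top biscuit0 [(array([579.4, 311.5,   8.4]), 0.82), (array([786.3, 327. ,  -1.7]), 0.81), (array([253.4, 380.9,   1.3]), 0.75), (array([811. , 232.1,  -0.9]), 0.72)]
side dish [(array([595.9, -46.9,   1.1]), 0.92)]
side biscuit0 [(array([818.7, 228.6,   2.1]), 0.83), (array([783. , 327.7,   2.6]), 0.8), (array([588.7, 316.4,   7.7]), 0.67), (array([647.7, 231.5,  58.5]), 0.61)]
```

View pics/side14.png

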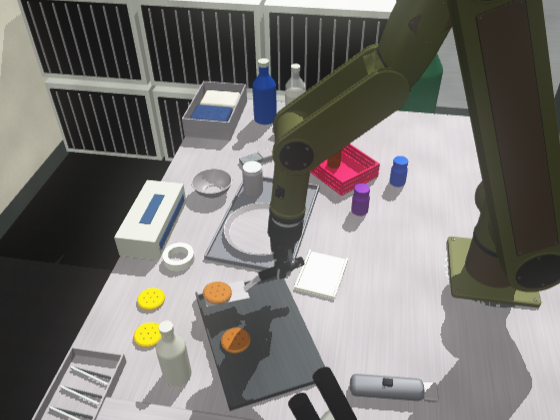

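```bash
python3 - <<'E'
from h import *
p,r=tcp_for_tip([590,-8.5,75],0,-4); print(p)
plan(p,r,-1,n=24)
E
```

```text
[408.46436275  -8.5         90.67489735]
[[[0.13,0.24,-0.05],[-0.01,0.02,0.21],-1],[[0.14,0.23,-0.05],[-0.01,0.02,0.21],-1],[[0.15,0.23,-0.05],[-0.01,0.02,0.21],-1],[[0.15,0.22,-0.05],[-0.01,0.02,0.21],-1],[[0.15,0.23,-0.05],[-0.01,0.02,0.21],-1],[[0.16,0.22,-0.05],[-0.01,0.02,0.21],-1],[[0.16,0.21,-0.05],[-0.01,0.02,0.21],-1],[[0.17,0.22,-0.04],[-0.01,0.02,0.21],-1],[[0.17,0.2,-0.05],[-0.02,0.02,0.21],-1],[[0.18,0.21,-0.05],[-0.01,0.02,0.21],-1],[[0.18,0.2,-0.04],[-0.02,0.02,0.21],-1],[[0.19,0.2,-0.05],[-0.02,0.02,0.21],-1]]
[[[0.19,0.2,-0.04],[-0.01,0.02,0.21],-1],[[0.19,0.19,-0.05],[-0.02,0.02,0.21],-1],[[0.2,0.18,-0.04],[-0.01,0.02,0.21],-1],[[0.2,0.19,-0.04],[-0.02,0.01,0.21],-1],[[0.21,0.17,-0.04],[-0.01,0.02,0.21],-1],[[0.21,0.18,-0.04],[-0.02,0.01,0.2],-1],[[0.21,0.17,-0.04],[-0.01,0.02,0.21],-1],[[0.22,0.16,-0.04],[-0.02,0.01,0.2],-1],[[0.22,0.17,-0.04],[-0.01,0.02,0.21],-1],[[0.22,0.15,-0.04],[-0.02,0.01,0.2],-1],[[0.23,0.15,-0.04],[-0.01,0.02,0.21],-1],[[0.23,0.15,-0.04],[-0.02,0.01,0.2],-1]]
end [408.5  -8.6  90.7] rot err [0. 0. 0.] rows 24
```

>>> move_arm:
  commands:
    - [[0.13, 0.24, -0.05], [-0.01, 0.02, 0.21], -1]
    - [[0.14, 0.23, -0.05], [-0.01, 0.02, 0.21], -1]
    - [[0.15, 0.23, -0.05], [-0.01, 0.02, 0.21], -1]
    - [[0.15, 0.22, -0.05], [-0.01, 0.02, 0.21], -1]
    - [[0.15, 0.23, -0.05], [-0.01, 0.02, 0.21], -1]
    - [[0.16, 0.22, -0.05], [-0.01, 0.02, 0.21], -1]
    - [[0.16, 0.21, -0.05], [-0.01, 0.02, 0.21], -1]
    - [[0.17, 0.22, -0.04], [-0.01, 0.02, 0.21], -1]
    - [[0.17, 0.2, -0.05], [-0.02, 0.02, 0.21], -1]
    - [[0.18, 0.21, -0.05], [-0.01, 0.02, 0.21], -1]
    - [[0.18, 0.2, -0.04], [-0.02, 0.02, 0.21], -1]
    - [[0.19, 0.2, -0.05], [-0.02, 0.02, 0.21], -1]

```text
t: 27.87
tool_pos: [459.8, 74.4, 81.2]
orientation: [0.788, -0.614, 0.027, -0.034]
contact_force: [-0.0, -0.0, -1.5]
gripper_width: 16.7
```

>>> move_arm:
  commands:
    - [[0.19, 0.2, -0.04], [-0.01, 0.02, 0.21], -1]
    - [[0.19, 0.19, -0.05], [-0.02, 0.02, 0.21], -1]
    - [[0.2, 0.18, -0.04], [-0.01, 0.02, 0.21], -1]
    - [[0.2, 0.19, -0.04], [-0.02, 0.01, 0.21], -1]
    - [[0.21, 0.17, -0.04], [-0.01, 0.02, 0.21], -1]
    - [[0.21, 0.18, -0.04], [-0.02, 0.01, 0.2], -1]
    - [[0.21, 0.17, -0.04], [-0.01, 0.02, 0.21], -1]
    - [[0.22, 0.16, -0.04], [-0.02, 0.01, 0.2], -1]
    - [[0.22, 0.17, -0.04], [-0.01, 0.02, 0.21], -1]
    - [[0.22, 0.15, -0.04], [-0.02, 0.01, 0.2], -1]
    - [[0.23, 0.15, -0.04], [-0.01, 0.02, 0.21], -1]
    - [[0.23, 0.15, -0.04], [-0.02, 0.01, 0.2], -1]

```text
t: 28.87
tool_pos: [407.7, -9.4, 91.0]
orientation: [-0.706, 0.707, -0.024, 0.025]
contact_force: [-0.5, 0.5, -2.1]
gripper_width: 16.5
```

```bash
python3 sp.py; python3 st.py; python3 - <<'E'
from h import *
for n in('top','side'):
    im=optics.get_image(n); cv2.imwrite(f'pics/{n}15.png',im[:,:,::-1])
    for l in('dish','biscuit0'): print(n,l,[(np.round(d['at'],1),round(d['conf'],2)) for d in optics.tip_of(l,n)])
cv2.imwrite('pics/s15.png',cv2.resize(im[150:370,180:400,::-1],None,fx=2.7,fy=2.7))
E
```

```text
28.87 tip [589.2  -9.7  75.2] euler [-0.1 -4.   0. ] sheet [-101.2 -285.3] F [-0.5  0.5 -2.1] T [-0.04  0.23  0.03] w 16.5
28.87 pos [407.7  -9.4  91. ] xyaw -90.1 z [ 0.069  0.    -0.998] F [-0.5  0.5 -2.1] w 16.5 q [-0.136  0.226  2.082  0.014  0.765  1.427]
top dish [(array([594.9, -48.8,   4.8]), 0.56)]
top biscuit0 [(array([559.9,  -8.7,  76.1]), 0.85), (array([786.8, 327.2,  -2.7]), 0.79), (array([810.9, 232.7,   2. ]), 0.66), (array([576.4, 316.2,   8.1]), 0.5)]
side dish [(array([ 5.965e+02, -4.870e+01, -1.000e-01]), 0.87)]
side biscuit0 [(array([782.7, 324.9,   2.7]), 0.95), (array([590.1, 315.5,   4.2]), 0.94), (array([817.5, 227. ,   4.3]), 0.82), (array([562.8,  -9.7,  74.3]), 0.79), (array([ 438. , -378.8,   -0.9]), 0.44), (array([588.7, -10.7,  73.2]), 0.22)]
```

View pics/s15.png

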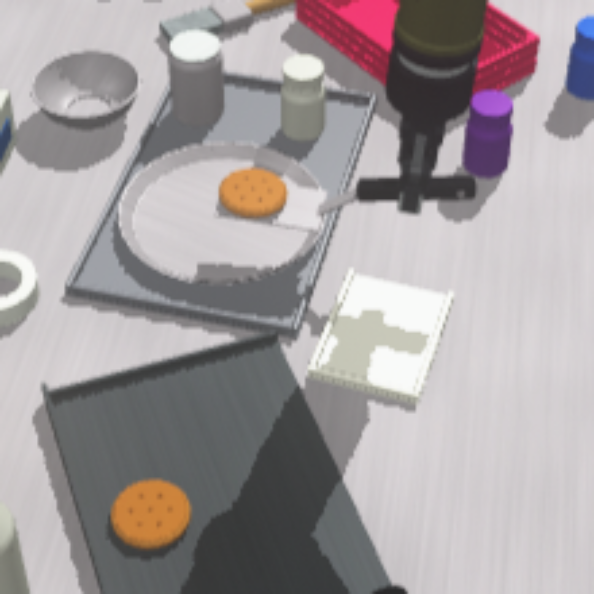

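```bash
python3 - <<'E'
from h import *
p,r=tcp_for_tip([580,-9.5,22],0,15); print(p)
st=plan(p,r,-1,n=10)
p,r=tcp_for_tip([580,-9.5,15],0,32); print(p)
plan(p,r,-1,n=10,start=st)
E
```

```text
[413.45793024  -9.5         95.923129  ]
[[[0,-0.02,-0.02],[-0.33,0,0],-1],[[0.01,-0.02,-0.01],[-0.33,0,0],-1],[[-0,-0.01,-0.02],[-0.33,0,0],-1],[[0,-0.02,-0.02],[-0.33,0,0],-1],[[0,-0.01,-0.01],[-0.33,0,0],-1],[[0.01,-0.02,-0.02],[-0.33,0,0],-1],[[-0,-0.01,-0.02],[-0.33,0,0],-1],[[0,-0.02,-0.02],[-0.34,0,0],-1],[[0,-0.01,-0.02],[-0.33,0,0],-1],[[0.01,-0.01,-0.02],[-0.34,0,0.01],-1]]
end [413.3  -9.6  96. ] rot err [ 0.  0. -0.] rows 10
[442.34805787  -9.5        134.38522868]
[[[-0,-0.06,-0.15],[-0.3,0,-0],-1],[[-0,-0.06,-0.15],[-0.3,0,-0],-1],[[-0,-0.05,-0.15],[-0.3,0,-0],-1],[[-0,-0.04,-0.15],[-0.29,0,-0],-1],[[-0,-0.05,-0.16],[-0.3,0,-0],-1],[[-0,-0.03,-0.16],[-0.29,0,-0],-1],[[-0,-0.04,-0.15],[-0.3,0,-0],-1],[[-0,-0.02,-0.16],[-0.29,0,-0],-1],[[-0,-0.03,-0.16],[-0.3,0,-0],-1],[[-0,-0.02,-0.16],[-0.29,0,-0],-1]]
end [442.4  -9.6 134.4] rot err [-0.  0. -0.] rows 10
```

>>> move_arm:
  commands:
    - [[0, -0.02, -0.02], [-0.33, 0, 0], -1]
    - [[0.01, -0.02, -0.01], [-0.33, 0, 0], -1]
    - [[0, -0.01, -0.02], [-0.33, 0, 0], -1]
    - [[0, -0.02, -0.02], [-0.33, 0, 0], -1]
    - [[0, -0.01, -0.01], [-0.33, 0, 0], -1]
    - [[0.01, -0.02, -0.02], [-0.33, 0, 0], -1]
    - [[0, -0.01, -0.02], [-0.33, 0, 0], -1]
    - [[0, -0.02, -0.02], [-0.34, 0, 0], -1]
    - [[0, -0.01, -0.02], [-0.33, 0, 0], -1]
    - [[0, -0.01, -0.02], [-0.34, 0, 0], -1]
    - [[0, 0, 0], [0, 0, 0], -1]

```text
t: 30.08
tool_pos: [415.4, -9.1, 95.4]
orientation: [0.702, -0.701, -0.092, 0.092]
contact_force: [-0.2, 0.1, -1.0]
gripper_width: 16.2
```

```bash
python3 sp.py; python3 - <<'E'
from h import *
im=optics.get_image('side')
cv2.imwrite('pics/s16.png',cv2.resize(im[150:300,200:360,::-1],None,fx=3.7,fy=3.7))
for l in('biscuit0',): print(l,[(np.round(d['at'],1),round(d['conf'],2)) for d in optics.tip_of(l,'side')])
E
```

```text
30.08 tip [581.9  -8.9  21.5] euler [ 0.1 15.   0. ] sheet [-107.2 -281. ] F [-0.2  0.1 -1. ] T [-0.02 -0.06 -0.02] w 16.2
biscuit0 [(array([558. , -12.3,  33.7]), 0.9), (array([783.7, 326.9,   2.7]), 0.87), (array([587.6, 318.4,   5.5]), 0.64), (array([816.8, 227.8,   4.1]), 0.62)]
```

View pics/s16.png

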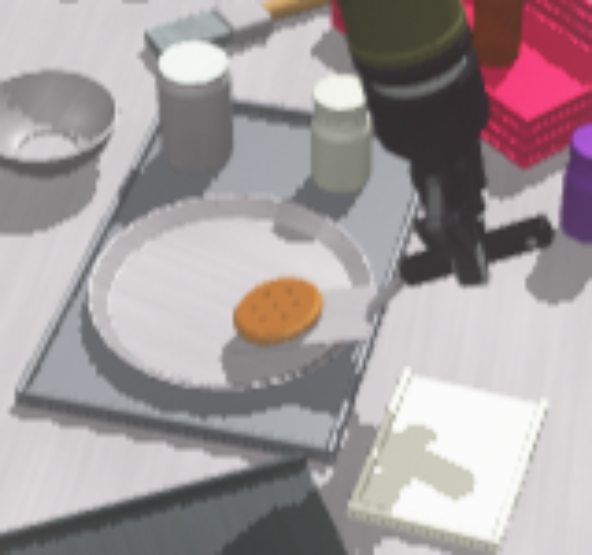

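>>> move_arm:
  commands:
    - [[0, -0.06, -0.15], [-0.3, 0, 0], -1]
    - [[0, -0.06, -0.15], [-0.3, 0, 0], -1]
    - [[0, -0.05, -0.15], [-0.3, 0, 0], -1]
    - [[0, -0.04, -0.15], [-0.29, 0, 0], -1]
    - [[0, -0.05, -0.16], [-0.3, 0, 0], -1]
    - [[0, -0.03, -0.16], [-0.29, 0, 0], -1]
    - [[0, -0.04, -0.15], [-0.3, 0, 0], -1]
    - [[0, 0, 0], [0, 0, 0], -1]

```text
t: 30.85
tool_pos: [435.0, -9.3, 122.4]
orientation: [0.688, -0.688, -0.164, 0.164]
contact_force: [-0.0, -0.5, -1.5]
gripper_width: 16.4
```

```bash
python3 sp.py; python3 - <<'E'
from h import *
im=optics.get_image('side')
cv2.imwrite('pics/s17.png',cv2.resize(im[150:300,200:360,::-1],None,fx=3.7,fy=3.7))
for l in('biscuit0',): print(l,[(np.round(d['at'],1),round(d['conf'],2)) for d in optics.tip_of(l,'side')])
E
```

```text
30.85 tip [582.8  -9.2  15.9] euler [ 0.  26.8  0. ] sheet [-106.6 -281.7] F [-0.  -0.5 -1.5] T [ 0.01 -0.26  0.01] w 16.4
biscuit0 [(array([ 7.835e+02,  3.294e+02, -4.000e-01]), 0.86), (array([586.9, 315.7,   4.2]), 0.83), (array([816.1, 226.5,   3. ]), 0.7), (array([567.1,  -8.8,  26.4]), 0.54)]
```

View pics/s17.png

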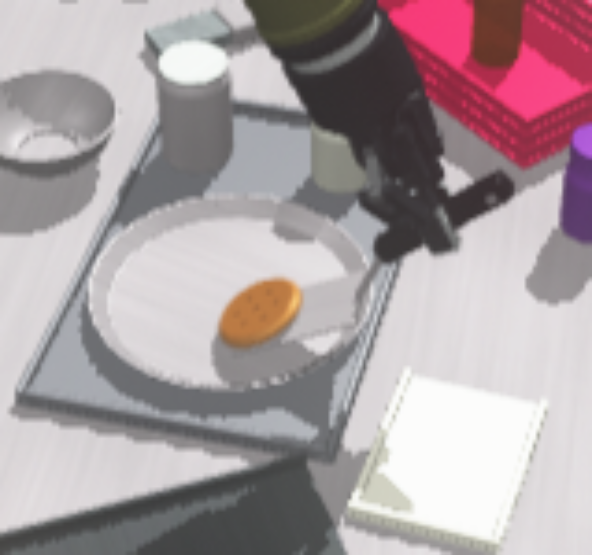

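>>> move_arm:
  commands:
    - [[0, -0.02, -0.16], [-0.29, 0, 0], -1]
    - [[0, -0.03, -0.13], [-0.3, 0, 0], -1]
    - [[0, -0.02, -0.13], [-0.29, 0, 0], -1]
    - [[0, 0, 0], [0, 0, 0], -1]
    - [[0, 0, 0], [0, 0, 0], -1]

```text
t: 31.37
tool_pos: [440.8, -9.3, 132.5]
orientation: [0.68, -0.68, -0.195, 0.195]
contact_force: [-0.0, 0.0, -1.7]
gripper_width: 16.4
```

```bash
python3 sp.py; python3 - <<'E'
from h import *
im=optics.get_image('side')
cv2.imwrite('pics/s18.png',cv2.resize(im[150:300,200:360,::-1],None,fx=3.7,fy=3.7))
for l in('biscuit0',): print(l,[(np.round(d['at'],1),round(d['conf'],2)) for d in optics.tip_of(l,'side')])
E
```

```text
31.37 tip [578.5  -9.2  13.2] euler [ 0. 32.  0.] sheet [-110.3 -279.6] F [-0.   0.  -1.7] T [-0.02 -0.29 -0.01] w 16.4
biscuit0 [(array([783.3, 327.1,   3.3]), 0.96), (array([816.1, 223.9,   3.4]), 0.65), (array([580.3,  -9.3,  18.6]), 0.58), (array([585.6, 316.7,   5.6]), 0.58)]
```

View pics/s18.png

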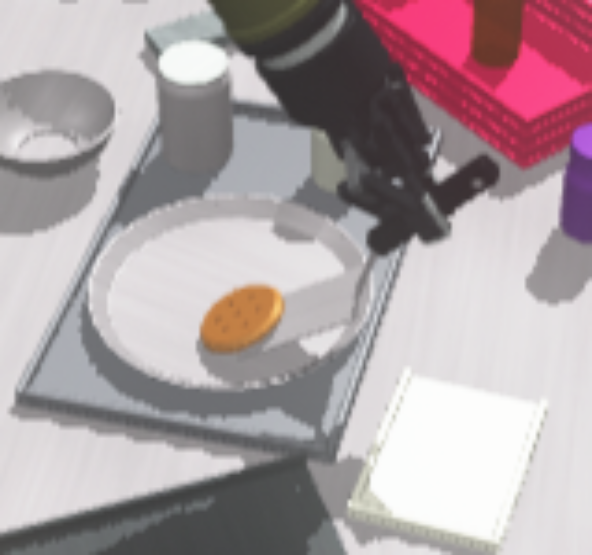

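>>> move_arm:
  commands:
    - [[0, 0.14, 0.09], [0, 0, 0], -1]
    - [[0, 0.17, 0.106], [0, 0, 0], -1]
    - [[0, 0.17, 0.106], [0, 0, 0], -1]
    - [[0, 0.17, 0.106], [0, 0, 0], -1]
    - [[0, 0.17, 0.106], [0, 0, 0], -1]
    - [[0, 0.17, 0.106], [0, 0, 0], -1]
    - [[0, 0, 0], [0, 0, 0], -1]

```text
t: 32.05
tool_pos: [404.3, -9.3, 133.1]
orientation: [0.68, -0.679, -0.196, 0.195]
contact_force: [-0.8, -0.8, -0.6]
gripper_width: 16.3
```

```bash
python3 sp.py; python3 st.py; python3 - <<'E'
from h import *
im=optics.get_image('side')
cv2.imwrite('pics/s19.png',cv2.resize(im[150:300,200:360,::-1],None,fx=3.7,fy=3.7))
for l in('biscuit0',"dish"): print(l,[(np.round(d['at'],1),round(d['conf'],2)) for d in optics.tip_of(l,'side')])
E
```

```text
32.05 tip [541.7  -9.2  13.4] euler [ 0.  32.1  0. ] sheet [-142.6 -261.9] F [-0.8 -0.8 -0.6] T [ 0.06 -0.23 -0.01] w 16.3
32.05 pos [404.3  -9.3 133.1] xyaw -90.0 z [-0.531  0.    -0.847] F [-0.8 -0.8 -0.6] w 16.3 q [-0.086  0.493  1.64  -0.045  1.568  1.498]
biscuit0 [(array([578.7, -13. ,  10.5]), 0.85), (array([781. , 326.6,   0. ]), 0.84), (array([817.6, 225.8,   3.9]), 0.81), (array([589.6, 318.3,   3. ]), 0.72)]
dish [(array([596. , -47.3,  -0.6]), 0.75)]
```

View pics/s19.png

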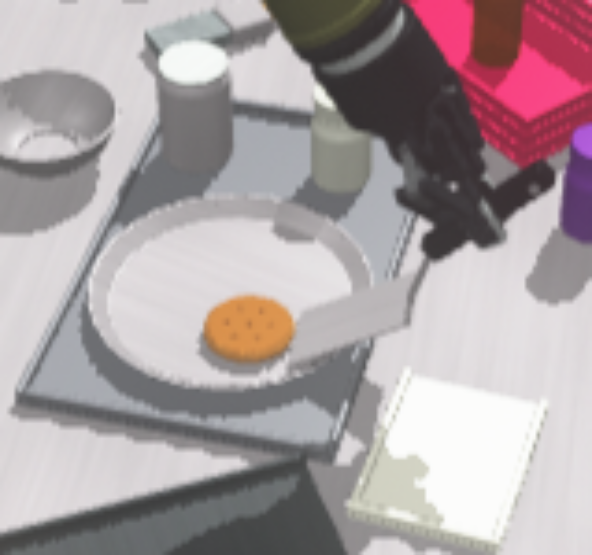

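>>> move_arm:
  commands:
    - [[0, 0.35, -0.57], [0, 0, 0], -1]
    - [[0, 0.35, -0.57], [0, 0, 0], -1]
    - [[0, 0.35, -0.57], [0, 0, 0], -1]
    - [[0, 0.2, -0.3], [0, 0, 0], -1]
    - [[0, 0, 0], [0, 0, 0], -1]

```text
t: 32.62
tool_pos: [408.0, -9.6, 205.4]
orientation: [0.68, -0.68, -0.193, 0.193]
contact_force: [0.7, -0.9, -0.9]
gripper_width: 16.7
```

```bash
python3 sp.py; python3 - <<'E'
from h import *
y=w2sh((585.7,315))[1]; print(w2sh((585.7,315)))
p,r=tcp_for_tip([*sh2w(-15,y),40],SY,5); print(p)
plan(p,r,-1,n=16)
im=optics.get_image('top'); cv2.imwrite('pics/t20.png',im[:,:,::-1])
for l in('biscuit0',"dish"): print(l,[(np.round(d['at'],1),round(d['conf'],2)) for d in optics.tip_of(l,'top')])
E
```

```text
32.62 tip [546.2  -9.5  86.7] euler [ 0.  31.7 -0. ] sheet [-138.8 -264.3] F [ 0.7 -0.9 -0.9] T [ 0.   -0.26 -0.06] w 16.7
[52.13465746  1.00870761]
[371.89589588 197.4601991   83.88034365]
[[[-0.43,-0.07,0.25],[0.29,0.1,-0.3],-1],[[-0.43,-0.07,0.26],[0.29,0.1,-0.3],-1],[[-0.43,-0.08,0.25],[0.28,0.1,-0.3],-1],[[-0.44,-0.09,0.25],[0.29,0.1,-0.3],-1],[[-0.43,-0.09,0.24],[0.28,0.1,-0.3],-1],[[-0.43,-0.1,0.25],[0.29,0.1,-0.3],-1],[[-0.43,-0.11,0.24],[0.28,0.1,-0.3],-1],[[-0.43,-0.11,0.24],[0.29,0.1,-0.3],-1],[[-0.43,-0.11,0.25],[0.28,0.1,-0.3],-1],[[-0.43,-0.12,0.24],[0.29,0.1,-0.3],-1],[[-0.42,-0.13,0.24],[0.28,0.1,-0.3],-1],[[-0.43,-0.14,0.23],[0.29,0.1,-0.3],-1]]
[[[-0.42,-0.14,0.24],[0.28,0.1,-0.3],-1],[[-0.42,-0.14,0.24],[0.29,0.1,-0.3],-1],[[-0.42,-0.15,0.24],[0.28,0.1,-0.3],-1],[[-0.42,-0.16,0.24],[0.29,0.09,-0.31],-1]]
end [371.8 197.5  83.9] rot err [-0.  0.  0.] rows 16
biscuit0 [(array([811.9, 230.5,   0.9]), 0.84), (array([788.9, 326.3,  -3.5]), 0.73), (array([581.6, 313.2,   8.6]), 0.68)]
dish [(array([596.7, -47.2,   6.1]), 0.81)]
```

>>> move_arm:
  commands:
    - [[-0.43, -0.07, 0.25], [0.29, 0.1, -0.3], -1]
    - [[-0.43, -0.07, 0.26], [0.29, 0.1, -0.3], -1]
    - [[-0.43, -0.08, 0.25], [0.28, 0.1, -0.3], -1]
    - [[-0.44, -0.09, 0.25], [0.29, 0.1, -0.3], -1]
    - [[-0.43, -0.09, 0.24], [0.28, 0.1, -0.3], -1]
    - [[-0.43, -0.1, 0.25], [0.29, 0.1, -0.3], -1]
    - [[-0.43, -0.11, 0.24], [0.28, 0.1, -0.3], -1]
    - [[-0.43, -0.11, 0.24], [0.29, 0.1, -0.3], -1]
    - [[-0.43, -0.11, 0.25], [0.28, 0.1, -0.3], -1]
    - [[-0.43, -0.12, 0.24], [0.29, 0.1, -0.3], -1]
    - [[-0.42, -0.13, 0.24], [0.28, 0.1, -0.3], -1]
    - [[-0.43, -0.14, 0.23], [0.29, 0.1, -0.3], -1]

```text
t: 33.77
tool_pos: [377.6, 146.3, 111.5]
orientation: [0.824, -0.557, -0.068, 0.079]
contact_force: [0.6, -1.5, -2.4]
gripper_width: 16.4
```

>>> move_arm:
  commands:
    - [[-0.42, -0.14, 0.24], [0.28, 0.1, -0.3], -1]
    - [[-0.42, -0.14, 0.24], [0.29, 0.1, -0.3], -1]
    - [[-0.42, -0.15, 0.24], [0.28, 0.1, -0.3], -1]
    - [[-0.42, -0.16, 0.24], [0.29, 0.09, -0.31], -1]
    - [[0, 0, 0], [0, 0, 0], -1]
    - [[0, 0, 0], [0, 0, 0], -1]

```text
t: 34.27
tool_pos: [367.7, 197.3, 81.5]
orientation: [0.86, -0.508, -0.026, 0.04]
contact_force: [-0.5, -0.0, -1.0]
gripper_width: 16.5
```

```bash
python3 sp.py; python3 - <<'E'
from h import *
im=optics.get_image('top'); cv2.imwrite('pics/t21.png',cv2.resize(im[150:290,130:310,::-1],None,fx=4.2,fy=4.2))
im=optics.get_image('side'); cv2.imwrite('pics/s21.png',cv2.resize(im[160:410,180:400,::-1],None,fx=2.4,fy=2.4))
for n in('top','side'):
    for l in('biscuit0',"blade_tip"): print(l,[(np.round(d['at'],1),round(d['conf'],2)) for d in optics.tip_of(l,n)])
    for d in optics.regions_of('biscuit0',n):
        v,u=np.nonzero(d["pixels"]); print(n,atz(n,(u.mean(),v.mean()),8 if n=='side' else 10).round(1),len(u),round(d['conf'],2))
E
```

```text
34.27 tip [522.2 282.6  36.2] euler [28.9  5.5  0.2] sheet [-19.1   3.2] F [-0.5 -0.  -1. ] T [ 0.    0.07 -0.04] w 16.5
biscuit0 [(array([ 7.868e+02,  3.294e+02, -7.000e-01]), 0.82), (array([578.8,  -8.4,  10.6]), 0.71), (array([579.9, 315.1,  10.1]), 0.64), (array([8.106e+02, 2.336e+02, 7.000e-01]), 0.5)]
blade_tip [(array([580.8, 313.9,   8. ]), 0.6), (array([524.2, 286.1,  33.9]), 0.58), (array([ 4.13e+02,  7.95e+01, -3.00e-01]), 0.28)]
top [784.8 329.7  10. ] 260 0.83
top [815.1 229.3  10. ] 221 0.82
top [587.  315.4  10. ] 272 0.7
top [579.6  -7.9  10. ] 260 0.67
biscuit0 [(array([589.8, 314.7,   4.6]), 0.92), (array([816.4, 224.7,   1.7]), 0.68), (array([780.5, 325.7,   3.3]), 0.65)]
blade_tip [(array([524.8, 279.2,  36.7]), 0.61)]
side [584.6 313.1   8. ] 573 0.95
side [785.9 330.5   8. ] 549 0.59
side [576.4 -17.5   8. ] 310 0.58
side [813.9 229.5   8. ] 448 0.58
```

View pics/t21.png

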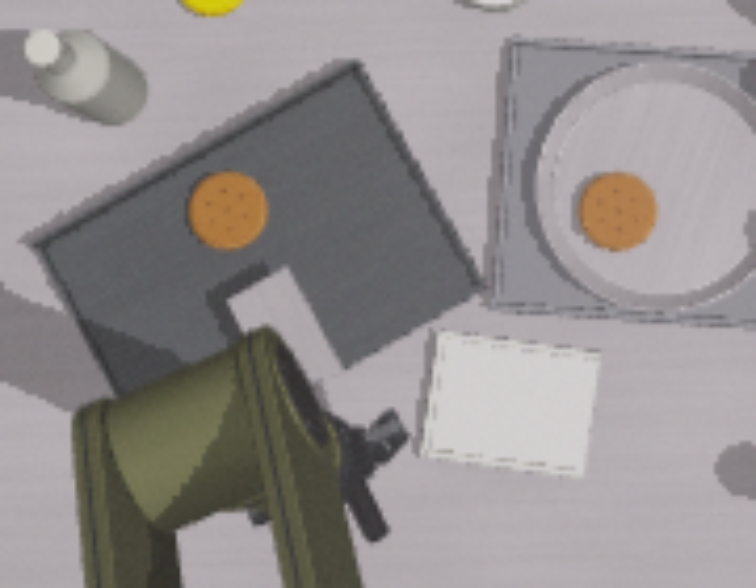

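View pics/s21.png

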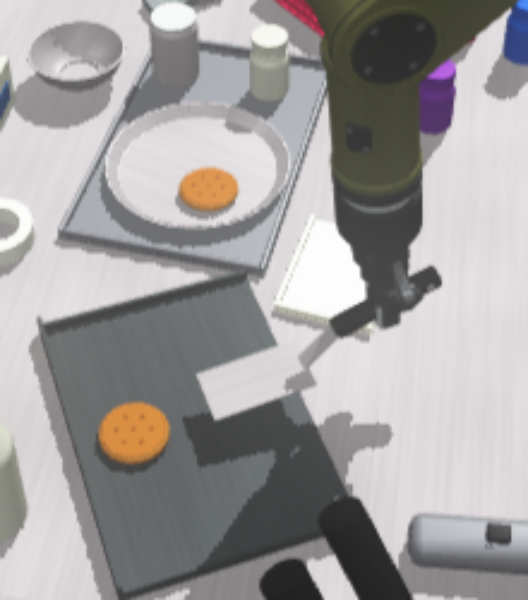

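>>> move_arm:
  commands:
    - [[0.08, -0.04, 0.4], [0, 0, 0], -1]
    - [[0, -0.04, 0.4], [0, 0, 0], -1]
    - [[0, -0.01, 0.1], [0, 0, 0], -1]
    - [[0, 0, 0], [0, 0, 0], -1]
    - [[0, 0, 0], [0, 0, 0], -1]

```text
t: 35.08
tool_pos: [371.0, 195.7, 55.5]
orientation: [0.86, -0.509, -0.025, 0.039]
contact_force: [0.3, -0.6, -1.4]
gripper_width: 16.4
```

```bash
python3 sp.py
```

```text
35.08 tip [525.7 280.8  10.9] euler [28.8  5.2  0.2] sheet [-16.9  -0. ] F [ 0.3 -0.6 -1.4] T [-0.02  0.09  0.02] w 16.4
```

>>> move_arm:
  commands:
    - [[0, -0.01, 0.15], [0, 0, 0], -1]
    - [[0, 0, 0.1], [0, 0, 0], -1]
    - [[0, 0, 0.03], [0, 0, 0], -1]
    - [[0, 0, 0], [0, 0, 0], -1]
    - [[0, 0, 0], [0, 0, 0], -1]

```text
t: 35.5
tool_pos: [370.9, 195.7, 47.2]
orientation: [0.86, -0.508, -0.024, 0.038]
contact_force: [0.4, -0.5, 0.9]
gripper_width: 16.4
```

```bash
python3 sp.py
```

```text
35.5 tip [525.7 281.    2.8] euler [28.8  5.2  0.2] sheet [-16.8   0.1] F [ 0.4 -0.5  0.9] T [ 0.02 -0.2   0.02] w 16.4
```

>>> move_arm:
  commands:
    - [[0, -0.1, 0.03], [0, 0, 0], -1]
    - [[0, -0.2, -0.012], [0, 0, 0], -1]
    - [[0, -0.2, -0.017], [0, 0, 0], -1]
    - [[0, -0.2, -0.017], [0, 0, 0], -1]
    - [[0, -0.2, -0.017], [0, 0, 0], -1]
    - [[0, -0.2, -0.017], [0, 0, 0], -1]
    - [[0, -0.2, -0.017], [0, 0, 0], -1]
    - [[0, -0.2, -0.017], [0, 0, 0], -1]
    - [[0, -0.2, -0.017], [0, 0, 0], -1]
    - [[0, -0.2, -0.017], [0, 0, 0], -1]
    - [[0, -0.2, -0.017], [0, 0, 0], -1]
    - [[0, -0.2, -0.017], [0, 0, 0], -1]

```text
t: 36.5
tool_pos: [431.6, 229.1, 45.3]
orientation: [0.86, -0.508, -0.024, 0.038]
contact_force: [-2.8, -1.0, 4.6]
gripper_width: 16.8
```

```bash
python3 sp.py; python3 - <<'E'
from h import *
im=optics.get_image('side'); cv2.imwrite('pics/s22.png',cv2.resize(im[250:390,180:320,::-1],None,fx=4.2,fy=4.2))
E
```

```text
36.5 tip [586.3 314.4   0.7] euler [28.8  5.2  0.2] sheet [52.4  0.2] F [-2.8 -1.   4.6] T [ 0.09 -0.29  0.01] w 16.8
```

View pics/s22.png

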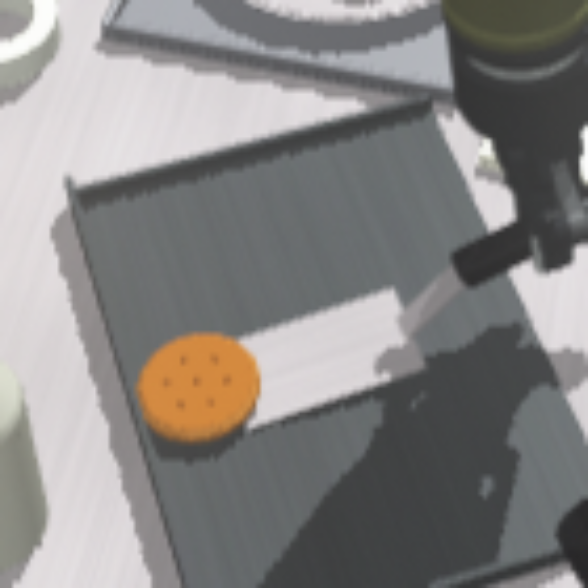

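Biscuit is against the far edge, blade entering. Continue 48 mm.

>>> move_arm:
  commands:
    - [[0, -0.167, -0.015], [0, 0, 0], -1]
    - [[0, -0.167, -0.015], [0, 0, 0], -1]
    - [[0, -0.167, -0.015], [0, 0, 0], -1]
    - [[0, -0.167, -0.015], [0, 0, 0], -1]
    - [[0, -0.167, -0.015], [0, 0, 0], -1]
    - [[0, -0.167, -0.015], [0, 0, 0], -1]
    - [[0, -0.167, -0.015], [0, 0, 0], -1]
    - [[0, -0.167, -0.015], [0, 0, 0], -1]
    - [[0, -0.15, -0.013], [0, 0, 0], -1]
    - [[0, 0, 0], [0, 0, 0], -1]

```text
t: 37.38
tool_pos: [472.0, 251.3, 45.2]
orientation: [0.86, -0.508, -0.024, 0.037]
contact_force: [0.1, 0.1, 3.3]
gripper_width: 16.6
```

```bash
python3 sp.py; python3 - <<'E'
from h import *
im=optics.get_image('side'); cv2.imwrite('pics/s23.png',cv2.resize(im[250:390,180:320,::-1],None,fx=4.2,fy=4.2))
E
```

```text
37.38 tip [626.9 336.6   1.1] euler [28.8  5.1  0.2] sheet [98.6  0.1] F [0.1 0.1 3.3] T [ 0.24 -0.65  0.01] w 16.6
```

View pics/s23.png

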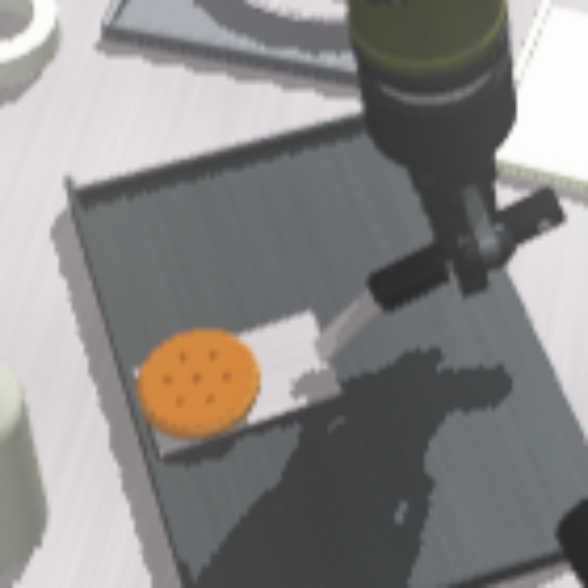

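>>> move_arm:
  commands:
    - [[0, 0.04, -0.09], [0.21, 0, 0], -1]
    - [[0, 0.04, -0.1], [0.21, 0, 0], -1]
    - [[0, 0.04, -0.09], [0.21, 0, 0], -1]
    - [[0, 0.03, -0.09], [0.21, 0, 0], -1]
    - [[0, 0.03, -0.1], [0.21, 0, 0], -1]
    - [[0, 0.03, -0.1], [0.21, 0, 0], -1]
    - [[0, 0.03, -0.09], [0.21, 0, 0], -1]
    - [[0, 0.03, -0.1], [0.21, 0, 0], -1]
    - [[0, 0.02, -0.1], [0.21, 0, 0], -1]
    - [[0, 0, 0], [0, 0, 0], -1]

```text
t: 38.27
tool_pos: [461.6, 245.7, 71.6]
orientation: [0.86, -0.508, 0.024, -0.043]
contact_force: [-0.8, 0.5, -1.6]
gripper_width: 16.6
```

```bash
python3 sp.py; python3 - <<'E'
from h import *
for n in('top','side'):
    im=optics.get_image(n); cv2.imwrite(f'pics/{n}24.png',im[:,:,::-1])
    for l in('dish','biscuit0'): print(n,l,[(np.round(d['at'],1),round(d['conf'],2)) for d in optics.tip_of(l,n)])
cv2.imwrite('pics/s24.png',cv2.resize(im[150:390,180:400,::-1],None,fx=2.5,fy=2.5))
p,r=tcp_for_tip([590,-82,75],-5,-4); print(p)
plan(p,r,-1,n=36)
E
```

```text
38.27 tip [621.  333.4  61.1] euler [28.8 -5.7  0.2] sheet [91.9  0.1] F [-0.8  0.5 -1.6] T [-0.1   0.25  0.03] w 16.6
top dish [(array([593. , -48.2,   7.5]), 0.76), (array([ 437.7, -380.5,   -1.8]), 0.48), (array([592.4, 319.1,  62.7]), 0.44)]
top biscuit0 [(array([591.1, 317.3,  61.8]), 0.85), (array([580.2, -14. ,   8.6]), 0.77), (array([811.8, 231.2,   1.6]), 0.76), (array([786.3, 327.4,  -4. ]), 0.57)]
side dish [(array([595.7, -48.3,  -1.1]), 0.59), (array([688.8, 409.5,  -1.1]), 0.53)]
side biscuit0 [(array([786.8, 324.3,  -1.4]), 0.89), (array([581.4,  -6. ,  12.4]), 0.69), (array([597.6, 322.3,  60.3]), 0.68), (array([819.1, 226.3,   1.6]), 0.55)]
[409.15516065 -66.1781267   90.67489735]
[[[0.23,0.18,-0.04],[-0.01,0.01,0.16],-1],[[0.23,0.18,-0.03],[-0.01,0.01,0.16],-1],[[0.24,0.17,-0.04],[-0.01,0.01,0.16],-1],[[0.23,0.17,-0.03],[-0.01,0.01,0.16],-1],[[0.25,0.17,-0.04],[-0.01,0.01,0.16],-1],[[0.24,0.16,-0.03],[-0.01,0.02,0.16],-1],[[0.24,0.16,-0.04],[-0.01,0.01,0.16],-1],[[0.25,0.15,-0.03],[-0.01,0.02,0.16],-1],[[0.25,0.15,-0.04],[-0.01,0.01,0.16],-1],[[0.26,0.15,-0.03],[-0.
[... 409 characters left out ...]
.02,0.17],-1],[[0.28,0.1,-0.02],[-0,0.01,0.16],-1],[[0.27,0.09,-0.03],[-0.01,0.02,0.17],-1],[[0.28,0.09,-0.03],[-0,0.01,0.16],-1],[[0.28,0.08,-0.02],[-0.01,0.02,0.17],-1]]
[[[0.29,0.09,-0.03],[-0,0.01,0.16],-1],[[0.28,0.07,-0.02],[-0.01,0.02,0.17],-1],[[0.28,0.07,-0.03],[-0,0.01,0.16],-1],[[0.29,0.07,-0.02],[-0.01,0.02,0.17],-1],[[0.29,0.06,-0.03],[-0,0.01,0.16],-1],[[0.28,0.06,-0.02],[-0.01,0.02,0.17],-1],[[0.29,0.05,-0.02],[-0,0.01,0.16],-1],[[0.29,0.05,-0.02],[-0.01,0.02,0.17],-1],[[0.29,0.04,-0.03],[-0,0.01,0.16],-1],[[0.29,0.04,-0.02],[-0.01,0.02,0.17],-1],[[0.3,0.03,-0.02],[-0,0.01,0.16],-1],[[0.29,0.03,-0.02],[-0.01,0.02,0.17],-1]]
end [409.1 -66.2  90.7] rot err [ 0. -0. -0.] rows 36
```

View pics/s24.png

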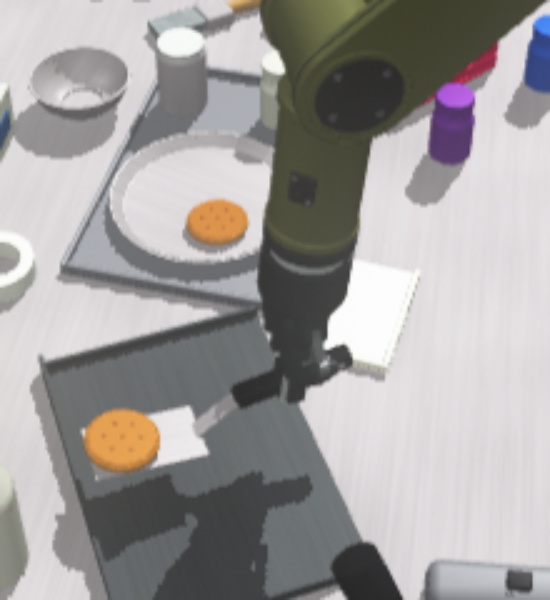

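>>> move_arm:
  commands:
    - [[0.23, 0.18, -0.04], [-0.01, 0.01, 0.16], -1]
    - [[0.23, 0.18, -0.03], [-0.01, 0.01, 0.16], -1]
    - [[0.24, 0.17, -0.04], [-0.01, 0.01, 0.16], -1]
    - [[0.23, 0.17, -0.03], [-0.01, 0.01, 0.16], -1]
    - [[0.25, 0.17, -0.04], [-0.01, 0.01, 0.16], -1]
    - [[0.24, 0.16, -0.03], [-0.01, 0.02, 0.16], -1]
    - [[0.24, 0.16, -0.04], [-0.01, 0.01, 0.16], -1]
    - [[0.25, 0.15, -0.03], [-0.01, 0.02, 0.16], -1]
    - [[0.25, 0.15, -0.04], [-0.01, 0.01, 0.16], -1]
    - [[0.26, 0.15, -0.03], [-0.01, 0.01, 0.16], -1]
    - [[0.25, 0.14, -0.03], [-0.01, 0.02, 0.16], -1]
    - [[0.26, 0.14, -0.03], [-0.01, 0.01, 0.16], -1]

```text
t: 39.57
tool_pos: [444.6, 141.2, 77.7]
orientation: [0.807, -0.59, 0.023, -0.036]
contact_force: [-0.9, -0.5, -1.0]
gripper_width: 16.2
```

>>> move_arm:
  commands:
    - [[0.26, 0.13, -0.03], [-0.01, 0.02, 0.16], -1]
    - [[0.26, 0.13, -0.03], [-0.01, 0.01, 0.17], -1]
    - [[0.27, 0.13, -0.03], [-0.01, 0.01, 0.16], -1]
    - [[0.27, 0.12, -0.03], [-0.01, 0.02, 0.17], -1]
    - [[0.26, 0.11, -0.03], [-0.01, 0.01, 0.16], -1]
    - [[0.27, 0.12, -0.03], [0, 0.02, 0.17], -1]
    - [[0.28, 0.1, -0.03], [0, 0.01, 0.16], -1]
    - [[0.27, 0.11, -0.03], [-0.01, 0.02, 0.17], -1]
    - [[0.28, 0.1, -0.02], [0, 0.01, 0.16], -1]
    - [[0.27, 0.09, -0.03], [-0.01, 0.02, 0.17], -1]
    - [[0.28, 0.09, -0.03], [0, 0.01, 0.16], -1]
    - [[0.28, 0.08, -0.02], [-0.01, 0.02, 0.17], -1]

```text
t: 40.57
tool_pos: [426.7, 37.1, 84.2]
orientation: [0.744, -0.667, 0.024, -0.029]
contact_force: [-0.2, -0.5, -1.1]
gripper_width: 16.6
```

>>> move_arm:
  commands:
    - [[0.29, 0.09, -0.03], [0, 0.01, 0.16], -1]
    - [[0.28, 0.07, -0.02], [-0.01, 0.02, 0.17], -1]
    - [[0.28, 0.07, -0.03], [0, 0.01, 0.16], -1]
    - [[0.29, 0.07, -0.02], [-0.01, 0.02, 0.17], -1]
    - [[0.29, 0.06, -0.03], [0, 0.01, 0.16], -1]
    - [[0.28, 0.06, -0.02], [-0.01, 0.02, 0.17], -1]
    - [[0.29, 0.05, -0.02], [0, 0.01, 0.16], -1]
    - [[0.29, 0.05, -0.02], [-0.01, 0.02, 0.17], -1]
    - [[0.29, 0.04, -0.03], [0, 0.01, 0.16], -1]
    - [[0.29, 0.04, -0.02], [-0.01, 0.02, 0.17], -1]
    - [[0.3, 0.03, -0.02], [0, 0.01, 0.16], -1]
    - [[0.29, 0.03, -0.02], [-0.01, 0.02, 0.17], -1]

```text
t: 41.57
tool_pos: [408.5, -67.3, 90.9]
orientation: [-0.675, 0.737, -0.026, 0.023]
contact_force: [-0.2, -0.9, -2.5]
gripper_width: 16.4
```

```bash
python3 sp.py; python3 st.py; python3 - <<'E'
from h import *
for n in('top','side'):
    im=optics.get_image(n); cv2.imwrite(f'pics/{n}25.png',im[:,:,::-1])
    for l in('dish','biscuit0'): print(n,l,[(np.round(d['at'],1),round(d['conf'],2)) for d in optics.tip_of(l,n)])
cv2.imwrite('pics/s25.png',cv2.resize(im[120:300,180:400,::-1],None,fx=3,fy=3))
p,r=tcp_for_tip([592,-84,22],-5,15); print(p)
st=plan(p,r,-1,n=10)
p,r=tcp_for_tip([592,-84,15],-5,32); print(p)
plan(p,r,-1,n=10,start=st)
E
```

```text
41.57 tip [589.3 -83.5  75.2] euler [-5.1 -4.  -0. ] sheet [-136.7 -349.9] F [-0.2 -0.9 -2.5] T [0.04 0.24 0.01] w 16.4
41.57 pos [408.5 -67.3  90.9] xyaw -95.1 z [ 0.069 -0.006 -0.998] F [-0.2 -0.9 -2.5] w 16.4 q [-0.277  0.233  2.071  0.018  0.769  1.37 ]
top dish [(array([593.9, -49.6,   4.2]), 0.96)]
top biscuit0 [(array([557.4, -80.3,  81.3]), 0.87), (array([579.1, -10.3,   9.7]), 0.78), (array([787.8, 328.3,  -2.1]), 0.59), (array([812.8, 230.9,   1. ]), 0.57)]
side dish [(array([595.6, -49.4,   3.9]), 0.81), (array([ 772.1, -197.6,    3.4]), 0.33)]
side biscuit0 [(array([561.2, -79.6,  77.9]), 0.85), (array([581.5, -11.9,   9.5]), 0.79), (array([819.7, 225.2,   1.5]), 0.77), (array([784.4, 328.4,   1.7]), 0.6)]
[426.0916731  -69.48490221  95.923129  ]
[[[0.01,-0.06,-0.01],[-0.33,0,-0],-1],[[0,-0.06,-0.02],[-0.33,0,-0],-1],[[0.01,-0.06,-0.01],[-0.33,0,-0],-1],[[0,-0.06,-0.02],[-0.33,0,-0],-1],[[0.01,-0.06,-0.02],[-0.33,0,-0],-1],[[0,-0.05,-0.03],[-0.33,0,-0],-1],[[0.01,-0.06,-0.02],[-0.33,0,-0],-1],[[0.01,-0.05,-0.03],[-0.33,0,-0],-1],[[0,-0.06,-0.03],[-0.34,0,-0],-1],[[0.01,-0.05,-0.03],[-0.33,0,-0],-1]]
end [426.  -69.5  96.1] rot err [-0.  0. -0.] rows 10
[454.87186507 -72.00284274 134.38522868]
[[[-0,-0.06,-0.15],[-0.3,0,-0],-1],[[-0,-0.06,-0.15],[-0.3,0,-0],-1],[[-0,-0.05,-0.15],[-0.3,0,-0],-1],[[-0,-0.04,-0.15],[-0.3,0,-0],-1],[[-0,-0.05,-0.16],[-0.29,0,-0],-1],[[-0,-0.03,-0.15],[-0.3,0,-0],-1],[[-0,-0.04,-0.16],[-0.29,0,-0],-1],[[-0,-0.02,-0.16],[-0.3,0,-0],-1],[[-0,-0.03,-0.16],[-0.29,0,-0],-1],[[-0,-0.02,-0.16],[-0.3,0,-0],-1]]
end [455.  -72.1 134.5] rot err [ 0.  0. -0.] rows 10
```

View pics/s25.png

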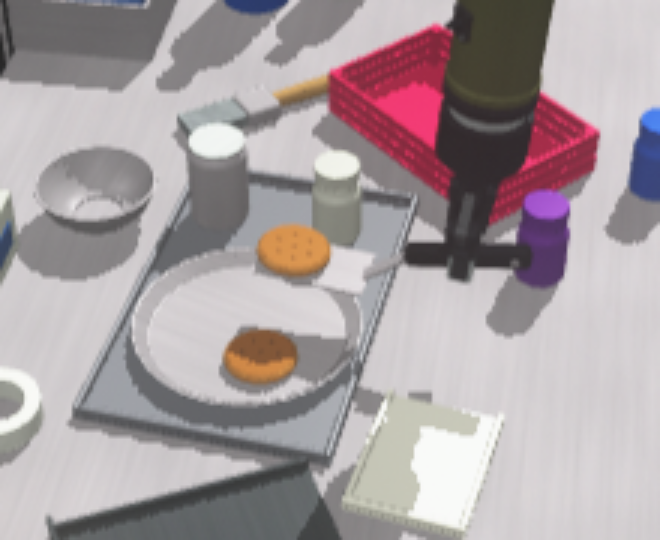

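>>> move_arm:
  commands:
    - [[0.01, -0.06, -0.01], [-0.33, 0, 0], -1]
    - [[0, -0.06, -0.02], [-0.33, 0, 0], -1]
    - [[0.01, -0.06, -0.01], [-0.33, 0, 0], -1]
    - [[0, -0.06, -0.02], [-0.33, 0, 0], -1]
    - [[0.01, -0.06, -0.02], [-0.33, 0, 0], -1]
    - [[0, -0.05, -0.03], [-0.33, 0, 0], -1]
    - [[0.01, -0.06, -0.02], [-0.33, 0, 0], -1]
    - [[0.01, -0.05, -0.03], [-0.33, 0, 0], -1]
    - [[0, -0.06, -0.03], [-0.34, 0, 0], -1]
    - [[0.01, -0.05, -0.03], [-0.33, 0, 0], -1]
    - [[0, 0, 0], [0, 0, 0], -1]

```text
t: 42.78
tool_pos: [428.4, -69.7, 95.6]
orientation: [-0.67, 0.731, 0.095, -0.088]
contact_force: [0.6, -0.7, -2.1]
gripper_width: 16.4
```

```bash
python3 sp.py; python3 - <<'E'
from h import *
im=optics.get_image('side')
cv2.imwrite('pics/s26.png',cv2.resize(im[150:300,200:360,::-1],None,fx=3.7,fy=3.7))
for l in('biscuit0',): print(l,[(np.round(d['at'],1),round(d['conf'],2)) for d in optics.tip_of(l,'side')])
E
```

```text
42.78 tip [594.5 -84.   22. ] euler [-4.9 14.9 -0. ] sheet [-132.4 -352.9] F [ 0.6 -0.7 -2.1] T [ 0.02 -0.03  0.  ] w 16.4
biscuit0 [(array([ 7.870e+02,  3.286e+02, -1.000e-01]), 0.93), (array([816. , 227.6,   4.2]), 0.91), (array([580.2, -13.8,  12.5]), 0.84), (array([568.2, -81.6,  32.6]), 0.72)]
```

View pics/s26.png

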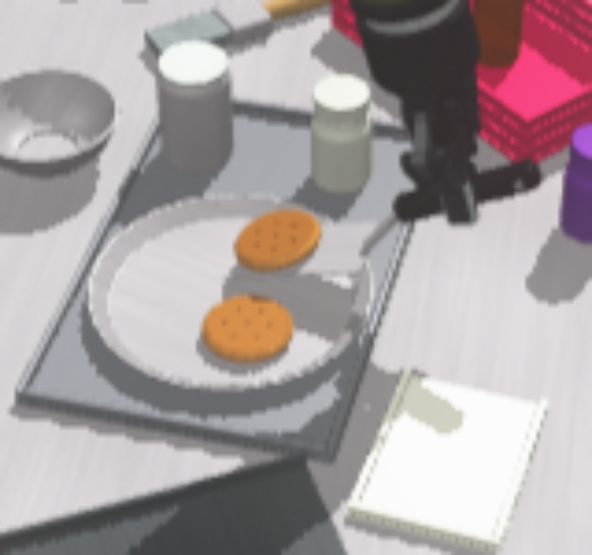

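>>> move_arm:
  commands:
    - [[0, -0.05, -0.15], [-0.3, 0, 0], -1]
    - [[0, -0.06, -0.15], [-0.3, 0, 0], -1]
    - [[0, -0.05, -0.15], [-0.3, 0, 0], -1]
    - [[0, -0.04, -0.15], [-0.3, 0, 0], -1]
    - [[0, -0.04, -0.16], [-0.29, 0, 0], -1]
    - [[0, -0.03, -0.15], [-0.3, 0, 0], -1]
    - [[0, -0.04, -0.15], [-0.29, 0, 0], -1]
    - [[0, -0.02, -0.15], [-0.3, 0, 0], -1]
    - [[0, -0.02, -0.14], [-0.29, 0, 0], -1]
    - [[0, -0.02, -0.14], [-0.3, 0, 0], -1]
    - [[0, 0, 0], [0, 0, 0], -1]
    - [[0, 0, 0], [0, 0, 0], -1]

```text
t: 43.88
tool_pos: [453.3, -72.0, 132.9]
orientation: [-0.65, 0.709, 0.203, -0.186]
contact_force: [-0.9, -0.4, -1.0]
gripper_width: 16.5
```

```bash
python3 sp.py; python3 - <<'E'
from h import *
im=optics.get_image('side')
cv2.imwrite('pics/s27.png',cv2.resize(im[150:300,200:360,::-1],None,fx=3.7,fy=3.7))
for l in('biscuit0',): print(l,[(np.round(d['at'],1),round(d['conf'],2)) for d in optics.tip_of(l,'side')])
E
```

```text
43.88 tip [590.5 -84.   13.7] euler [-5.  31.9 -0. ] sheet [-135.8 -350.9] F [-0.9 -0.4 -1. ] T [ 0.   -0.25 -0.07] w 16.5
biscuit0 [(array([782.5, 327.3,   1.5]), 0.85), (array([579.8, -12.9,   9.3]), 0.82), (array([813.8, 227.4,   1. ]), 0.67), (array([591. , -82.5,  23.4]), 0.57)]
```

View pics/s27.png

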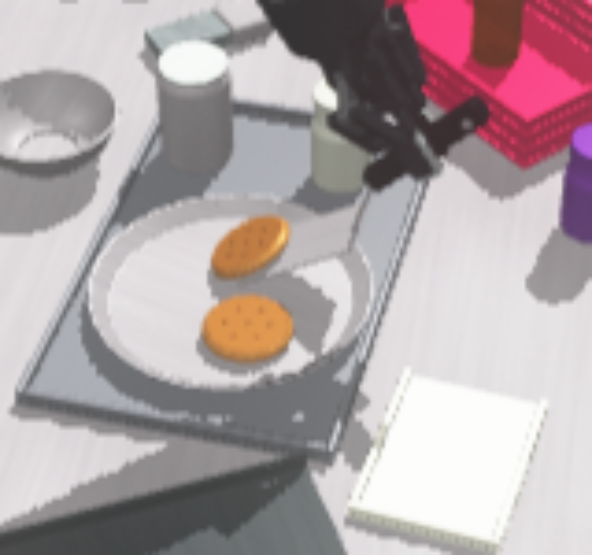

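>>> move_arm:
  commands:
    - [[0, 0.14, 0.09], [0, 0, 0], -1]
    - [[0, 0.17, 0.106], [0, 0, 0], -1]
    - [[0, 0.17, 0.106], [0, 0, 0], -1]
    - [[0, 0.17, 0.106], [0, 0, 0], -1]
    - [[0, 0.17, 0.106], [0, 0, 0], -1]
    - [[0, 0.17, 0.106], [0, 0, 0], -1]
    - [[0, 0.1, 0.06], [0, 0, 0], -1]
    - [[0, 0, 0], [0, 0, 0], -1]

```text
t: 44.65
tool_pos: [413.8, -68.6, 133.5]
orientation: [-0.649, 0.709, 0.203, -0.186]
contact_force: [-0.0, -0.0, -1.8]
gripper_width: 16.7
```

```bash
python3 sp.py; python3 - <<'E'
from h import *
im=optics.get_image('side')
cv2.imwrite('pics/s28.png',cv2.resize(im[150:300,200:360,::-1],None,fx=3.7,fy=3.7))
for l in('biscuit0',): print(l,[(np.round(d['at'],1),round(d['conf'],2)) for d in optics.tip_of(l,'side')])
E
```

```text
44.65 tip [550.9 -80.6  14.1] euler [-5. 32. -0.] sheet [-169.  -328.9] F [-0.  -0.  -1.8] T [-0.02 -0.26  0.07] w 16.7
biscuit0 [(array([ 590.2, -111.8,   10.9]), 0.79), (array([579.8,  -8.6,   9.9]), 0.72), (array([818. , 230.1,   1.8]), 0.66), (array([783.2, 327.3,   2.1]), 0.65)]
```

View pics/s28.png

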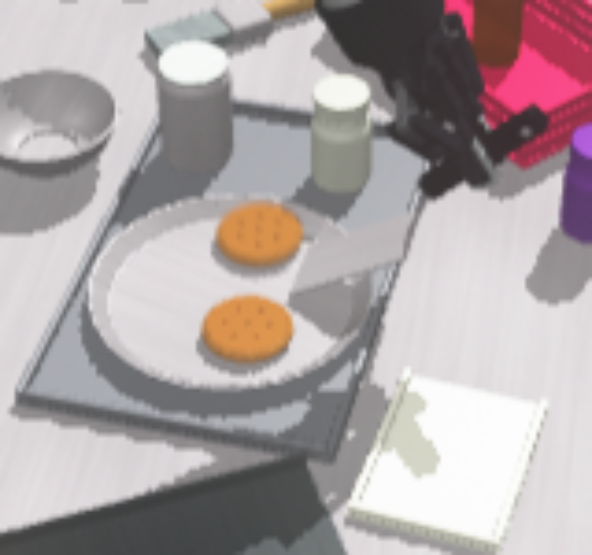

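>>> move_arm:
  commands:
    - [[0, 0.35, -0.57], [0, 0, 0], -1]
    - [[0, 0.35, -0.57], [0, 0, 0], -1]
    - [[0, 0.35, -0.57], [0, 0, 0], -1]
    - [[0, 0.35, -0.57], [0, 0, 0], -1]
    - [[0.8, 0, 0], [0, 0, 0], -1]
    - [[0.8, 0, 0], [0, 0, 0], -1]
    - [[0, 0, 0], [0, 0, 0], -1]

```text
t: 45.33
tool_pos: [412.2, -120.1, 213.9]
orientation: [-0.649, 0.71, 0.201, -0.187]
contact_force: [0.8, -0.1, -1.0]
gripper_width: 16.1
```

```bash
python3 sp.py; python3 - <<'E'
from h import *
im=optics.get_image('side')
cv2.imwrite('pics/s29.png',cv2.resize(im[180:270,210:330,::-1],None,fx=6,fy=6,interpolation=cv2.INTER_CUBIC))
im=optics.get_image('top')
cv2.imwrite('pics/t29.png',cv2.resize(im[150:240,240:360,::-1],None,fx=6,fy=6,interpolation=cv2.INTER_CUBIC))
for n in('top','side'):
  for l in('biscuit0','dish'): print(n,l,[(np.round(d['at'],1),round(d['conf'],2)) for d in optics.tip_of(l,n)])
  for l,z in(('biscuit0',20),('dish',20)):
    for d in optics.regions_of(l,n):
        m=d["pixels"].astype(np.uint8); c=max(cv2.findContours(m,0,1)[0],key=cv2.contourArea)[:,0]
        w=np.array([atz(n,p,z)[:2] for p in c],np.float32); print(n,l,np.round(cv2.minEnclosingCircle(w)[0],1),round(cv2.minEnclosingCircle(w)[1],1),round(d['conf'],2))
E
```

```text
45.33 tip [ 549.6 -132.8   94.9] euler [-5.2 31.8 -0.2] sheet [-195.2 -374. ] F [ 0.8 -0.1 -1. ] T [ 0.01 -0.26 -0.  ] w 16.1
top biscuit0 [(array([578.5, -12.1,   8.7]), 0.82), (array([788.5, 329.5,  -4.1]), 0.79), (array([812.6, 232.9,   1.8]), 0.77), (array([ 585.5, -118.1,   14.4]), 0.61)]
top dish [(array([595.6, -49.5,   6.2]), 0.83)]
top biscuit0 [577.9  -7.4] 32.9 0.83
top biscuit0 [813. 229.] 33.6 0.65
top biscuit0 [ 592.7 -105.4] 31.9 0.57
top biscuit0 [782.6 328.7] 31.6 0.5
top dish [601.8 -36.6] 102.2 0.85
side biscuit0 [(array([581.5,  -9. ,   9.4]), 0.78), (array([ 7.827e+02,  3.282e+02, -4.000e-01]), 0.65), (array([817.6, 225.8,   2.6]), 0.64), (array([ 595.2, -113.1,   12.4]), 0.56)]
side dish [(array([ 5.962e+02, -4.640e+01,  3.000e-01]), 0.84)]
side biscuit0 [778.2 337.2] 33.2 0.94
side biscuit0 [807.7 238. ] 33.7 0.72
side biscuit0 [572.1  -5. ] 35.3 0.7
side biscuit0 [ 587.2 -114.2] 37.3 0.62
side dish [594.4 -46.8] 107.0 0.97
side dish [ 529.2 -191.8] 30.7 0.7
side dish [ 666.9 -254.2] 84.6 0.47
side dish [ 512.7 -300.7] 112.5 0.15
```

View pics/s29.png

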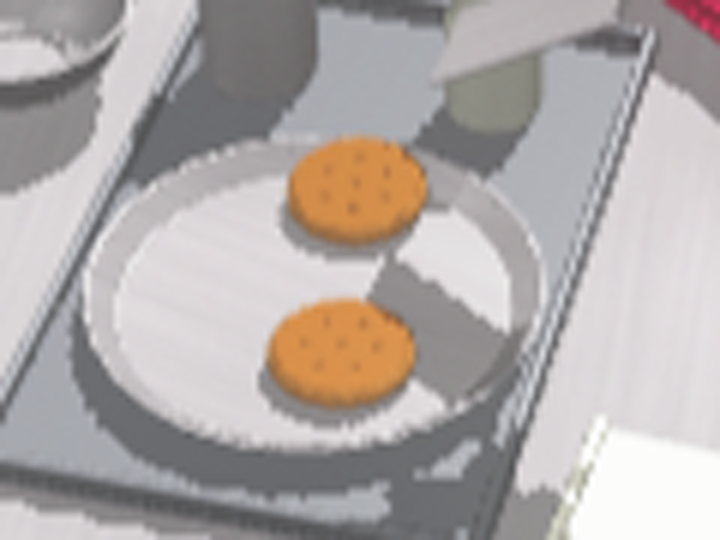

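View pics/t29.png

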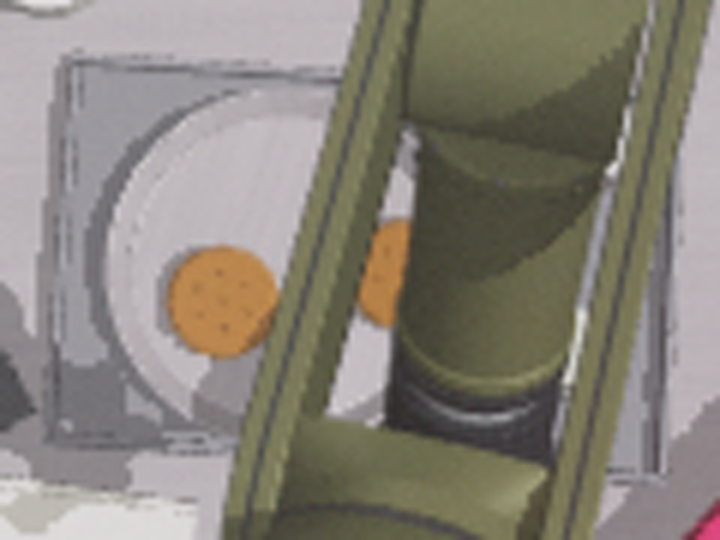

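```bash
cat > fk.py <<'E'
import numpy as np
from scipy.spatial.transform import Rotation as R
from scipy.optimize import least_squares
D=[([-0.791,0.441,1.373,0,1.329,1.539],[489.8,-435.1,199.6],None),
([-0.794,0.571,1.531,0,1.044,1.54],[486.8,-435.5,60.1],None),
([-0.383,0.484,1.278,.001,1.378,1.537],[655.9,-217.9,207],None),
([-0.802,0.32,1.817,.002,1.006,1.529],[375.6,-326.3,118.8],None),
([-0.442,0.47,1.693,0,.979,1.653],[540.1,-208.9,74.2],None),
([-0.225,0.152,1.965,0,1.023,-.033],[397.5,-47.9,150.3],None),
([-0.225,0.354,2.121,0,.664,-.035],[396.5,-47.7,32.4],None),
([0.162,0.308,1.975,-0.037,0.942,1.25],[398.7,97,83.8],None),
([-0.086,0.493,1.64,-0.045,1.568,1.498],[404.3,-9.3,133.1],None),
([-0.136,0.226,2.082,0.014,0.765,1.427],[407.7,-9.4,91.0],None),
([-1.38147,.30755,1.50766,0,1.32839,-.0735],[149.2,-554.6,230.4],None)]
def fk(q,p,full=False):
    h,a0,L1,e,L2,d6,lat=p
    Rz=lambda t:R.from_rotvec([0,0,t]).as_matrix(); Ry=lambda t:R.from_rotvec([0,t,0]).as_matrix()
    M=Rz(q[0]); P=M@np.array([a0,lat,h]); M=M@Ry(q[1]); P=P+M@np.array([0,0,L1]); M=M@Ry(q[2]); P=P+M@np.array([e,0,L2]); M=M@Rz(q[3])@Ry(q[4]); W=P; P=P+M@np.array([0,0,d6]); M=M@Rz(q[5])
    return (P,M,W) if full else (P,M)
def res(p): return np.concatenate([fk(q,p)[0]-x for q,x,_ in D])
p0=[300,0,500,0,450,250,40]
s=least_squares(res,p0,x_scale=100)
P=s.x
LO=np.array([-3.12,-1.05,.14,-1.42,.1,-2.68]);HI=np.array([3.12,2.28,2.33,4.57,2.73,2.68])
def ik(pos,rot,q0s):
    best=None
    for q0 in q0s:
        f=lambda q:np.concatenate([(fk(q,P)[0]-pos)/100,2*(R.from_matrix(fk(q,P)[1]).inv()*rot).as_rotvec()])
        r=least_squares(f,np.clip(q0,LO+.01,HI-.01),bounds=(LO,HI))
        if best is None or r.cost<best[0]: best=(r.cost,r.x)
    return best
if __name__=="__main__":
    print(s.x.round(1),np.abs(s.fun).max())
    from h import *
    st=ctrl.get_state(); Pp,M=fk(st["joint_pos"],P); print(Pp,st["tool_pos"],(R.from_matrix(M).inv()*R.from_quat(st["orientation"])).as_rotvec())
    q0=st["joint_pos"]
    seeds=[q0]+[np.random.default_rng(i).uniform(LO,HI) for i in range(25)]
    for name,psi,dl,tip in [("steep90",90,65,[590,-140,12]),("steep80",80,60,[590,-140,12]),("steep100",100,60,[590,-140,12]),("scoop-125",-125,6,[580,-140,12]),("scoop-120",-120,6,[580,-140,12]),("side",-17,65,[600,-175,20])]:
        pos,rot=tcp_for_tip(tip,psi,dl); b=ik(pos,rot,seeds); print(name,pos.round(),b[0].round(6),b[1].round(2), "wrist",fk(b[1],P,True)[2].round())
E
python3 fk.py
```

```text
[ 1.924e+02 -1.000e-01  6.464e+02  1.092e+02  4.169e+02  3.711e+02
  4.220e+01] 0.3780801283554638
[ 411.59815562 -116.18827081  213.56841972] [ 411.43292797 -116.19246565  213.47818348] [-1.74393425e-16 -5.23180275e-16 -3.14159265e+00]
steep90 [ 590. -190.  187.] 0.0 [ 0.17  0.64  1.71 -1.14  1.39 -2.37] wrist [590. 146. 344.]
steep80 [ 579. -204.  182.] 0.0 [ 0.11  0.64  1.6  -0.99  1.45 -2.43] wrist [634. 112. 368.]
steep100 [ 601. -204.  182.] 0.0 [ 0.13  0.56  1.81 -1.22  1.17 -2.43] wrist [546. 112. 368.]
scoop-125 [681.   4.  59.] 0.0 [-0.11  0.58  1.52  0.11  0.99  0.45] wrist [659. -28. 428.]
scoop-120 [668.  12.  59.] 0.0 [-0.1   0.57  1.55  0.11  0.99  0.36] wrist [649. -21. 428.]
side [ 552. -160.  195.] 0.0 [-0.33  0.97  0.85 -0.05  2.46 -1.63] wrist [ 873. -259.  352.]
```

```bash
sed -i 's/M=M@Rz(q\[5\])$/M=M@Rz(q[5]+np.pi)/' fk.py; python3 fk.py
```

```text
[ 1.924e+02 -1.000e-01  6.464e+02  1.092e+02  4.169e+02  3.711e+02
  4.220e+01] 0.3780801283554638
[ 411.59815562 -116.18827081  213.56841972] [ 411.43292797 -116.19246565  213.47818348] [ 3.33066907e-16 -1.66533454e-16  4.30211422e-16]
steep90 [ 590. -190.  187.] 0.0 [ 0.17  0.64  1.71 -1.14  1.39  0.77] wrist [590. 146. 344.]
steep80 [ 579. -204.  182.] 0.0 [ 0.11  0.64  1.6  -0.99  1.45  0.71] wrist [634. 112. 368.]
steep100 [ 601. -204.  182.] 0.0 [ 0.13  0.56  1.81 -1.22  1.17  0.71] wrist [546. 112. 368.]
scoop-125 [681.   4.  59.] 0.000158 [-0.1   0.58  1.52  0.1   0.99 -2.68] wrist [659. -25. 428.]
scoop-120 [668.  12.  59.] 0.007025 [-0.07  0.57  1.54  0.06  0.99 -2.68] wrist [650.  -2. 429.]
side [ 552. -160.  195.] 0.0 [-0.33  0.97  0.85 -0.05  2.46  1.51] wrist [ 873. -259.  352.]
```

```bash
cat > p2.py <<'E'
from h import *
from fk import ik,P,LO,HI
def chk(st0,q,pos,rot,n=8):
    p0,r0=st0; rv=(r0.inv()*rot).as_rotvec()
    for i in range(1,n+1):
        b=ik(p0+(np.array(pos)-p0)*i/n, r0*R.from_rotvec(rv*i/n),[q]); 
        if b[0]>1e-5 or np.abs(b[1]-q).max()>.6: print("warn",i,b[0],(b[1]-q).round(2))
        q=b[1]
    print("q",q.round(2)); return q
E
cat > m1.py <<'E'
from p2 import *
s=ctrl.get_state(); st=(np.array(s["tool_pos"]),R.from_quat(s["orientation"])); q=np.array(s["joint_pos"])
W=[(([480,-150,330]),45,25),([590,-215,330],90,30),([590,-215,300],90,65)]
for pos,psi,dl in W:
    rot=toolrot(S(psi,dl)); q=chk(st,q,pos,rot); st=plan(pos,rot,-1,start=st)
print("tip",st[0]-(st[1]*R.from_matrix(M).inv()).apply(OFF))
E
python3 m1.py
```

```text
q [-0.14  0.29  1.37 -0.35  1.75  0.63]
[[[0.09,0,-0.46],[0.11,0.42,-0.77],-1],[[0.11,0.01,-0.45],[0.12,0.42,-0.77],-1],[[0.13,0.01,-0.44],[0.11,0.42,-0.77],-1],[[0.15,0.02,-0.44],[0.12,0.42,-0.77],-1],[[0.16,0.02,-0.44],[0.11,0.41,-0.76],-1],[[0.18,0.04,-0.42],[0.12,0.42,-0.77],-1],[[0.2,0.04,-0.42],[0.11,0.41,-0.76],-1],[[0.2,0.05,-0.42],[0.12,0.42,-0.77],-1],[[0.22,0.06,-0.4],[0.11,0.41,-0.76],-1],[[0.23,0.08,-0.4],[0.12,0.42,-0.77],-1]]
end [ 480.  -149.9  330.1] rot err [-0. -0.  0.] rows 10
q [-0.12  0.3   1.4  -0.53  1.4  -0.04]
[[[0.46,-0.11,-0.05],[-0.09,0.4,-0.77],-1],[[0.47,-0.07,-0.03],[-0.09,0.4,-0.77],-1],[[0.47,-0.03,-0.01],[-0.09,0.4,-0.78],-1],[[0.47,0,0],[-0.09,0.4,-0.77],-1],[[0.47,0.04,0.03],[-0.09,0.4,-0.78],-1],[[0.47,0.08,0.04],[-0.1,0.4,-0.77],-1],[[0.46,0.11,0.06],[-0.09,0.41,-0.78],-1],[[0.44,0.14,0.09],[-0.1,0.4,-0.77],-1],[[0.43,0.18,0.1],[-0.09,0.41,-0.78],-1]]
end [ 590.1 -215.1  330. ] rot err [-0. -0.  0.] rows 9
q [ 0.13  0.48  1.63 -1.13  1.46  0.54]
[[[-0,-0.07,0.12],[-0.87,-0,0],-1],[[-0,-0.08,0.12],[-0.87,-0,0],-1],[[-0,-0.1,0.11],[-0.87,-0,0],-1],[[-0,-0.1,0.1],[-0.88,-0,0],-1],[[-0,-0.11,0.09],[-0.87,-0,0],-1],[[-0,-0.12,0.08],[-0.88,-0,0],-1],[[-0,-0.12,0.08],[-0.87,-0,0],-1]]
end [ 590.1 -215.1  299.9] rot err [-0. -0.  0.] rows 7
tip [ 590.09160198 -164.6687356   124.84332881]
```

>>> move_arm:
  commands:
    - [[0.09, 0, -0.46], [0.11, 0.42, -0.77], -1]
    - [[0.11, 0.01, -0.45], [0.12, 0.42, -0.77], -1]
    - [[0.13, 0.01, -0.44], [0.11, 0.42, -0.77], -1]
    - [[0.15, 0.02, -0.44], [0.12, 0.42, -0.77], -1]
    - [[0.16, 0.02, -0.44], [0.11, 0.41, -0.76], -1]
    - [[0.18, 0.04, -0.42], [0.12, 0.42, -0.77], -1]
    - [[0.2, 0.04, -0.42], [0.11, 0.41, -0.76], -1]
    - [[0.2, 0.05, -0.42], [0.12, 0.42, -0.77], -1]
    - [[0.22, 0.06, -0.4], [0.11, 0.41, -0.76], -1]
    - [[0.23, 0.08, -0.4], [0.12, 0.42, -0.77], -1]

```text
t: 46.67
tool_pos: [480.1, -149.9, 330.6]
orientation: [0.903, -0.372, -0.082, 0.2]
contact_force: [0.1, -0.6, -1.7]
gripper_width: 16.6
```

>>> move_arm:
  commands:
    - [[0.46, -0.11, -0.05], [-0.09, 0.4, -0.77], -1]
    - [[0.47, -0.07, -0.03], [-0.09, 0.4, -0.77], -1]
    - [[0.47, -0.03, -0.01], [-0.09, 0.4, -0.78], -1]
    - [[0.47, 0, 0], [-0.09, 0.4, -0.77], -1]
    - [[0.47, 0.04, 0.03], [-0.09, 0.4, -0.78], -1]
    - [[0.47, 0.08, 0.04], [-0.1, 0.4, -0.77], -1]
    - [[0.46, 0.11, 0.06], [-0.09, 0.41, -0.78], -1]
    - [[0.44, 0.14, 0.09], [-0.1, 0.4, -0.77], -1]
    - [[0.43, 0.18, 0.1], [-0.09, 0.41, -0.78], -1]
    - [[0, 0, 0], [0, 0, 0], -1]
    - [[0, 0, 0], [0, 0, 0], -1]

```text
t: 47.58
tool_pos: [589.1, -215.2, 329.8]
orientation: [0.966, -0.001, -0.001, 0.258]
contact_force: [0.7, 0.2, -1.1]
gripper_width: 16.5
```

```bash
python3 sp.py; python3 st.py; python3 - <<'E'
from p2 import *
for n in('top','side'):
    im=optics.get_image(n); cv2.imwrite(f'pics/{n}30.png',im[:,:,::-1])
    for l in('dish','biscuit0','tin','jar'): print(n,l,[(np.round(d['at'],1),round(d['conf'],2)) for d in optics.tip_of(l,n)])
s=ctrl.get_state(); st=(np.array(s["tool_pos"]),R.from_quat(s["orientation"])); q=np.array(s["joint_pos"])
rot=toolrot(S(90,65)); pos=[590,-215,300]; q=chk(st,q,pos,rot); plan(pos,rot,-1)
E
```

```text
47.58 tip [589.5 -73.4 215.4] euler [89.8 29.9  0. ] sheet [-131.7 -341.2] F [ 0.7  0.2 -1.1] T [ 0.26  0.03 -0.01] w 16.5
47.58 pos [ 589.1 -215.2  329.8] xyaw -0.2 z [-0.002 -0.499 -0.867] F [ 0.7  0.2 -1.1] w 16.5 q [-0.122  0.297  1.396 -0.526  1.407 -0.042]
top dish [(array([595.2, -45.1,   3.8]), 0.7)]
top biscuit0 [(array([788.4, 327.6,  -5.2]), 0.64), (array([578. , -13.7,   7.9]), 0.51), (array([811.5, 231.9,   1.5]), 0.5), (array([ 585.8, -116.2,   15.7]), 0.47)]
top tin [(array([ 774.6, -195.9,   -1.4]), 0.64)]
top jar [(array([ 237.2, -325.5,   -1. ]), 0.73), (array([ 343.8, -178.5,    4.4]), 0.54), (array([ 540.9, -204.8,    4. ]), 0.47)]
side dish [(array([596.6, -49. ,   2.3]), 0.8), (array([ 643.8, -401.4,    3.6]), 0.71)]
side biscuit0 [(array([816. , 226.9,   2.2]), 0.91), (array([ 591.7, -116.4,   11.5]), 0.77), (array([580.8, -13.9,  10.1]), 0.64), (array([ 7.830e+02,  3.278e+02, -7.000e-01]), 0.57), (array([587.8, -79.2, 215.9]), 0.21)]
side tin [(array([ 655.6, -215.3,    0.9]), 0.73), (array([ 535.8, -205.9,    1.1]), 0.32), (array([ 5.989e+02, -4.630e+01,  2.000e-01]), 0.31)]
side jar [(array([ 537.6, -200.5,    2.1]), 0.72), (array([ 237.5, -327.4,   -0.6]), 0.72), (array([ 345. , -178.2,    1.5]), 0.61)]
q [ 0.13  0.48  1.63 -1.13  1.46  0.54]
[[[0,-0.07,0.12],[-0.87,0,-0],-1],[[0,-0.09,0.12],[-0.87,0,-0],-1],[[0,-0.09,0.11],[-0.87,0,-0],-1],[[0,-0.11,0.1],[-0.87,0,-0],-1],[[0,-0.11,0.09],[-0.88,0,-0],-1],[[0,-0.12,0.08],[-0.87,0,-0],-1],[[0,-0.12,0.07],[-0.88,0.01,-0.01],-1]]
end [ 590.  -215.1  300.1] rot err [ 0. -0.  0.] rows 7
```

View pics/side30.png

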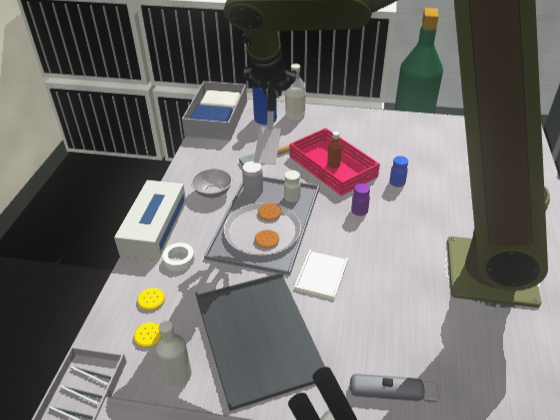

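View pics/top30.png

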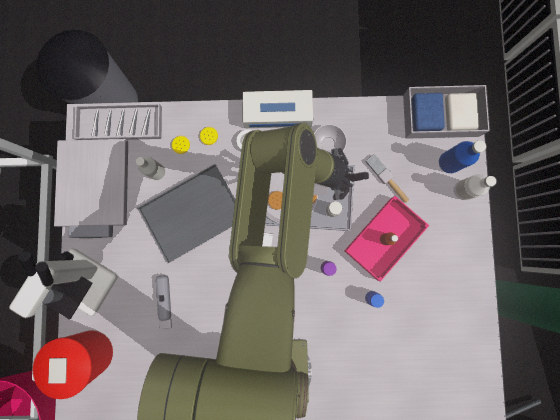

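>>> move_arm:
  commands:
    - [[0, -0.07, 0.12], [-0.87, 0, 0], -1]
    - [[0, -0.09, 0.12], [-0.87, 0, 0], -1]
    - [[0, -0.09, 0.11], [-0.87, 0, 0], -1]
    - [[0, -0.11, 0.1], [-0.87, 0, 0], -1]
    - [[0, -0.11, 0.09], [-0.88, 0, 0], -1]
    - [[0, -0.12, 0.08], [-0.87, 0, 0], -1]
    - [[0, -0.12, 0.07], [-0.88, 0.01, -0.01], -1]
    - [[0, 0, 0], [0, 0, 0], -1]
    - [[0, 0, 0], [0, 0, 0], -1]

```text
t: 48.83
tool_pos: [590.1, -214.4, 298.2]
orientation: [0.844, 0.002, -0.001, 0.537]
contact_force: [0.1, -0.9, -1.1]
gripper_width: 16.7
```

```bash
python3 sp.py; python3 - <<'E'
from p2 import *
im=optics.get_image('side'); cv2.imwrite('pics/s31.png',cv2.resize(im[80:280,180:380,::-1],None,fx=3,fy=3))
print(optics.tip_of('blade_tip','side'))
s=ctrl.get_state(); st=(np.array(s["tool_pos"]),R.from_quat(s["orientation"])); q=np.array(s["joint_pos"])
for tip in([589,-158,45],[589,-156,26]):
    pos,rot=tcp_for_tip(tip,90,65); q=chk(st,q,pos,rot); st=plan(pos,rot,-1,start=st,per=14)
E
```

```text
48.83 tip [ 589.2 -163.7  123.2] euler [90.7 64.9  0.6] sheet [-175.4 -420.1] F [ 0.1 -0.9 -1.1] T [ 0.52 -0.    0.04] w 16.7
[{'at': [587.8, -167.4, 124.4], 'conf': 0.7}]
q [ 0.14  0.58  1.7  -1.15  1.39  0.7 ]
[[[-0.01,-0.42,0.16],[-0,-0,-0],-1],[[-0.01,-0.43,0.15],[-0,-0,-0],-1],[[-0.01,-0.42,0.16],[-0,-0,-0],-1],[[-0.01,-0.42,0.15],[-0.01,-0,-0],-1],[[-0.01,-0.43,0.16],[-0,-0.01,-0.01],-1],[[-0.01,-0.42,0.15],[-0.01,-0,-0],-1]]
end [ 589.  -208.3  220.1] rot err [ 0. -0. -0.] rows 6
q [ 0.15  0.61  1.71 -1.15  1.38  0.74]
[[[-0,-0.3,0.11],[0,-0,-0],-1],[[-0,-0.3,0.1],[0,-0,-0],-1]]
end [ 589.  -206.4  201.1] rot err [ 0. -0. -0.] rows 2
```

View pics/s31.png

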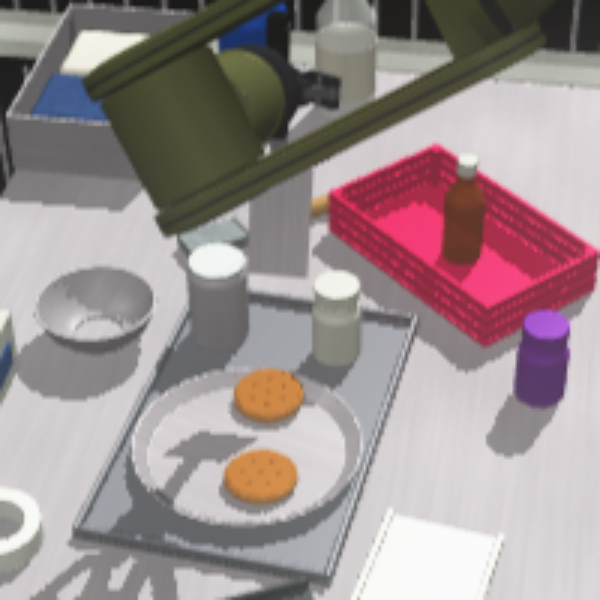

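>>> move_arm:
  commands:
    - [[-0.01, -0.42, 0.16], [0, 0, 0], -1]
    - [[-0.01, -0.43, 0.15], [0, 0, 0], -1]
    - [[-0.01, -0.42, 0.16], [0, 0, 0], -1]
    - [[-0.01, -0.42, 0.15], [-0.01, 0, 0], -1]
    - [[-0.01, -0.43, 0.16], [0, -0.01, -0.01], -1]
    - [[-0.01, -0.42, 0.15], [-0.01, 0, 0], -1]
    - [[0, 0, 0], [0, 0, 0], -1]
    - [[0, 0, 0], [0, 0, 0], -1]

```text
t: 49.6
tool_pos: [588.6, -209.0, 220.5]
orientation: [0.843, -0.0, 0.0, 0.538]
contact_force: [0.4, -0.1, -0.5]
gripper_width: 16.8
```

```bash
python3 sp.py; python3 - <<'E'
from p2 import *
im=optics.get_image('side'); cv2.imwrite('pics/s32.png',cv2.resize(im[150:270,200:340,::-1],None,fx=5,fy=5))
print(optics.tip_of('blade_tip','side'))
E
```

```text
49.6 tip [ 588.7 -158.8   45.3] euler [89.9 65.1 -0.1] sheet [-173.5 -415.7] F [ 0.4 -0.1 -0.5] T [ 0.57 -0.05  0.03] w 16.8
[{'at': [586.4, -163.2, 45.6], 'conf': 0.58}]
```

View pics/s32.png

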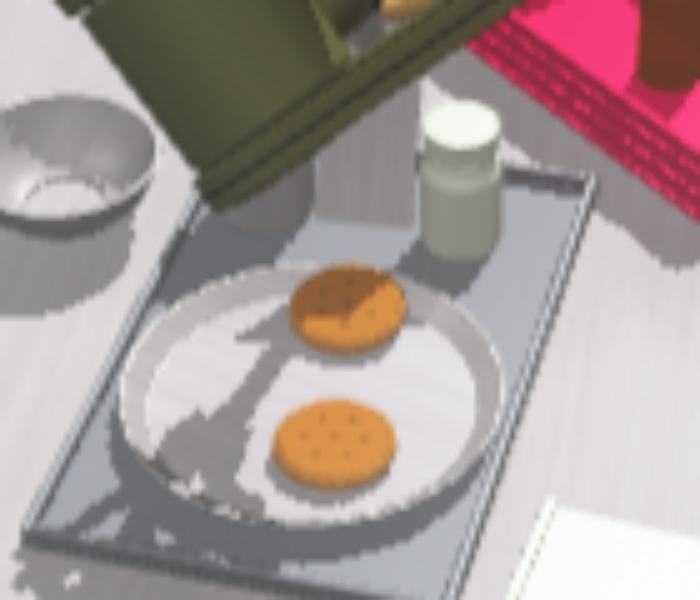

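>>> move_arm:
  commands:
    - [[0, -0.32, 0.11], [0, 0, 0], -1]
    - [[0, -0.32, 0.11], [0, 0, 0], -1]
    - [[0, 0, 0], [0, 0, 0], -1]
    - [[0, 0, 0], [0, 0, 0], -1]

```text
t: 50.03
tool_pos: [587.8, -206.1, 198.2]
orientation: [0.843, 0.001, -0.001, 0.538]
contact_force: [0.7, -0.0, -1.8]
gripper_width: 16.3
```

```bash
python3 sp.py; python3 - <<'E'
from p2 import *
im=optics.get_image('side'); cv2.imwrite('pics/s33.png',cv2.resize(im[150:270,200:340,::-1],None,fx=5,fy=5))
E
```

```text
50.03 tip [ 587.2 -156.1   23. ] euler [90.5 65.1  0.5] sheet [-173.5 -412.5] F [ 0.7 -0.  -1.8] T [0.65 0.03 0.  ] w 16.3
```

View pics/s33.png

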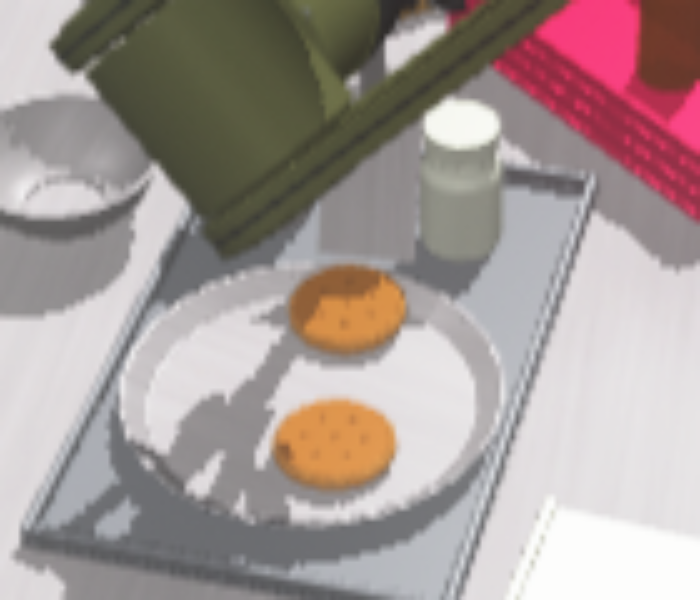

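>>> move_arm:
  commands:
    - [[0, -0.05, -0.12], [0, 0, 0], -1]
    - [[0, -0.077, -0.11], [0, 0, 0], -1]
    - [[0, -0.077, -0.11], [0, 0, 0], -1]
    - [[0, -0.077, -0.11], [0, 0, 0], -1]
    - [[0, 0, 0], [0, 0, 0], -1]

```text
t: 50.5
tool_pos: [588.5, -189.4, 196.9]
orientation: [0.843, 0.001, -0.0, 0.538]
contact_force: [-0.9, -0.1, -1.2]
gripper_width: 16.6
```

```bash
python3 sp.py; python3 - <<'E'
from p2 import *
im=optics.get_image('side'); cv2.imwrite('pics/s34.png',cv2.resize(im[150:270,200:340,::-1],None,fx=5,fy=5))
for l in('dish','biscuit0'): print(l,[(np.round(d['at'],1),round(d['conf'],2)) for d in optics.tip_of(l,'side')])
E
```

```text
50.5 tip [ 588.2 -139.3   21.8] euler [90.2 65.1  0.2] sheet [-164.5 -398.3] F [-0.9 -0.1 -1.2] T [ 0.62  0.   -0.03] w 16.6
dish [(array([591.9, -46.4,  -2.6]), 0.86), (array([577.1,  -9.5,  10.6]), 0.25)]
biscuit0 [(array([820. , 228.8,   4.8]), 0.77), (array([579.4, -12.6,  11. ]), 0.7), (array([ 595.6, -108.8,    9. ]), 0.66), (array([ 7.829e+02,  3.281e+02, -5.000e-01]), 0.61)]
```

View pics/s34.png

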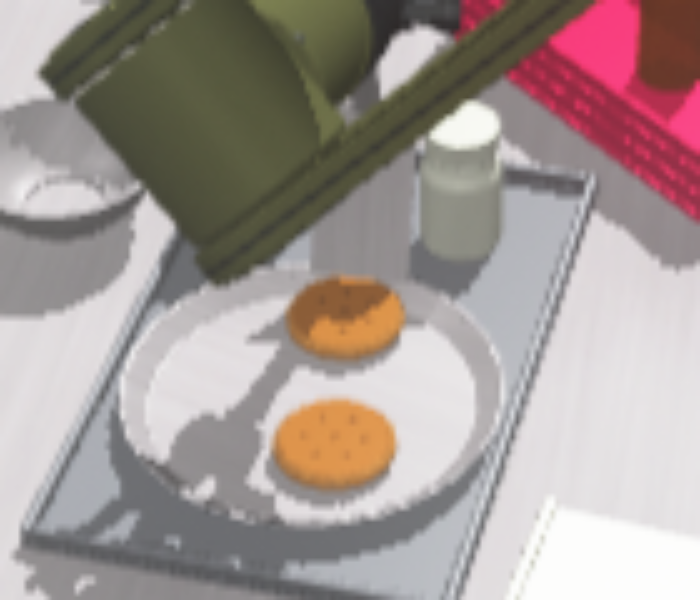

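>>> move_arm:
  commands:
    - [[0, -0.14, 0.175], [0, 0, 0], -1]
    - [[0, 0, 0], [0, 0, 0], -1]
    - [[0, -0.042, -0.091], [0, 0, 0], -1]
    - [[0, -0.05, -0.088], [0, 0, 0], -1]
    - [[0, -0.05, -0.088], [0, 0, 0], -1]
    - [[0, -0.042, -0.091], [0, 0, 0], -1]
    - [[0, -0.042, -0.091], [0, 0, 0], -1]
    - [[0, 0, 0], [0, 0, 0], -1]

```text
t: 51.32
tool_pos: [588.4, -180.5, 195.6]
orientation: [0.84, -0.001, 0.0, 0.542]
contact_force: [-1.0, -5.3, 11.1]
gripper_width: 16.3
```

```bash
python3 sp.py; python3 - <<'E'
from p2 import *
im=optics.get_image('side'); cv2.imwrite('pics/s35.png',cv2.resize(im[150:270,200:340,::-1],None,fx=5,fy=5))
for l in('dish','biscuit0'): print(l,[(np.round(d['at'],1),round(d['conf'],2)) for d in optics.tip_of(l,'side')])
E
```

```text
51.32 tip [ 588.7 -132.2   19.9] euler [89.8 65.7 -0.2] sheet [-160.7 -392.3] F [-1.  -5.3 11.1] T [-1.91  0.03 -0.07] w 16.3
dish [(array([593.7, -46.4,   2.5]), 0.56)]
biscuit0 [(array([817.9, 228.8,   5.5]), 0.97), (array([786.4, 327.1,  -1.9]), 0.73), (array([580.2, -12.8,   8.6]), 0.57)]
```

View pics/s35.png

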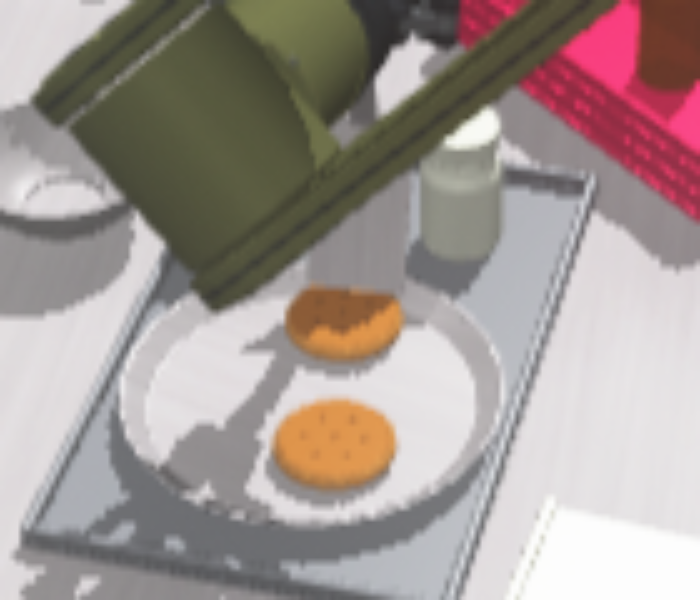

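>>> move_arm:
  commands:
    - [[0, 0.3, -0.14], [0, 0, 0], -1]
    - [[0, 0.155, 0.332], [0, 0, 0], -1]
    - [[0, 0.155, 0.332], [0, 0, 0], -1]
    - [[0, 0, 0], [0, 0, 0], -1]
    - [[0, 0, 0], [0, 0, 0], -1]

```text
t: 51.88
tool_pos: [587.3, -201.4, 199.8]
orientation: [0.843, 0.0, -0.001, 0.538]
contact_force: [-0.1, -0.0, -1.7]
gripper_width: 16.6
```

```bash
python3 sp.py; python3 - <<'E'
from p2 import *
im=optics.get_image('side'); cv2.imwrite('pics/s36.png',cv2.resize(im[150:270,200:340,::-1],None,fx=5,fy=5))
for n in('side','top'):
  optics.get_image(n)
  for l in('dish','biscuit0'): print(l,[(np.round(d['at'],1),round(d['conf'],2)) for d in optics.tip_of(l,n)])
E
```

```text
51.88 tip [ 586.9 -151.2   24.6] euler [90.2 65.1  0.4] sheet [-171.4 -408.1] F [-0.1 -0.  -1.7] T [ 0.61 -0.02 -0.01] w 16.6
dish [(array([ 5.958e+02, -4.920e+01,  5.000e-01]), 0.86)]
biscuit0 [(array([814.7, 227.1,   0. ]), 0.88), (array([7.838e+02, 3.281e+02, 3.000e-01]), 0.86), (array([581.4,  -8.4,   7.6]), 0.64), (array([ 594.6, -105.9,    6.6]), 0.56)]
dish [(array([598.8, -45.1,   5.1]), 0.75)]
biscuit0 [(array([789. , 326.2,  -0.9]), 0.61), (array([580.5, -11.2,   9. ]), 0.58), (array([808.1, 231.1,   1.5]), 0.58), (array([ 588.4, -108.3,   13.1]), 0.57)]
```

View pics/s36.png

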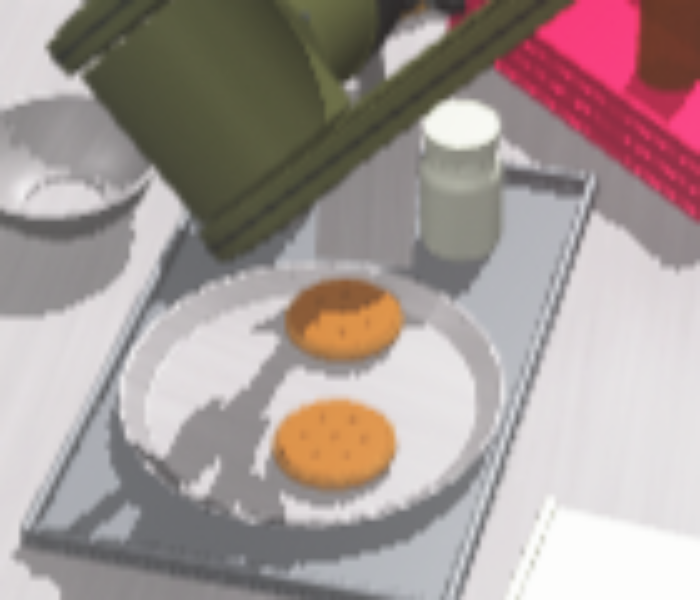

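>>> move_arm:
  commands:
    - [[0, -0.252, -0.066], [0, 0, 0], -1]
    - [[0, -0.103, -0.062], [0, 0, 0], -1]
    - [[0, 0, 0], [0, 0, 0], -1]
    - [[0, 0, 0], [0, 0, 0], -1]

```text
t: 52.57
tool_pos: [588.6, -192.2, 193.4]
orientation: [0.842, 0.001, -0.0, 0.539]
contact_force: [1.1, -1.7, 4.4]
gripper_width: 16.7
```

```bash
python3 sp.py; python3 - <<'E'
from p2 import *
im=optics.get_image('side'); cv2.imwrite('pics/s37.png',cv2.resize(im[180:250,220:320,::-1],None,fx=7,fy=7,interpolation=cv2.INTER_CUBIC))
E
```

```text
52.57 tip [ 588.4 -142.6   18.1] euler [90.2 65.2  0.1] sheet [-166.  -401.2] F [ 1.1 -1.7  4.4] T [-0.37 -0.08  0.01] w 16.7
```

View pics/s37.png

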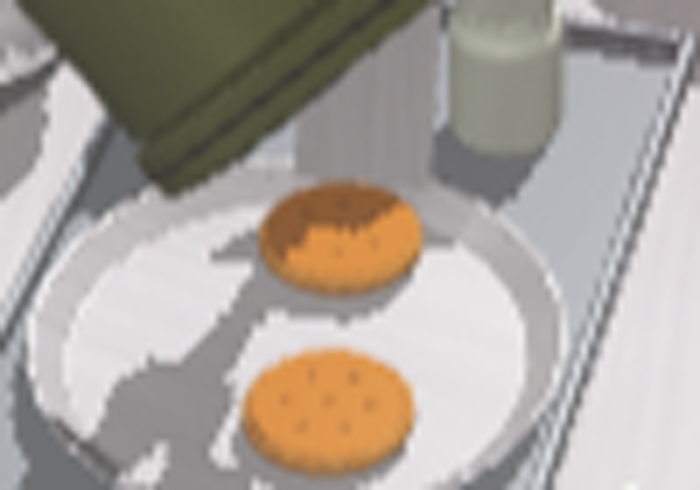

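>>> move_arm:
  commands:
    - [[0, -0.042, -0.091], [0, 0, 0], -1]
    - [[0, -0.05, -0.088], [0, 0, 0], -1]
    - [[0, -0.05, -0.086], [0, 0, 0], -1]
    - [[0, 0, 0], [0, 0, 0], -1]

```text
t: 52.95
tool_pos: [588.0, -182.4, 190.9]
orientation: [0.843, 0.001, -0.001, 0.537]
contact_force: [-0.6, 0.6, 0.3]
gripper_width: 16.9
```

```bash
python3 sp.py; python3 - <<'E'
from p2 import *
im=optics.get_image('side'); cv2.imwrite('pics/s38.png',cv2.resize(im[180:250,220:320,::-1],None,fx=7,fy=7,interpolation=cv2.INTER_CUBIC))
E
```

```text
52.95 tip [ 587.6 -132.    15.8] euler [90.3 65.   0.3] sheet [-161.5 -391.6] F [-0.6  0.6  0.3] T [ 0.13  0.01 -0.05] w 16.9
```

View pics/s38.png

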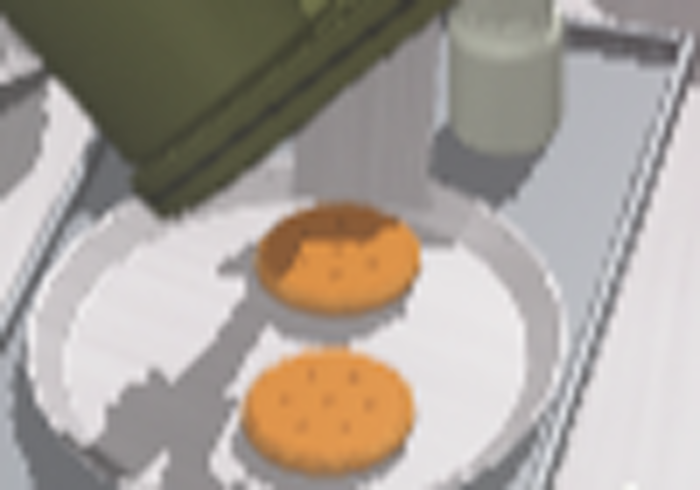

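>>> move_arm:
  commands:
    - [[0, -0.05, -0.087], [0, 0, 0], -1]
    - [[0, -0.05, -0.087], [0, 0, 0], -1]
    - [[0, -0.042, -0.091], [0, 0, 0], -1]
    - [[0, -0.042, -0.091], [0, 0, 0], -1]
    - [[0, -0.042, -0.091], [0, 0, 0], -1]
    - [[0, 0, 0], [0, 0, 0], -1]

```text
t: 53.5
tool_pos: [588.3, -167.5, 191.2]
orientation: [0.843, 0.001, -0.0, 0.538]
contact_force: [-0.4, -0.2, -0.7]
gripper_width: 16.6
```

```bash
python3 sp.py; python3 - <<'E'
from p2 import *
im=optics.get_image('side'); cv2.imwrite('pics/s39.png',cv2.resize(im[180:250,220:320,::-1],None,fx=7,fy=7,interpolation=cv2.INTER_CUBIC))
for n in('side','top'):
  optics.get_image(n)
  for l in('dish','biscuit0'): print(l,[(np.round(d['at'],1),round(d['conf'],2)) for d in optics.tip_of(l,n)])
E
```

```text
53.5 tip [ 588.  -117.4   16. ] euler [90.2 65.1  0.2] sheet [-154.1 -379. ] F [-0.4 -0.2 -0.7] T [ 0.62 -0.05 -0.01] w 16.6
dish [(array([597.2, -48.1,   1.7]), 0.8)]
biscuit0 [(array([785.3, 327.1,   2.5]), 0.84), (array([579. , -11.9,  11. ]), 0.76), (array([593.7, -76.4,  10.2]), 0.76), (array([815.1, 225.3,   2.6]), 0.62)]
dish [(array([591.6, -49.7,   8.9]), 0.63)]
biscuit0 [(array([581.6, -12. ,   9.4]), 0.69), (array([583.2, -80.9,  14.4]), 0.61), (array([785.2, 327.6,   1.3]), 0.61), (array([811.1, 232.1,  -1.1]), 0.56), (array([ 654.2, -216. ,    5.1]), 0.37)]
```

View pics/s39.png

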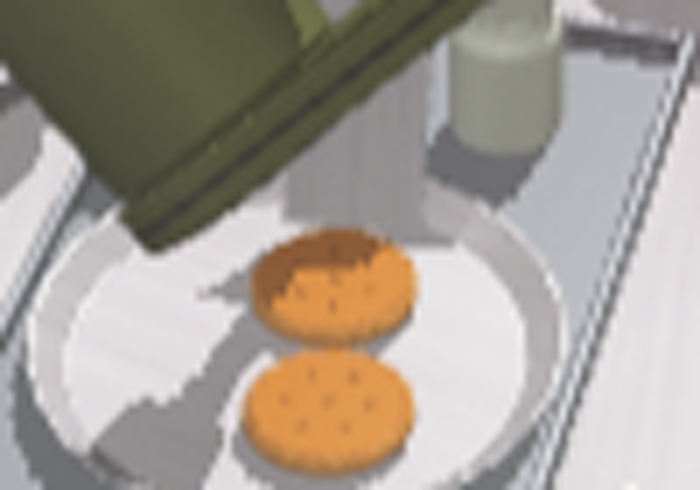

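>>> move_arm:
  commands:
    - [[0, 0.085, 0.18], [0, 0, 0], -1]
    - [[0, 0.4, -0.18], [0, 0, 0], -1]
    - [[0, 0.755, -0.352], [0, 0, 0], -1]
    - [[0, 0.755, -0.352], [0, 0, 0], -1]
    - [[0, 0.755, -0.352], [0, 0, 0], -1]
    - [[0, 0.755, -0.352], [0, 0, 0], -1]
    - [[0, 0.755, -0.352], [0, 0, 0], -1]
    - [[0, 0, 0], [0, 0, 0], -1]

```text
t: 54.52
tool_pos: [589.3, -174.8, 336.6]
orientation: [0.842, -0.002, 0.004, 0.539]
contact_force: [0.9, 0.3, -0.7]
gripper_width: 16.6
```

```bash
python3 sp.py; cat > m2.py <<'E'
from p2 import *
s=ctrl.get_state(); st=(np.array(s["tool_pos"]),R.from_quat(s["orientation"])); q=np.array(s["joint_pos"])
for pos,psi,dl in [([520,-150,320],85,25),([396.3,-47.8,150],79.1,0)]:
    rot=toolrot(S(psi,dl)); q=chk(st,q,pos,rot); st=plan(pos,rot,-1,start=st,per=24)
E
python3 m2.py
```

```text
54.52 tip [ 590.9 -125.   161.3] euler [88.9 65.2 -1.2] sheet [-155.3 -387.1] F [ 0.9  0.3 -0.7] T [ 0.54 -0.05  0.02] w 16.6
q [-0.07  0.21  1.5  -0.44  1.45  0.08]
[[[-0.29,-0.1,-0.07],[0.88,-0.09,0.07],-1],[[-0.29,-0.11,-0.05],[0.88,-0.09,0.07],-1],[[-0.29,-0.11,-0.04],[0.88,-0.09,0.07],-1],[[-0.3,-0.11,-0.03],[0.87,-0.08,0.07],-1],[[-0.29,-0.11,-0.02],[0.88,-0.09,0.07],-1],[[-0.29,-0.11,-0],[0.87,-0.08,0.07],-1],[[-0.3,-0.11,0],[0.88,-0.08,0.07],-1],[[-0.3,-0.1,0.02],[0.87,-0.09,0.07],-1]]
end [ 519.9 -150.   320. ] rot err [0. 0. 0.] rows 8
q [-0.23  0.15  1.97 -0.    1.02 -0.04]
[[[-0.44,-0.51,0.39],[0.44,-0.02,0.1],-1],[[-0.44,-0.5,0.4],[0.44,-0.02,0.1],-1],[[-0.45,-0.47,0.43],[0.44,-0.02,0.1],-1],[[-0.45,-0.44,0.46],[0.43,-0.02,0.1],-1],[[-0.46,-0.42,0.47],[0.44,-0.02,0.1],-1],[[-0.46,-0.4,0.49],[0.43,-0.02,0.1],-1],[[-0.46,-0.37,0.5],[0.44,-0.03,0.1],-1],[[-0.46,-0.34,0.53],[0.43,-0.02,0.11],-1],[[-0.47,-0.32,0.54],[0.44,-0.03,0.1],-1],[[-0.47,-0.28,0.55],[0.43,-0.02,0.11],-1]]
end [396.2 -47.8 150.1] rot err [ 0. -0. -0.] rows 10
```

>>> move_arm:
  commands:
    - [[-0.29, -0.1, -0.07], [0.88, -0.09, 0.07], -1]
    - [[-0.29, -0.11, -0.05], [0.88, -0.09, 0.07], -1]
    - [[-0.29, -0.11, -0.04], [0.88, -0.09, 0.07], -1]
    - [[-0.3, -0.11, -0.03], [0.87, -0.08, 0.07], -1]
    - [[-0.29, -0.11, -0.02], [0.88, -0.09, 0.07], -1]
    - [[-0.29, -0.11, 0], [0.87, -0.08, 0.07], -1]
    - [[-0.3, -0.11, 0], [0.88, -0.08, 0.07], -1]
    - [[-0.3, -0.1, 0.02], [0.87, -0.09, 0.07], -1]

```text
t: 55.18
tool_pos: [517.6, -149.1, 314.4]
orientation: [0.976, -0.041, -0.014, 0.214]
contact_force: [-1.5, 0.5, -2.3]
gripper_width: 16.4
```

>>> move_arm:
  commands:
    - [[-0.44, -0.51, 0.39], [0.44, -0.02, 0.1], -1]
    - [[-0.44, -0.5, 0.4], [0.44, -0.02, 0.1], -1]
    - [[-0.45, -0.47, 0.43], [0.44, -0.02, 0.1], -1]
    - [[-0.45, -0.44, 0.46], [0.43, -0.02, 0.1], -1]
    - [[-0.46, -0.42, 0.47], [0.44, -0.02, 0.1], -1]
    - [[-0.46, -0.4, 0.49], [0.43, -0.02, 0.1], -1]
    - [[-0.46, -0.37, 0.5], [0.44, -0.03, 0.1], -1]
    - [[-0.46, -0.34, 0.53], [0.43, -0.02, 0.11], -1]
    - [[-0.47, -0.32, 0.54], [0.44, -0.03, 0.1], -1]
    - [[-0.47, -0.28, 0.55], [0.43, -0.02, 0.11], -1]
    - [[0, 0, 0], [0, 0, 0], -1]
    - [[0, 0, 0], [0, 0, 0], -1]

```text
t: 56.18
tool_pos: [391.4, -47.6, 144.9]
orientation: [0.995, -0.095, -0.006, 0.0]
contact_force: [1.3, -0.2, -0.3]
gripper_width: 16.4
```

```bash
python3 sp.py; python3 st.py; python3 - <<'E'
from p2 import *
for n in('top','side'):
    im=optics.get_image(n); cv2.imwrite(f'pics/{n}40.png',im[:,:,::-1])
    for l in('dish','biscuit0','blade_tip','handle','rest'): print(n,l,[(np.round(d['at'],1),round(d['conf'],2)) for d in optics.tip_of(l,n)])
    for d in optics.regions_of('rest',n):
        m=d["pixels"].astype(np.uint8); c=max(cv2.findContours(m,0,1)[0],key=cv2.contourArea)[:,0]
        w=np.array([atz(n,p,8)[:2] for p in c],np.float32); print(n,np.round(sum(map(list,cv2.minAreaRect(w)[:2]),[])+[cv2.minAreaRect(w)[2]],1),round(d['conf'],2))
cv2.imwrite('pics/s40.png',cv2.resize(im[150:350,200:400,::-1],None,fx=3,fy=3))
E
```

```text
56.18 tip [425.1 129.2 116.3] euler [79.1  0.1  0.7] sheet [-178.1  -84.4] F [ 1.3 -0.2 -0.3] T [-0.11  0.09 -0.03] w 16.4
56.18 pos [391.4 -47.6 144.9] xyaw -10.9 z [-0.013  0.001 -1.   ] F [ 1.3 -0.2 -0.3] w 16.4 q [-0.226  0.159  1.974 -0.003  1.022 -0.034]
top dish [(array([592.9, -48.8,   6.2]), 0.97), (array([ 656.5, -214.8,    4.6]), 0.33)]
top biscuit0 [(array([579.7, -10.4,   8.3]), 0.81), (array([813.1, 230.4,   3.3]), 0.78), (array([581.6, -81.8,  16.7]), 0.77), (array([788.1, 325.3,  -1.5]), 0.76), (array([ 540.8, -204.1,    3.5]), 0.33)]
top blade_tip [(array([537.1, 285.5,  -1.3]), 0.35)]
top handle [(array([ 654.3, -215.5,    4. ]), 0.28)]
top rest [(array([419.4,  81.7,   2. ]), 0.69)]
top [462.1  86.7 106.2  27.8  79.4] 0.9
top [541.5 290.5 226.9 313.7  29.2] 0.69
side dish [(array([ 5.927e+02, -4.660e+01,  2.000e-01]), 0.76)]
side biscuit0 [(array([817.7, 226.7,   1.5]), 0.86), (array([579.3,  -9.9,   9.1]), 0.61), (array([590.1, -77.3,   7.6]), 0.56), (array([786.9, 328. ,  -1.5]), 0.55), (array([536.9, 288.2,   0.9]), 0.48)]
side blade_tip [(array([425. , 127. , 121.3]), 0.74), (array([ 773. , -200.6,    1.2]), 0.22)]
side handle [(array([394.6, -48.1, 163.5]), 0.89)]
side rest [(array([ 535.1, -204.3,    3.3]), 0.4)]
side [420.2  88.  142.  107.1  82.2] 0.58
side [235.8 376.  177.8  52.1   4. ] 0.52
```

View pics/s40.png

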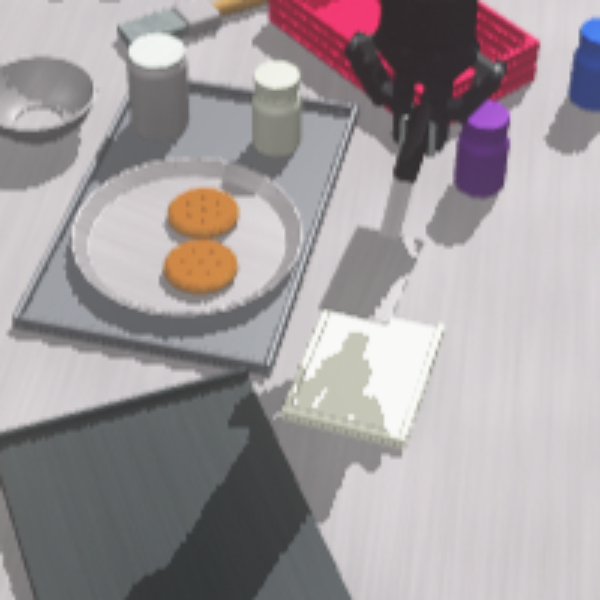

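View pics/top40.png

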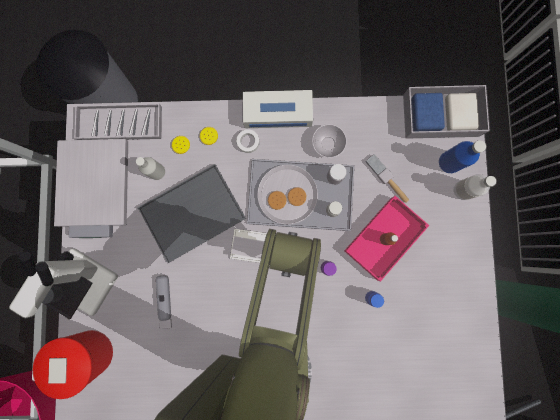

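>>> move_arm:
  commands:
    - [[0.16, -0.03, 0], [0, -0.1, 0], -1]
    - [[0, 0, 0.8], [0, 0, 0], -1]
    - [[0, 0, 0.8], [0, 0, 0], -1]
    - [[0, 0, 0.8], [0, 0, 0], -1]
    - [[0, 0, 0.6], [0, 0, 0], -1]
    - [[0, 0, 0.3], [0, 0, 0], -1]
    - [[0, 0, 0], [0, 0, 0], -1]
    - [[0, 0, 0], [0, 0, 0], -1]

```text
t: 57.55
tool_pos: [396.3, -46.7, 45.8]
orientation: [0.995, -0.095, -0.011, -0.001]
contact_force: [0.2, 0.4, -1.8]
gripper_width: 16.3
```

```bash
python3 sp.py; python3 st.py; python3 - <<'E'
from p2 import *
im=optics.get_image('side');cv2.imwrite('pics/s41.png',cv2.resize(im[200:320,260:400,::-1],None,fx=5,fy=5))
E
```

```text
57.55 tip [429.7 130.1  17.5] euler [79.1  0.   1.2] sheet [-173.6  -85.9] F [ 0.2  0.4 -1.8] T [-0.11 -0.01 -0.01] w 16.3
57.55 pos [396.3 -46.7  45.8] xyaw -10.9 z [-0.021  0.004 -1.   ] F [ 0.2  0.4 -1.8] w 16.3 q [-2.230e-01  3.360e-01  2.088e+00 -1.000e-03  7.390e-01 -3.200e-02]
```

View pics/s41.png

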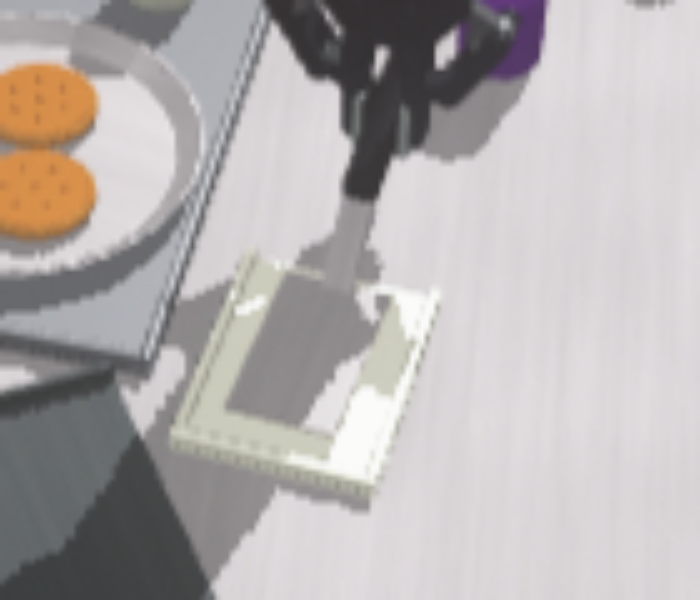

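>>> move_arm:
  commands:
    - [[0, 0, 0.2], [0, 0.2, 0], -1]
    - [[0, 0, 0.15], [0, 0, 0], -1]
    - [[0, 0, 0.05], [0, 0, 0], -1]
    - [[0, 0, 0.03], [0, 0, 0], -1]
    - [[0, 0, 0], [0, 0, 0], -1]
    - [[0, 0, 0], [0, 0, 0], -1]

```text
t: 58.1
tool_pos: [396.5, -46.8, 33.6]
orientation: [0.996, -0.095, 0.0, 0.0]
contact_force: [0.1, 0.6, -1.3]
gripper_width: 16.6
```

```bash
python3 sp.py; python3 st.py
```

```text
58.1 tip [430.4 130.    5.3] euler [79.1  0.  -0. ] sheet [-173.1  -86.3] F [ 0.1  0.6 -1.3] T [-0.1   0.02  0.01] w 16.6
58.1 pos [396.5 -46.8  33.6] xyaw -10.9 z [ 0. -0. -1.] F [ 0.1  0.6 -1.3] w 16.6 q [-0.223  0.352  2.118 -0.     0.671 -0.033]
```

>>> move_arm:
  commands:
    - [[0, 0, 0.04], [0, 0, 0], -1]
    - [[0, 0, 0.02], [0, 0, 0], -1]
    - [[0, 0, 0], [0, 0, 0], -1]
    - [[0, 0, 0], [0, 0, 0], -1]

```text
t: 58.43
tool_pos: [396.5, -46.9, 31.7]
orientation: [0.995, -0.095, 0.0, 0.0]
contact_force: [-0.0, -1.4, 0.7]
gripper_width: 16.2
```

```bash
python3 sp.py
```

```text
58.43 tip [430.5 129.8   3.4] euler [79.1  0.  -0. ] sheet [-173.1  -86.5] F [-0.  -1.4  0.7] T [-0.1  -0.05 -0.06] w 16.2
```

>>> move_arm:
  commands:
    - [[0, 0, 0], [0, 0, 0], -0.3]
    - [[0, 0, 0], [0, 0, 0], 0]
    - [[0, 0, 0], [0, 0, 0], 0.2]
    - [[0, 0, 0], [0, 0, 0], 0.2]
    - [[0, 0, 0], [0, 0, 0], 0.2]
    - [[0, 0, -0.3], [0, 0, 0], 0.2]
    - [[0, 0, -0.8], [0, 0, 0], 0.2]
    - [[0, 0, -0.8], [0, 0, 0], 0.2]
    - [[0, 0, -0.8], [0, 0, 0], 0.2]
    - [[0, 0, -0.8], [0, 0, 0], 0.2]
    - [[0, 0, -0.8], [0, 0, 0], 0.2]
    - [[0, 0, 0], [0, 0, 0], 0.2]

```text
t: 59.43
tool_pos: [399.0, -47.3, 164.5]
orientation: [0.995, -0.095, 0.004, 0.001]
contact_force: [0.7, 0.2, 0.1]
gripper_width: 51.6
```

```bash
python3 st.py; python3 -c "
from h import *
plan([250,-420,300],yawq(-60),0.2)"
```

```text
59.43 pos [399.  -47.3 164.5] xyaw -10.9 z [ 0.008 -0.002 -1.   ] F [0.7 0.2 0.1] w 51.6 q [-0.223  0.132  1.945 -0.     1.056 -0.033]
[[[-0.16,0.82,-0.28],[-0,-0.01,0.54],0.2],[[-0.11,0.83,-0.29],[-0,-0,0.54],0.2],[[-0.06,0.83,-0.28],[-0,-0,0.54],0.2],[[-0.03,0.84,-0.28],[-0,-0.01,0.54],0.2],[[0.03,0.83,-0.29],[-0,-0,0.53],0.2],[[0.06,0.84,-0.28],[-0,-0.01,0.54],0.2],[[0.12,0.83,-0.28],[-0,-0,0.53],0.2],[[0.15,0.82,-0.29],[-0,-0,0.54],0.2],[[0.2,0.81,-0.28],[-0,-0.01,0.53],0.2],[[0.24,0.8,-0.28],[-0,-0,0.54],0.2],[[0.29,0.78,-0.29],[-0.01,-0.01,0.53],0.2],[[0.32,0.77,-0.28],[-0,-0,0.54],0.2]]
[[[0.37,0.76,-0.28],[-0.01,-0.01,0.53],0.2],[[0.41,0.73,-0.28],[-0,-0,0.54],0.2],[[0.44,0.7,-0.29],[-0.01,-0.01,0.53],0.2],[[0.48,0.69,-0.28],[-0,-0,0.54],0.2]]
end [ 249.9 -419.9  300. ] rot err [-0. -0. -0.] rows 16
```

>>> move_arm:
  commands:
    - [[-0.16, 0.82, -0.28], [0, -0.01, 0.54], 0.2]
    - [[-0.11, 0.83, -0.29], [0, 0, 0.54], 0.2]
    - [[-0.06, 0.83, -0.28], [0, 0, 0.54], 0.2]
    - [[-0.03, 0.84, -0.28], [0, -0.01, 0.54], 0.2]
    - [[0.03, 0.83, -0.29], [0, 0, 0.53], 0.2]
    - [[0.06, 0.84, -0.28], [0, -0.01, 0.54], 0.2]
    - [[0.12, 0.83, -0.28], [0, 0, 0.53], 0.2]
    - [[0.15, 0.82, -0.29], [0, 0, 0.54], 0.2]
    - [[0.2, 0.81, -0.28], [0, -0.01, 0.53], 0.2]
    - [[0.24, 0.8, -0.28], [0, 0, 0.54], 0.2]
    - [[0.29, 0.78, -0.29], [0, 0, 0.53], 0.2]
    - [[0, 0, 0], [0, 0, 0], 0.2]

```text
t: 60.43
tool_pos: [294.1, -307.7, 255.2]
orientation: [0.924, -0.382, -0.001, 0.002]
contact_force: [0.6, -0.5, -0.5]
gripper_width: 51.0
```

```bash
python3 st.py; python3 - <<'E'
from p2 import *
for n in('top','side'):
    im=optics.get_image(n); cv2.imwrite(f'pics/{n}50.png',im[:,:,::-1])
    cv2.imwrite(f'pics/{n}51.png',cv2.resize(im[150:290,200:360,::-1] if n=='top' else im[170:300,210:370,::-1],None,fx=4.6,fy=4.2,interpolation=cv2.INTER_CUBIC))
    for l in('dish','biscuit0','spatula','blade_tip','handle','rest','tin','jar','tray'): print(n,l,[(np.round(d['at'],1),round(d['conf'],2)) for d in optics.tip_of(l,n)])
    for d in optics.regions_of('biscuit0',n):
        v,u=np.nonzero(d["pixels"]); print(n,atz(n,(u.mean(),v.mean()),16).round(1),len(u),round(d['conf'],2))
E
```

```text
60.43 pos [ 294.1 -307.7  255.2] xyaw -45.0 z [-0.003 -0.003 -1.   ] F [ 0.6 -0.5 -0.5] w 51.0 q [-0.904  0.074  1.751 -0.004  1.315 -0.118]
top dish [(array([594.3, -50.4,   4. ]), 0.85)]
top biscuit0 [(array([584.5, -79.5,  12.7]), 0.77), (array([ 8.105e+02,  2.319e+02, -2.000e-01]), 0.64), (array([785.6, 326.4,  -4.5]), 0.56), (array([ 438.8, -380.7,    4.5]), 0.53)]
top spatula [(array([421.3,  83.7,   2.8]), 0.87), (array([539.1, 289.2,   0.9]), 0.59), (array([685.6, 417.3,  -5.3]), 0.48), (array([597. , -46.9,   8.2]), 0.32), (array([790.2,  87.5,   1.3]), 0.27)]
top blade_tip [(array([431.9, 131.7,   2.6]), 0.57)]
top handle [(array([397.8, -43. ,  49.4]), 0.66)]
top rest [(array([ 644.7, -402. ,   -4.6]), 0.61)]
top tin [(array([ 653.6, -216.8,    6.6]), 0.62), (array([ 436.3, -380.6,    0.6]), 0.43)]
top jar [(array([ 342.1, -179.6,    1.5]), 0.69), (array([ 237. , -325.5,   -1.9]), 0.55), (array([ 540.4, -208.9,    4.1]), 0.54), (array([687.6, 418.9,  -3.8]), 0.46)]
top tray []
top [578.7  -9.8  16. ] 258 0.58
top [589.4 -78.6  16. ] 277 0.56
top [783.5 328.8  16. ] 219 0.5
[... 280 characters left out ...]
 378.5,  -2.3]), 0.56), (array([579.2, -12.1,   7.8]), 0.55)]
side spatula [(array([ 4.195e+02,  8.450e+01, -2.000e-01]), 0.6), (array([ 6.921e+02,  4.116e+02, -6.000e-01]), 0.18)]
side blade_tip [(array([428.3, 126.9,   6. ]), 0.67)]
side handle [(array([394.1, -47.1,  49.2]), 0.68)]
side rest [(array([421.9,  80. ,   2.9]), 0.88)]
side tin [(array([ 653.1, -216.3,    2.5]), 0.81)]
side jar [(array([ 238.3, -329.6,    1.9]), 0.8), (array([ 340.2, -177. ,    1.2]), 0.68), (array([ 535.5, -200.3,    2.6]), 0.62)]
side tray []
side [782.6 335.8  16. ] 527 0.9
side [810.9 235.6  16. ] 484 0.68
side [575.2  -8.8  16. ] 359 0.62
side [585.8 -76.9  16. ] 322 0.54
side [412.4  45.1  16. ] 1029 0.29
```

View pics/top51.png

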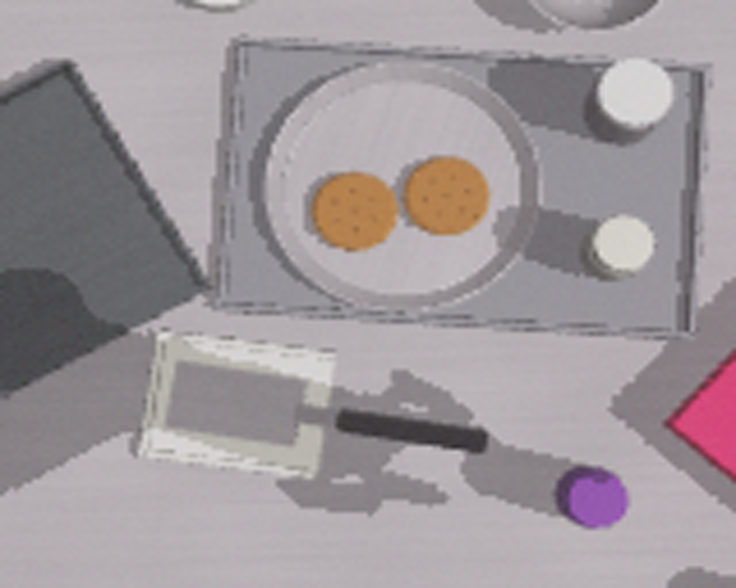

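View pics/side51.png

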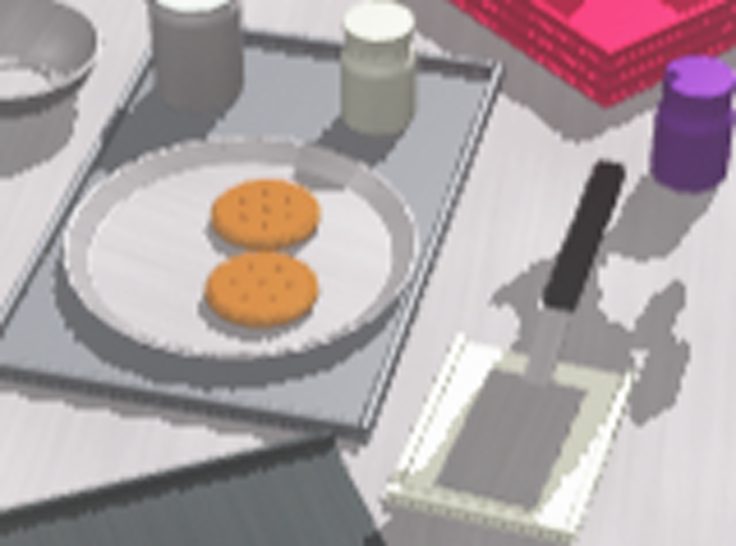

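View pics/side50.png

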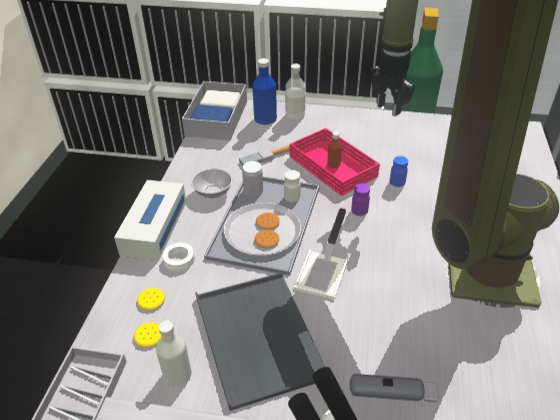

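```bash
python3 -c "
from cell import ctrl
print(ctrl.sign_off())"
```

```text
the job is handed in; nothing more can be done
None
```

The meal is made up and the job is handed in at about 61 s of the 208 s allowed. In the last pictures everything is where it should be.

**What I did**
- I stood the tin and then the white jar upright on the free half of the tray, at about (654, -217) and (540, -208).
- Only two biscuits were on the sheet. I scooped each one against the far edge with the spatula and tipped it into the dish.
- I laid the spatula back on its rest and moved the arm clear.

**What went wrong and was mended**
- The second biscuit ended up about 3 cm to one side, resting on the dish rim. I take this to be the announced knock.
- I pushed it back inside with the blade tip. On the first try the blade rode up onto the biscuit with about 11 N, so I backed off and pushed again from behind. The gripper never touched a biscuit.

**Last checks**
- The biscuits lie flat and side by side at about (579, -10) and (588, -78). The dish centre is about (596, -48), so their outer edges are at most about 75 mm from it, against a floor radius of 90 mm.
- The tin and jar are upright, the dish is on the tray, the bottle is in the basket and the sheet is empty. The other things look unmoved.
- The spatula lies flat inside the rest's rims.
- The networks' positions differed between the two cameras by up to about 9 mm. The detector also reported a few low-confidence false finds, which I settled from the pictures.

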